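Load the fridge tray with meal boxes

ROBOT

A 6-joint arm with a two-finger parallel gripper is mounted at the origin on a cart in front of the work surface, level with it; the furniture and walls round the work are solid. World frame = base frame: x ahead of the robot, y to its left, z up, the work surface at z = 0. Lengths are in m, angles in rad, forces in N, time in s.
With the tool pointing down it reaches from about 0.425 to 0.95 m from the base axis. Payload 3.5 kg.
Tool frame: the origin (TCP) lies between the finger pads; the fingertips stand 14 mm ahead of it and the grasp point (between the pads) lies 5 mm behind it; z points along the fingers, y is the direction in which the jaws open and shut (so a half turn about z gives the same grasp; the last joint's range is limited). The gripper opens to 85 mm and grips with 20 to 120 N. Pads are 22 mm wide; open, the fingers measure 114 mm over their backs; the gripper's body (76 mm by 85 mm) begins 54 mm behind the grasp point. The pads swing forward as they close: fully open they stand 13 mm farther back than shut.
Start: joints at [-1.454, 0.286, 1.577, -0, 1.279, -0.15], TCP at [0.178, -0.651, 0.245] pointing down, gripper open.
Joint ranges: [-2.77, 2.77], [-0.9, 2.22], [0.21, 2.48], [-1.53, 4.67], [0.24, 2.81], [-2.84, 2.84]. Speed limits (rad/s): [2.79, 2.79, 3.14, 3.14, 3.14, 3.14].

INTERFACE

Orientations are given as a unit quaternion [x, y, z, w].
In Python, from plant import ctrl gives the robot as it stands. The module is installed in compiled form; this text tells all that it offers.
- The arm moves only by the tool servo_tool, never from a script. Its argument "increments" is text: rows parted by semicolons, each of 7 numbers parted by spaces: the turn, a rotation vector about the tool's x, y, z in rad, then the shift along the tool's x, y, z in cm, then the finger opening in cm, from 0 to 8.54. In form: ax ay az dx dy dz claw; .... A call has 1 to 10 rows; each row is the pose to reach, as a shift and turn from the pose commanded when the call began, along the tool's axes at that moment; what a row does not reach only later rows make up. A row lasts 1/12 s, in which the tool goes at most 41.7 mm and 7.16 degrees, less where a joint would pass 70% of its speed; a pose out of reach is approached as far as the arm can. A call with a gripper value outside its range is refused whole. The fingers move at their own pace and stop on an object; "grip_force" is the grip in N (left out, the last holds). Time passes only in rows, so rows that repeat a pose let the fingers close. It gives the time, the measured TCP pose, the force and the opening at its end, in the units of the state.
- ctrl.get_state(): the state, without advancing time (a new reading comes with each control period).
- ctrl.read_camera(name): name is "scene" or "top" or "wrist"; returns (picture, depth): 480x640x3 uint8, red, green, blue; 480x640 float32, m along the optical axis (not along the pixel's ray), 0 where there is no reading.
- ctrl.camera_info(name): a dict with "camera_matrix" (3x3 intrinsics, pixels), "D" ([k1, k2, p1, p2, k3] as OpenCV has them; the pictures are not rectified), "world_to_cam" (4x4, takes a point from world to camera coordinates). Camera axes: x right, y down, z forward; pixel columns grow to the right and rows downward; lengths in m; the calibration is good to about 2 mm. A picture is of the moment at which its call begins: read the wrist's pose just before it. camera_info takes no time and is no camera call; for the wrist camera it gives the pose at the moment of the call.
- ctrl.sign_off(): hands the job in, once; it reports no verdict.
The state is a dict: "time": time; "qpos": joint angles; "dq": joint speeds; "joint_efforts": joint torques, N m; "eef_pos": TCP position; "tcp_rot": TCP orientation; "contact_force": force on the tool from outside, world axes, zero at the start; "wrist_torque": the same for the moment, N m; "opening": opening from 0.0 (shut) to 1.0 (fully open).
Only numpy, scipy, OpenCV 4.12 (cv2) and the standard library are available. Lean on these libraries where they do the work, as an engineer would, in place of code of your own. Each camera call takes 0.05 s, during which the arm holds its last target.

TASK

Load the fridge tray with the filled meal boxes that stand about on the worktop. Slide one of them along the tray floor in between the two boxes already there, which stand too close, letting it push them and the sprung end plate apart, until all three stand side by side fully home against the back wall; stack all the others lengthwise on the boxes of that row, every foot down in the corner pockets of the lid below and no pile more than three boxes high. Do not lift the two boxes that are already in the tray, and leave the other things on the worktop alone.

Things in the scene. Friction and masses are not known exactly. Their poses are not given: they have to be found in the camera images.
- tray: Pale grey plastic fridge tray, fixed. Origin at its centre, underside; x to the back wall (away from the robot), y to its left, z up. Floor 4 mm thick; inside x = -140 to +140, y = -108 to +108 mm; back and side walls 60 mm high, sloping to 28 at the front, lip 15 mm; flanges 30 mm wide outside the rear half of the sides. Front half empty. With three boxes home their middles lie at x = 75 and about y = 77, 15, -47 mm
- end_plate (a joint): Sprung upright plate to the right of the row, 120 mm long, 59 mm high, x = 15 to 135 mm in the tray; slides along the tray's y only. 0 m at rest (its face at y = -70 mm, 178 mm from the left wall), grows to 0.020 as it is pushed to the right; its spring pushes back to the left with 2.5 N at 0 and 0.1 N more per mm
- box_left_mid (a point): Meal box already in the tray, lengthwise along the tray's x, within 2 mm of the back wall and of the left wall; 50 to 54 mm of space between it and box_right at first. All boxes are alike (see box_1, box_2). Point at the box's middle, 30 mm above the soles of its feet; x along its length, y across, z up; same either way round
- box_right_mid (a point): Meal box already in the tray, lengthwise along the tray's x, within 2 mm of the back wall and of the end plate. Point at the box's middle, 30 mm above the soles of its feet; x along its length, y across, z up; same either way round
- box_1_mid (a point): Loose meal box, on the worktop at first (or absent). All boxes are alike: lidded, 130 long x 62 wide x 60 mm high, 0.2 to 0.35 kg, straight smooth sides, upright corners rounded to 18 mm, slippery plastic; gripped across the 62 mm. Point at the box's middle, 30 mm above the soles of its feet; x along its length, y across, z up; same either way round
- box_2_mid (a point): Loose meal box (or absent). Four tapered feet 6 mm high, 11 mm wide, 13.5 mm in from sides and ends; four lid pockets 17 mm square, 4 mm deep, in the corners. Seated, a box is 56 mm above the one below, with 2 to 3 mm of play; with feet on the rim, 60 mm. Point at the box's middle, 30 mm above the soles of its feet; x along its length, y across, z up; same either way round
- box_3_mid (a point): Loose meal box (or absent), the same kind as box_1. Point at the box's middle, 30 mm above the soles of its feet; x along its length, y across, z up; same either way round
- box_4_mid (a point): Loose meal box (or absent), the same kind as box_1. Point at the box's middle, 30 mm above the soles of its feet; x along its length, y across, z up; same either way round
- box_5_mid (a point): Loose meal box (or absent), the same kind as box_1. Point at the box's middle, 30 mm above the soles of its feet; x along its length, y across, z up; same either way round
- storage_jar: Tall clear storage jar with a green lid, 82 mm wide, 179 mm high, a bystander; origin at the centre of its underside
- mug: Green and white mug, 78 mm wide, 101 mm high, a bystander; origin at the centre of its underside
- tin: Food tin, 75 mm wide, 58 mm high, a bystander; origin at the centre of its underside
- jam_jar: Small jar with a green lid, 66 mm wide, 84 mm high, a bystander; origin at the centre of its underside

How it is judged:
By the outcome, as a careful person would: the job done as asked, in the order asked, and still so for the second after the job is handed in, with the robot touching nothing.
Of box_1, box_2, box_3, box_4, box_5 only 3 to 5 are there at a start; the rules pass over those that are not, and their reading is None.
At some moment in a run one of box_1, box_2 may be knocked a few centimetres aside while the robot is not near it.
Once in a run the grip may slacken for a moment while it holds something.
It also fails if it takes over 210 s, if anything falls off the work surface, if the arm or the gripper's body presses on something with over 40 N, if the wrist force passes 120 N, or if a joint passes its speed limit or range.

## Working session

There is one attempt and no reset: what is moved stays moved. The work goes in short steps, Python scripts to look and compute and a tool call to move; the robot and the scene stay as the last step left them, time stands still between calls to the robot, and variables do not carry over. Pictures are saved under pics/ and viewed, and the job is handed in when it is done.

Besides the shell and the picture viewer there is one more tool, called as name(argument=value, ...) on one line, values as JSON. servo_tool: Moves the arm, as the interface text tells. Its arguments: {"type":"object","properties":{"increments":{"type":"string"},"grip_force":{"type":"number"}},"required":["increments"]}

```bash
mkdir -p pics
cat > h.py <<'E'
import numpy as np, cv2
from scipy.spatial.transform import Rotation as R
from plant import ctrl
def snap(n,f=None):
    info=ctrl.camera_info(n); p,d=ctrl.read_camera(n)
    if f: cv2.imwrite('pics/'+f+'.png',p[:,:,::-1]); np.savez('pics/'+f+'.npz',p=p,d=d,K=info['camera_matrix'],D=info['D'],T=info['world_to_cam'])
    return p,d,info
def st():
    s=ctrl.get_state()
    print('t',round(s['time'],2),'q',np.round(s['qpos'],3),'tcp',np.round(s['eef_pos'],4),'rot',np.round(s['tcp_rot'],4),'F',np.round(s['contact_force'],1),'op',round(float(s['opening']),3)); return s
E
python3 - <<'E'
from h import *
s=st()
for n in ['scene','top','wrist']:
    p,d,i=snap(n,n+'0'); print(n,np.round(i['camera_matrix'],1).tolist(),i['D'],np.round(i['world_to_cam'],3).tolist(), d.min(),d.max())
st()
E
```

```text
t 0.0 q [-1.454  0.287  1.578  0.     1.279 -0.15 ] tcp [ 0.1779 -0.6505  0.2439] rot [ 0.9911  0.133   0.     -0.0012] F [ 0.  -0.1  0.2] op 1.003
scene [[494.6, 0.0, 321.3], [0.0, 494.6, 237.2], [0.0, 0.0, 1.0]] [-0.03860574  0.          0.          0.          0.        ] [[-1.0, 0.004, -0.005, 0.617], [0.006, 0.395, -0.919, 0.052], [-0.002, -0.919, -0.395, 1.497], [0.0, 0.0, 0.0, 1.0]] 0.0 2.3965304
top [[530.1, 0.0, 312.7], [0.0, 530.1, 239.1], [0.0, 0.0, 1.0]] [-0.02467686  0.          0.          0.          0.        ] [[-0.007, -1.0, 0.0, 0.044], [-0.988, 0.007, -0.157, 0.594], [0.157, -0.001, -0.988, 1.345], [0.0, 0.0, 0.0, 1.0]] 0.0 2.3112855
wrist [[432.9, 0.0, 325.6], [0.0, 432.9, 239.4], [0.0, 0.0, 1.0]] [-0.09199661  0.          0.          0.          0.        ] [[0.263, -0.965, -0.003, -0.674], [-0.912, -0.25, 0.327, -0.043], [-0.316, -0.084, -0.945, 0.381], [0.0, 0.0, 0.0, 1.0]] 0.0 0.48269406
t 0.15 q [-1.454  0.287  1.578 -0.     1.279 -0.15 ] tcp [ 0.1779 -0.6506  0.2442] rot [ 9.911e-01  1.330e-01 -0.000e+00 -9.000e-04] F [ 0.6  0.8 -0.3] op 1.004
```

View pics/top0.png

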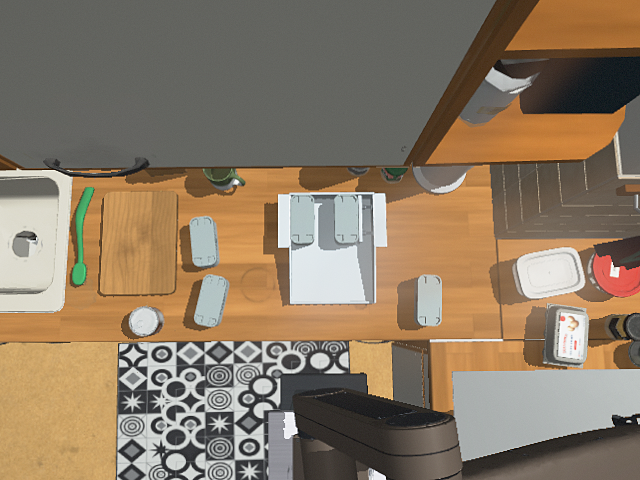

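View pics/scene0.png

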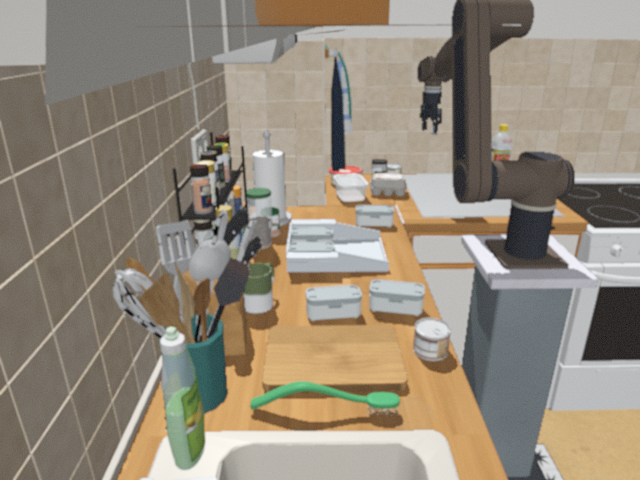

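View pics/wrist0.png

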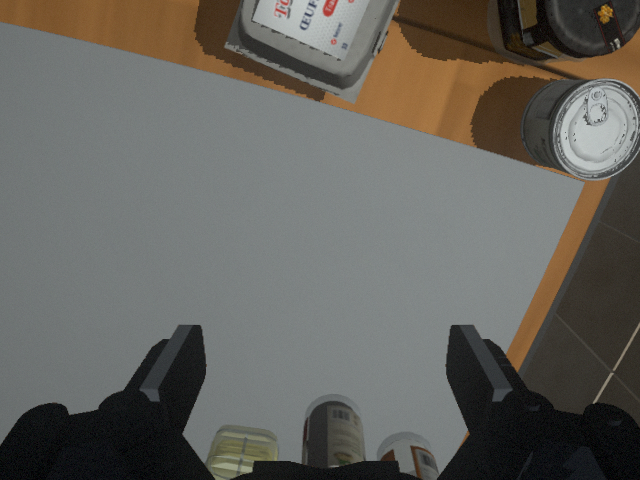

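The top view shows the tray at about (333,248), with two boxes in it at (302,219) and (346,219). There are three loose boxes, at (203,242), (211,301) and (429,300). The scene view also shows three loose boxes. Next I'll measure them.

```bash
cat >> h.py <<'E'
def rays(uv,K,D,T):
    uv=np.asarray(uv,float).reshape(-1,1,2)
    n=cv2.undistortPoints(uv,np.asarray(K),np.asarray(D)).reshape(-1,2)
    d=np.c_[n,np.ones(len(n))]; Rm=T[:3,:3]; o=-Rm.T@T[:3,3]
    return o,d@Rm   # d scaled so that depth*dir
def plane(uv,z,I):
    o,d=rays(uv,I['camera_matrix'],I['D'],I['world_to_cam'])
    return o+d*((z-o[2])/d[:,2])[:,None]
def cloud(d,I):
    h,w=d.shape; vv,uu=np.mgrid[0:h,0:w]
    o,r=rays(np.c_[uu.ravel(),vv.ravel()],I['camera_matrix'],I['D'],I['world_to_cam'])
    P=(o+r*d.ravel()[:,None]).reshape(h,w,3); P[d<=0]=np.nan
    return P
def load(f):
    z=np.load('pics/'+f+'.npz'); return z['p'],z['d'],dict(camera_matrix=z['K'],D=z['D'],world_to_cam=z['T'])
def boxes(p,d,I,zlo,zhi,amin,zp=None):
    """blobs whose depth points lie in [zlo,zhi]: rectangle cast on plane of the blob's height"""
    P=cloud(d,I); m=((P[...,2]>zlo)&(P[...,2]<zhi)).astype(np.uint8)
    m=cv2.morphologyEx(m,cv2.MORPH_OPEN,np.ones((3,3)))
    out=[]
    for c in cv2.findContours(m,cv2.RETR_EXTERNAL,cv2.CHAIN_APPROX_NONE)[0]:
        if cv2.contourArea(c)<amin: continue
        mm=np.zeros_like(m); cv2.drawContours(mm,[c],-1,1,-1)
        z=np.nanmedian(P[...,2][(mm>0)&(m>0)])
        w=plane(c.reshape(-1,2),z if zp is None else zp,I)[:,:2]
        (cx,cy),(a,b),th=cv2.minAreaRect((w*1000).astype(np.float32))
        if a<b: a,b,th=b,a,th+90
        th=(th+90)%180-90
        uv=c.reshape(-1,2).mean(0)
        out.append((cx,cy,a,b,th,z*1000,uv)); 
    return out
E
python3 - <<'E'
from h import *
p,d,I=load('top0')
P=cloud(d,I)
for b in boxes(p,d,I,0.045,0.075,150):
    print('c %.1f %.1f  len %.1f wid %.1f yaw %.1f z %.1f'%b[:6],b[6].round())
for uv in [(250,250),(203,242),(211,301),(429,300),(302,219),(346,219),(330,270),(200,100),(300,150),(265,235),(330,308),(282,225),(382,220)]:
    print(uv,P[uv[1],uv[0]].round(4))
hsv=cv2.cvtColor(p,cv2.COLOR_RGB2HSV)
for uv in [(203,242),(211,301),(429,300),(302,219),(330,270),(250,250)]: print(uv,hsv[uv[1],uv[0]])
cv2.imwrite('pics/topc.png',cv2.resize(p[170:330,180:460,::-1],None,fx=2.8,fy=2.8,interpolation=cv2.INTER_CUBIC))
E
```

```text
c 339.8 -602.8  len 142.0 wid 101.3 yaw -10.0 z 69.5 [569. 332.]
c 385.6 472.7  len 77.5 wid 73.4 yaw 89.8 z 54.7 [144. 321.]
c 433.5 -255.4  len 128.2 wid 64.1 yaw -2.5 z 58.8 [429. 300.]
c 436.1 303.4  len 127.7 wid 65.1 yaw -12.7 z 58.8 [210. 300.]
c 492.3 -744.9  len 126.8 wid 108.0 yaw 84.2 z 57.1 [615. 275.]
c 500.9 -568.8  len 172.6 wid 118.8 yaw -80.0 z 66.4 [549. 270.]
c 588.9 326.3  len 131.8 wid 64.9 yaw 6.6 z 58.7 [203. 242.]
c 642.6 655.0  len 100.0 wid 28.4 yaw -5.6 z 56.3 [ 80. 221.]
c 638.5 -133.7  len 146.4 wid 35.2 yaw 0.1 z 59.6 [379. 221.]
c 643.0 12.5  len 237.0 wid 143.7 yaw 89.6 z 61.8 [322. 215.]
(250, 250) [ 0.5736  0.2103 -0.0037]
(203, 242) [0.5869 0.3257 0.0582]
(211, 301) [0.4339 0.3011 0.0596]
(429, 300) [ 0.4327 -0.2569  0.0575]
(302, 219) [0.6444 0.0675 0.0667]
(346, 219) [ 0.6446 -0.0474  0.0618]
(330, 270) [ 0.5167 -0.0058  0.006 ]
(200, 100) [0.6104 0.1593 0.8916]
(300, 150) [0.609  0.0572 0.7291]
(265, 235) [ 0.6141  0.1696 -0.0007]
(330, 308) [ 0.416  -0.005  -0.0054]
(282, 225) [0.6292 0.1196 0.0652]
(382, 220) [ 0.6409 -0.1411  0.064 ]
(203, 242) [ 88  21 194]
(211, 301) [ 90  21 196]
(429, 300) [ 83  10 199]
(302, 219) [ 92  21 196]
(330, 270) [100  10 233]
(250, 250) [ 15 153 214]
```

View pics/topc.png

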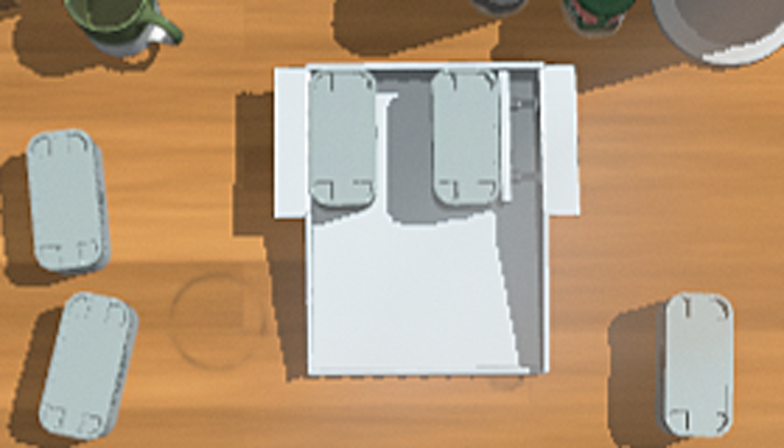

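```bash
cat >> h.py <<'E'
def plan(xyz,yaw,wp=None):
    s=ctrl.get_state(); Rt=R.from_quat(s['tcp_rot'])
    best=None
    for k in (0,180):
        y=np.radians(yaw+k); Rd=R.from_matrix(np.c_[[np.cos(y),np.sin(y),0],[np.sin(y),-np.cos(y),0],[0,0,-1]])
        rv=(Rt.inv()*Rd).as_rotvec()
        if best is None or np.linalg.norm(rv)<np.linalg.norm(best): best=rv
    dx=Rt.inv().apply(np.asarray(xyz)-s['eef_pos'])*100
    n=max(np.linalg.norm(dx)/4.17,np.degrees(np.linalg.norm(best))/7.16)
    print('inc: %.4f %.4f %.4f %.2f %.2f %.2f  rows %.1f'%(*best,*dx,n))
def yawof():
    s=ctrl.get_state(); x=R.from_quat(s['tcp_rot']).as_matrix()[:,0]; return np.degrees(np.arctan2(x[1],x[0]))
E
python3 - <<'E'
from h import *
s=ctrl.get_state(); I=ctrl.camera_info('wrist'); T=I['world_to_cam']
Rt=R.from_quat(s['tcp_rot']).as_matrix()
print('cam in tool',Rt.T@(-T[:3,:3].T@T[:3,3]-s['eef_pos']),'\n',Rt.T@T[:3,:3].T)
plan([.40,-.255,.30],-2.5)
E
```

```text
cam in tool [ 0.08373271  0.00051028 -0.12843155] 
 [[-5.10393852e-04 -9.45080212e-01 -3.26838082e-01]
 [ 9.99999757e-01 -3.26923226e-04 -6.16283925e-04]
 [ 4.75586782e-04 -3.26838317e-01  9.45080149e-01]]
inc: -0.0018 0.0000 0.3105 31.85 -32.32 -5.51  rows 11.0
```

servo_tool(increments="0 0 0.31 31 -32 -4 8.5;0 0 0.31 31 -32 -4 8.5;0 0 0.31 31 -32 -4 8.5;0 0 0.31 31 -32 -4 8.5;0 0 0.31 31 -32 -4 8.5;0 0 0.31 31 -32 -4 8.5;0 0 0.31 31 -32 -4 8.5;0 0 0.31 31 -32 -4 8.5;0 0 0.31 31 -32 -4 8.5;0 0 0.31 31 -32 -4 8.5", grip_force=40)

```text
time: 0.98
eef_pos: [0.3783, -0.2854, 0.2826]
tcp_rot: [1.0, -0.022, 0.0, -0.0]
contact_force: [0.8, 0.2, 0.1]
opening: 0.992
```

Run:
```python
from h import *
st(); print(yawof()); plan([.432,-.255,.22],-2.5)
```

```text
t 0.98 q [-0.861 -0.2    2.012  0.     1.33   0.753] tcp [ 0.3783 -0.2854  0.2826] rot [ 9.998e-01 -2.190e-02  1.000e-04 -0.000e+00] F [0.8 0.2 0.1] op 0.992
-2.5044149993792124
inc: -0.0001 -0.0001 -0.0001 5.23 -3.27 6.26  rows 2.1
```

servo_tool(increments="0 0 0 5.2 -3.2 6.2 8.5;0 0 0 5.2 -3.2 6.2 8.5;0 0 0 5.2 -3.2 6.2 8.5;0 0 0 5.2 -3.2 6.2 8.5;0 0 0 5.2 -3.2 6.2 8.5")

```text
time: 1.4
eef_pos: [0.4311, -0.2579, 0.2208]
tcp_rot: [1.0, -0.021, -0.0, 0.0]
contact_force: [-0.2, 0.1, 0.7]
opening: 0.996
```

Run:
```python
from h import *
st(); p,d,I=snap('wrist','w1')
for b in boxes(p,d,I,0.052,0.068,3000): print('c %.1f %.1f  len %.1f wid %.1f yaw %.1f z %.1f'%b[:6],b[6].round())
```

```text
t 1.4 q [-7.410e-01 -7.700e-02  2.017e+00 -1.000e-03  1.202e+00  8.720e-01] tcp [ 0.4311 -0.2579  0.2208] rot [ 9.998e-01 -2.130e-02 -3.000e-04  1.000e-04] F [-0.2  0.1  0.7] op 0.996
c 432.6 -257.2  len 130.3 wid 62.3 yaw -2.9 z 59.2 [323. 208.]
```

View pics/w1.png

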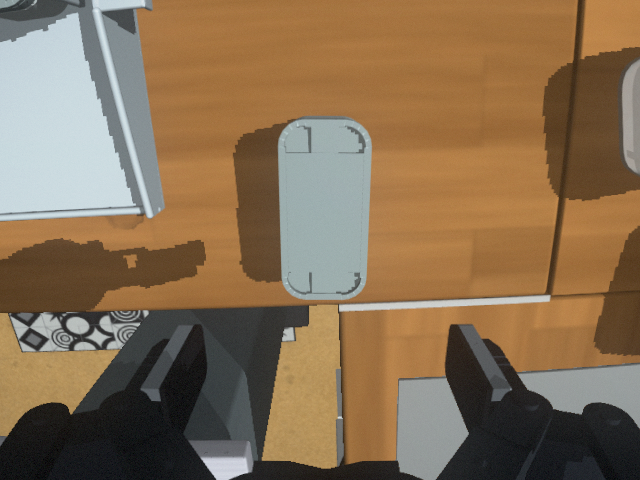

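Run:
```python
from h import *
plan([.58,-.01,.26],0)
```

```text
inc: 0.0015 -0.0010 -0.0437 13.78 -25.49 -3.85  rows 7.0
```

servo_tool(increments="0 0 -0.044 13.8 -25.5 -4 8.5;0 0 -0.044 13.8 -25.5 -4 8.5;0 0 -0.044 13.8 -25.5 -4 8.5;0 0 -0.044 13.8 -25.5 -4 8.5;0 0 -0.044 13.8 -25.5 -4 8.5;0 0 -0.044 13.8 -25.5 -4 8.5;0 0 -0.044 13.8 -25.5 -4 8.5;0 0 -0.044 13.8 -25.5 -4 8.5;0 0 -0.044 13.8 -25.5 -4 8.5;0 0 -0.044 13.8 -25.5 -4 8.5")

```text
time: 2.28
eef_pos: [0.5803, -0.0102, 0.2618]
tcp_rot: [1.0, -0.0, 0.001, 0.0]
contact_force: [-0.5, -0.2, 0.7]
opening: 0.996
```

Run:
```python
from h import *
st(); p,d,I=snap('wrist','w2')
for b in boxes(p,d,I,0.052,0.070,3000): print('c %.1f %.1f  len %.1f wid %.1f yaw %.1f z %.1f'%b[:6],b[6].round())
```

```text
t 2.28 q [-1.920e-01  6.600e-02  1.798e+00 -1.000e-03  1.276e+00  1.379e+00] tcp [ 0.5803 -0.0102  0.2618] rot [ 1.e+00 -1.e-04  8.e-04  5.e-04] F [-0.5 -0.2  0.7] op 0.996
c 433.8 -255.2  len 134.0 wid 67.3 yaw -3.0 z 58.9 [587. 351.]
c 432.4 283.9  len 135.9 wid 37.0 yaw -17.0 z 59.1 [ 14. 350.]
c 623.2 -10.0  len 281.8 wid 187.1 yaw -90.0 z 62.0 [343. 110.]
```

View pics/w2.png

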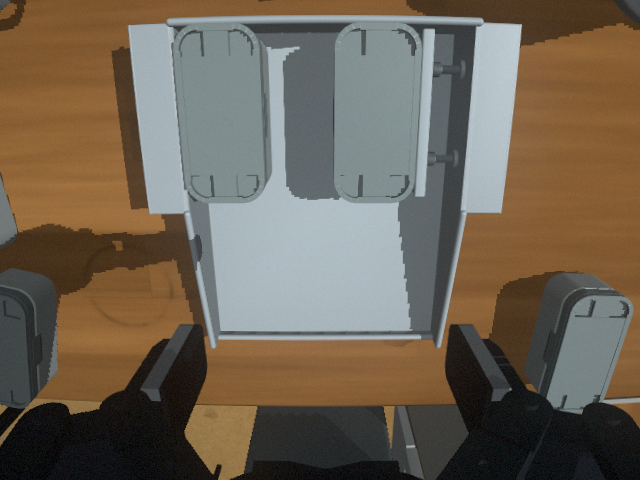

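The wrist view shows the tray squarely: back wall at row 20, boxes at (222,113) and (378,113), end plate at x≈428, and front lip at row 335. Next I'll segment by colour and cast rays.

Run:
```python
from h import *
p,d,I=load('w2'); P=cloud(d,I)
hsv=cv2.cvtColor(p,cv2.COLOR_RGB2HSV)
for uv in [(222,113),(378,113),(150,120),(300,250),(428,100),(250,20),(265,120),(222,202),(320,335)]: print(uv,hsv[uv[1],uv[0]],p[uv[1],uv[0]],P[uv[1],uv[0]].round(4))
# box lids: colour + height
m=((p[...,0].astype(int)<175)&(p[...,1]>110)&(P[...,2]>.058)&(P[...,2]<.07)).astype(np.uint8)
m=cv2.morphologyEx(m,cv2.MORPH_OPEN,np.ones((5,5)))
for c in cv2.findContours(m,cv2.RETR_EXTERNAL,cv2.CHAIN_APPROX_NONE)[0]:
    if cv2.contourArea(c)<3000: continue
    mm=np.zeros_like(m); cv2.drawContours(mm,[c],-1,1,-1)
    z=np.nanmedian(P[...,2][mm>0]); w=plane(c.reshape(-1,2),z,I)[:,:2]*1000
    (cx,cy),(a,b),th=cv2.minAreaRect(w.astype(np.float32)); print('box',cx,cy,a,b,th,z)
# wall rows
for u in (230,320,400): print('back',u,[ (v,P[v,u].round(3).tolist()) for v in range(10,32,2)])
for v in (60,150): print('sides',v,[ (u,P[v,u].round(3).tolist()) for u in list(range(120,190,6))])
for v in (60,150): print('sidesR',v,[ (u,P[v,u].round(3).tolist()) for u in list(range(410,525,6))])
for u in (250,320,400): print('front',u,[ (v,P[v,u].round(3).tolist()) for v in range(326,346,2)])
```

```text
(222, 113) [ 90  27 142] [127 142 142] [0.6497 0.0652 0.0636]
(378, 113) [ 92  26 148] [133 147 148] [ 0.6492 -0.0494  0.0624]
(150, 120) [ 98  25 184] [166 179 184] [0.6455 0.1211 0.0605]
(300, 250) [100  27 197] [176 190 197] [0.5201 0.0136 0.0034]
(428, 100) [100  26 203] [182 196 203] [ 0.6588 -0.0865  0.0593]
(250, 20) [ 98  26 174] [156 169 174] [0.7134 0.042  0.062 ]
(265, 120) [95 32 96] [84 94 96] [0.6436 0.0354 0.0509]
(222, 202) [ 90  27 142] [127 142 142] [0.5825 0.0699 0.0638]
(320, 335) [102  18 140] [130 136 140] [ 0.4327 -0.0052  0.013 ]
box 644.9326782226562 82.96296691894531 94.50457763671875 143.2111358642578 89.98542785644531 0.06249282823668814
box 649.2017211914062 -49.464195251464844 134.2618408203125 70.71512603759766 0.09619499742984772 0.06312640971353581
back 230 [(10, [0.731, 0.068, 0.0]), (12, [0.729, 0.069, -0.001]), (14, [0.728, 0.069, -0.001]), (16, [0.716, 0.056, 0.062]), (18, [0.715, 0.056, 0.063]), (20, [0.713, 0.056, 0.063]), (22, [0.712, 0.056, 0.063]), (24, [0.711, 0.056, 0.062]), (26, [0.709, 0.056, 0.064]), (28, [0.708, 0.056, 0.063]), (30, [0.
[... 2918 characters left out ...]
2, [0.415, 0.069, -0.001]), (344, [0.414, 0.068, 0.001])]
front 320 [(326, [0.438, -0.005, 0.004]), (328, [0.435, -0.005, 0.004]), (330, [0.433, -0.005, 0.005]), (332, [0.431, -0.005, 0.005]), (334, [0.433, -0.005, 0.011]), (336, [0.432, -0.005, 0.014]), (338, [0.431, -0.005, 0.015]), (340, [0.419, -0.005, -0.0]), (342, [0.416, -0.005, -0.001]), (344, [0.414, -0.005, -0.001])]
front 400 [(326, [0.437, -0.087, 0.003]), (328, [0.435, -0.087, 0.004]), (330, [0.433, -0.087, 0.004]), (332, [0.432, -0.087, 0.007]), (334, [0.433, -0.086, 0.012]), (336, [0.432, -0.085, 0.014]), (338, [0.431, -0.085, 0.016]), (340, [0.418, -0.089, 0.0]), (342, [0.415, -0.089, -0.002]), (344, [0.413, -0.089, -0.001])]
```

Run:
```python
from h import *
plan([.4325,-.257,.12],-2.9)
```

```text
inc: 0.0007 -0.0009 0.0495 -14.73 24.65 14.14  rows 7.7
```

servo_tool(increments="0.001 -0.001 0.05 -14.7 24.6 14.1 8.5;0.001 -0.001 0.05 -14.7 24.6 14.1 8.5;0.001 -0.001 0.05 -14.7 24.6 14.1 8.5;0.001 -0.001 0.05 -14.7 24.6 14.1 8.5;0.001 -0.001 0.05 -14.7 24.6 14.1 8.5;0.001 -0.001 0.05 -14.7 24.6 14.1 8.5;0.001 -0.001 0.05 -14.7 24.6 14.1 8.5;0.001 -0.001 0.05 -14.7 24.6 14.1 8.5;0.001 -0.001 0.05 -14.7 24.6 14.1 8.5;0.001 -0.001 0.05 -14.7 24.6 14.1 8.5")

```text
time: 3.17
eef_pos: [0.4313, -0.2567, 0.119]
tcp_rot: [1.0, -0.028, -0.001, -0.001]
contact_force: [-0.1, 0.5, -0.4]
opening: 0.996
```

Run:
```python
from h import *
st(); snap('wrist','w3');snap('top','t3')
p,d,I=load('t3')
for b in boxes(p,d,I,0.045,0.075,150): print('c %.1f %.1f  len %.1f wid %.1f yaw %.1f z %.1f'%b[:6],b[6].round())
plan([.4325,-.257,.025],-2.9)
```

```text
t 3.17 q [-0.74   0.052  2.093  0.     1.     0.886] tcp [ 0.4313 -0.2567  0.119 ] rot [ 0.9996 -0.0276 -0.0011 -0.0011] F [-0.1  0.5 -0.4] op 0.996
c 340.5 -602.0  len 141.9 wid 102.1 yaw -8.7 z 69.7 [569. 333.]
c 385.7 472.7  len 77.0 wid 73.9 yaw -87.9 z 54.7 [144. 320.]
c 477.6 -248.1  len 41.3 wid 39.6 yaw 87.9 z 58.8 [424. 282.]
c 436.2 303.6  len 127.7 wid 64.7 yaw -12.7 z 58.8 [209. 301.]
c 489.7 -744.9  len 138.2 wid 99.9 yaw 70.9 z 56.9 [614. 273.]
c 500.8 -568.5  len 173.0 wid 118.8 yaw -80.2 z 66.4 [550. 272.]
c 588.6 326.3  len 130.6 wid 64.9 yaw 6.6 z 58.4 [203. 242.]
c 647.0 654.9  len 88.8 wid 27.5 yaw -5.5 z 56.4 [ 80. 220.]
c 636.1 -56.2  len 190.2 wid 156.8 yaw 89.6 z 61.1 [358. 215.]
c 643.7 84.3  len 143.7 wid 92.0 yaw 0.2 z 61.5 [295. 220.]
c 695.9 -454.6  len 186.8 wid 10.8 yaw -0.2 z 59.3 [500. 199.]
inc: -0.0005 -0.0001 -0.0004 -0.07 0.14 9.54  rows 2.3
```

View pics/w3.png

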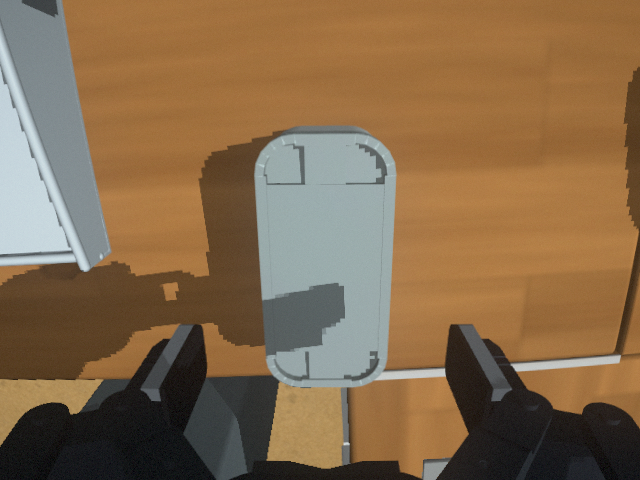

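servo_tool(increments="0 0 0 0 0 3 8.5;0 0 0 0 0 6 8.5;0 0 0 0 0 8.5 8.5;0 0 0 0 0 9.4 8.5;0 0 0 0 0 9.4 8.5;0 0 0 0 0 9.4 5.5;0 0 0 0 0 9.4 5.5;0 0 0 0 0 9.4 5.5;0 0 0 0 0 9.4 5.5;0 0 0 0 0 9.4 5.5", grip_force=60)

```text
time: 4.1
eef_pos: [0.435, -0.2561, 0.0279]
tcp_rot: [1.0, -0.024, 0.001, 0.001]
contact_force: [0.7, 1.9, 5.9]
opening: 0.718
```

servo_tool(increments="0 0 0 0 0 0 5.5;0 0 0 0 0 0 5.5;0 0 0 0 0 -2 5.5;0 0 0 0 0 -4 5.5;0 0 0 0 0 -6 5.5;0 0 0 0 0 -9 5.5;0 0 0 0 0 -11 5.5;0 0 0 0 0 -11 5.5")

```text
time: 4.77
eef_pos: [0.4355, -0.2569, 0.1404]
tcp_rot: [1.0, -0.025, 0.003, 0.003]
contact_force: [-0.1, -0.3, -1.3]
opening: 0.72
```

Run:
```python
from h import *
st(); p,d,I=snap('wrist','w4'); plan([.505,.003,.14],0)
```

```text
t 4.77 q [-0.734  0.023  2.078  0.     1.032  0.886] tcp [ 0.4355 -0.2569  0.1404] rot [ 0.9997 -0.0246  0.003   0.0026] F [-0.1 -0.3 -1.3] op 0.72
inc: 0.0026 -0.0030 -0.0492 5.78 -26.22 -0.27  rows 6.4
```

View pics/w4.png

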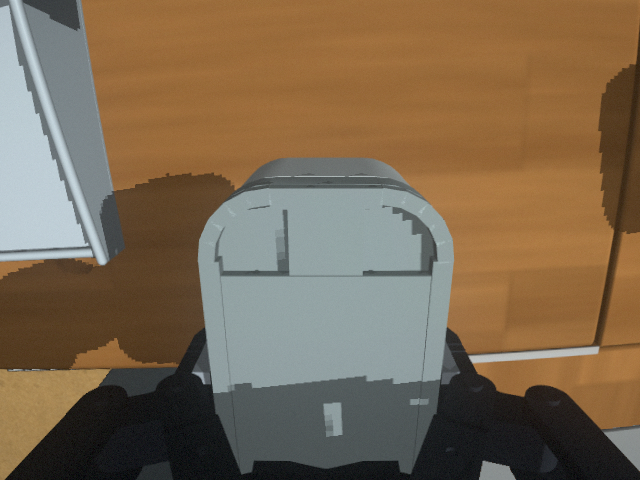

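```bash
cat >> h.py <<'E'
def held(f):
    p,d,I=load(f); P=cloud(d,I); s=ctrl.get_state(); Rt=R.from_quat(s['tcp_rot']).as_matrix()
    Q=(P-s['eef_pos'])@Rt*1000   # tool coords
    m=(abs(Q[...,1])<20)&(Q[...,0]>-30)&(Q[...,0]<90)&(Q[...,2]>-60)&(Q[...,2]<20)
    m&=(np.mgrid[0:480,0:640][0]<450)
    q=Q[m]; lid=q[(q[:,2]<np.percentile(q[:,2],5)+8)]
    A=np.c_[lid[:,:2],np.ones(len(lid))]
    c=np.linalg.lstsq(A,lid[:,2],rcond=None)[0]
    t=q[abs(q@np.r_[-c[:2],1]-c[2])<2.5]
    print('lid plane z(tool) = %.4f x + %.4f y + %.1f ; far lid end x %.1f -> box mid x(tool) %.1f'%(*c,np.percentile(t[:,0],99.7),np.percentile(t[:,0],99.7)-65))
    # side edges near front
    mm=(abs(Q[...,2]-(c[0]*Q[...,0]+c[1]*Q[...,1]+c[2]))<3)&(Q[...,0]>0)&(Q[...,0]<35)&(abs(Q[...,1])<50)
    y=Q[mm]; 
    for a in (5,20,35):
        k=y[abs(y[:,0]-a)<4]
        if len(k): print('at x',a,'y',np.percentile(k[:,1],[0.5,99.5]).round(1))
E
python3 -c "
from h import *
held('w4')"
```

```text
lid plane z(tool) = 0.0212 x + -0.0042 y + -34.1 ; far lid end x 64.0 -> box mid x(tool) -1.0
at x 5 y [-46.3  48. ]
at x 20 y [-29.2  32.1]
at x 35 y [-29.3  32.2]
```

servo_tool(increments="0.003 -0.003 -0.049 5.8 -26.2 0 5.5;0.003 -0.003 -0.049 5.8 -26.2 0 5.5;0.003 -0.003 -0.049 5.8 -26.2 0 5.5;0.003 -0.003 -0.049 5.8 -26.2 0 5.5;0.003 -0.003 -0.049 5.8 -26.2 0 5.5;0.003 -0.003 -0.049 5.8 -26.2 0 5.5;0.003 -0.003 -0.049 5.8 -26.2 0 5.5;0.003 -0.003 -0.049 5.8 -26.2 0 5.5;0.003 -0.003 -0.049 5.8 -26.2 0 5.5;0.003 -0.003 -0.049 5.8 -26.2 0 5.5")

```text
time: 5.65
eef_pos: [0.5029, 0.0036, 0.1339]
tcp_rot: [1.0, -0.0, -0.004, -0.002]
contact_force: [-0.5, 0.9, -2.9]
opening: 0.718
```

Run:
```python
from h import *
st(); p,d,I=snap('wrist','w5'); held('w5'); plan([.506,.003,.05],0); print(yawof())
```

```text
t 5.65 q [-0.196  0.034  2.08   0.003  1.035  1.373] tcp [0.5029 0.0036 0.1339] rot [ 1.0e+00 -1.0e-04 -3.7e-03 -2.2e-03] F [-0.5  0.9 -2.9] op 0.718
lid plane z(tool) = 0.0250 x + 0.0016 y + -31.0 ; far lid end x 62.7 -> box mid x(tool) -2.3
at x 5 y [-47.8  47.2]
at x 20 y [-30.5  30.8]
at x 35 y [-30.6  30.9]
inc: -0.0042 0.0066 -0.0011 0.34 0.05 8.43  rows 2.0
-0.06064773174226941
```

View pics/w5.png

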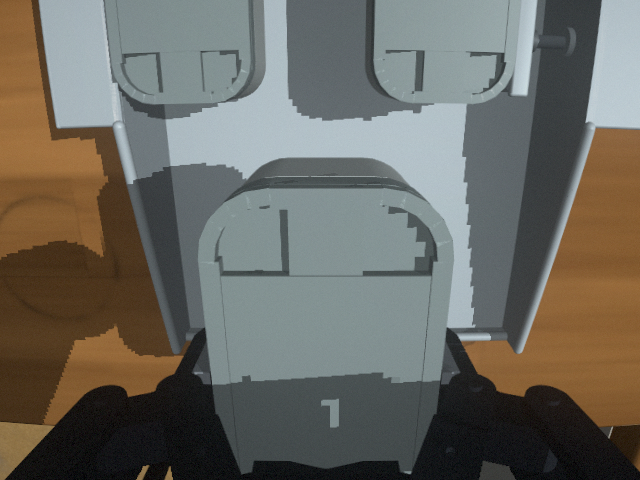

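servo_tool(increments="0 0.006 0 0.6 0 2 5.5;0 0.006 0 0.6 0 5 5.5;0 0.006 0 0.6 0 7 5.5;0 0.006 0 0.6 0 8.5 5.5;0 0.006 0 0.6 0 9.3 5.5;0 0.006 0 0.6 0 9.3 5.5;0 0.006 0 0.6 0 9.3 5.5")

```text
time: 6.28
eef_pos: [0.5098, 0.0033, 0.0427]
tcp_rot: [1.0, -0.001, 0.001, -0.002]
contact_force: [0.3, 0.7, -2.1]
opening: 0.718
```

Run:
```python
from h import *
st(); p,d,I=snap('wrist','w6'); held('w6'); st(); print(yawof())
```

```text
t 6.28 q [-0.195  0.196  2.104  0.006  0.841  1.374] tcp [0.5098 0.0033 0.0427] rot [ 1.0e+00 -8.0e-04  9.0e-04 -2.1e-03] F [ 0.3  0.7 -2.1] op 0.718
lid plane z(tool) = 0.0264 x + 0.0025 y + -30.6 ; far lid end x 62.2 -> box mid x(tool) -2.8
at x 5 y [-47.4  47.9]
at x 20 y [-29.9  31.4]
at x 35 y [-30.   31.4]
t 6.33 q [-0.194  0.195  2.103  0.006  0.841  1.374] tcp [0.5105 0.0034 0.0436] rot [ 1.0e+00 -7.0e-04  1.8e-03 -1.9e-03] F [-1.  -1.2 -2. ] op 0.716
-0.075143027416479
```

View pics/w6.png

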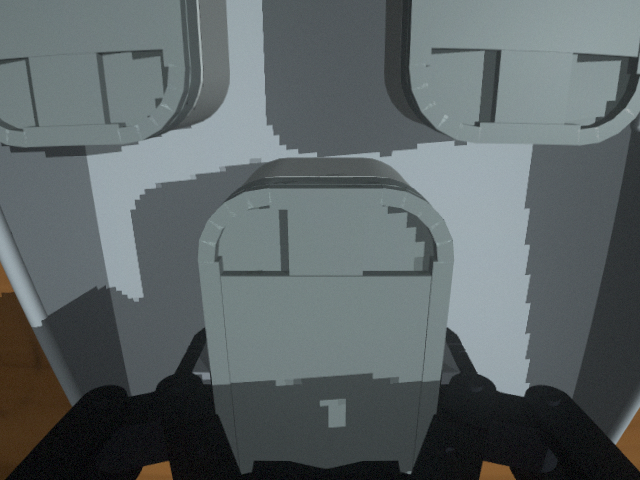

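servo_tool(increments="0 0 0 0 0 0.4 5.5;0 0 0 0 0 0.7 5.5;0 0 0 0 0 0.9 5.5;0 0 0 0 0 1.1 5.5;0 0 0 0 0 1.1 5.5")

```text
time: 6.75
eef_pos: [0.5102, 0.0042, 0.0321]
tcp_rot: [1.0, 0.0, 0.001, -0.002]
contact_force: [-0.0, 0.0, -1.8]
opening: 0.719
```

Run:
```python
from h import *
st();  p,d,I=snap('wrist','w7'); held('w7')
```

```text
t 6.75 q [-0.193  0.216  2.106  0.006  0.818  1.374] tcp [0.5102 0.0042 0.0321] rot [ 1.      0.      0.0014 -0.002 ] F [-0.   0.  -1.8] op 0.719
lid plane z(tool) = 0.0247 x + 0.0004 y + -31.4 ; far lid end x 62.9 -> box mid x(tool) -2.1
at x 5 y [-47.   47.7]
at x 20 y [-30.   31.3]
at x 35 y [-30.1  31.4]
```

Not yet touching. I'll lower a little more, and reduce the grip so the box can settle.

servo_tool(increments="0 0 0 0 0 0.1 5.5;0 0 0 0 0 0.2 5.5;0 0 0 0 0 0.3 5.5;0 0 0 0 0 0.3 5.5", grip_force=30)

```text
time: 7.13
eef_pos: [0.5116, 0.0039, 0.0319]
tcp_rot: [1.0, 0.0, 0.002, -0.002]
contact_force: [-4.1, 0.4, 14.4]
opening: 0.715
```

Run:
```python
from h import *
st();  p,d,I=snap('wrist','w8'); held('w8')
```

```text
t 7.13 q [-0.193  0.218  2.103  0.005  0.817  1.374] tcp [0.5116 0.0039 0.0319] rot [ 1.0e+00  2.0e-04  1.9e-03 -1.6e-03] F [-4.1  0.4 14.4] op 0.715
lid plane z(tool) = 0.0260 x + 0.0005 y + -31.5 ; far lid end x 62.9 -> box mid x(tool) -2.1
at x 5 y [-47.  48.]
at x 20 y [-30.1  31.2]
at x 35 y [-30.2  31.3]
```

servo_tool(increments="0 0 0 0 0 0 7.5;0 0 0 0 0 -0.1 7.5;0 0 0 0 0 -0.2 7.5;0 0 0 0 0 -0.2 7.5;0 0 0 0 0 -0.2 7.5;0 0 0 0 0 -0.2 7.5", grip_force=25)

```text
time: 7.68
eef_pos: [0.5097, 0.0042, 0.0305]
tcp_rot: [1.0, -0.0, 0.001, -0.002]
contact_force: [1.0, 0.6, 0.2]
opening: 0.878
```

Run:
```python
from h import *
st();  p,d,I=snap('wrist','w9'); held('w9')
```

```text
t 7.68 q [-0.193  0.218  2.106  0.006  0.816  1.374] tcp [0.5097 0.0042 0.0305] rot [ 1.0e+00 -2.0e-04  9.0e-04 -2.1e-03] F [1.  0.6 0.2] op 0.878
lid plane z(tool) = 0.0233 x + -0.0054 y + -32.9 ; far lid end x 64.8 -> box mid x(tool) -0.2
at x 5 y [-40.1  41.4]
at x 20 y [-29.8  31.4]
at x 35 y [-30.   31.4]
```

View pics/w9.png

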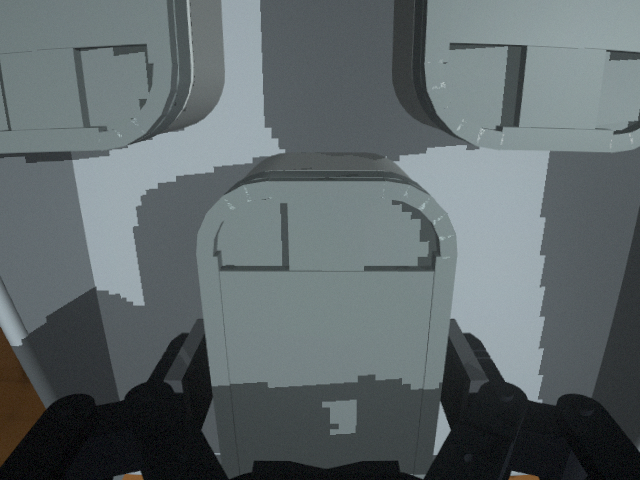

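servo_tool(increments="0 0 0 0 -0.1 0 5.5;0 0 0 0 -0.1 0 5.5;0 0 0 0 -0.1 0 5.5;0 0 0 0 -0.1 0 5.5;0 0 0 0.3 -0.1 0 5.5;0 0 0 0.6 -0.1 0 5.5;0 0 0 0.9 -0.1 0 5.5;0 0 0 1.2 -0.1 0 5.5;0 0 0 1.5 -0.1 0 5.5;0 0 0 1.8 -0.1 0 5.5", grip_force=30)

```text
time: 8.57
eef_pos: [0.5282, 0.0052, 0.0308]
tcp_rot: [1.0, -0.0, 0.001, -0.002]
contact_force: [-0.9, 0.3, 1.0]
opening: 0.722
```

servo_tool(increments="0 0 0 0.3 0 0 5.5;0 0 0 0.6 0 0 5.5;0 0 0 0.9 0 0 5.5;0 0 0 1.2 0 0 5.5")

```text
time: 8.9
eef_pos: [0.5381, 0.0066, 0.0307]
tcp_rot: [1.0, 0.0, -0.002, -0.003]
contact_force: [-5.9, 5.1, 6.9]
opening: 0.719
```

Run:
```python
from h import *
st();  p,d,I=snap('wrist','w10'); held('w10')
```

```text
t 8.9 q [-0.179  0.274  2.035  0.008  0.837  1.386] tcp [0.5381 0.0066 0.0307] rot [ 1.0e+00  2.0e-04 -1.9e-03 -3.3e-03] F [-5.9  5.1  6.9] op 0.719
lid plane z(tool) = 0.0202 x + -0.0035 y + -32.7 ; far lid end x 63.9 -> box mid x(tool) -1.1
at x 5 y [-48.1  48.9]
at x 20 y [-30.1  31.2]
at x 35 y [-30.3  31.3]
```

View pics/w10.png

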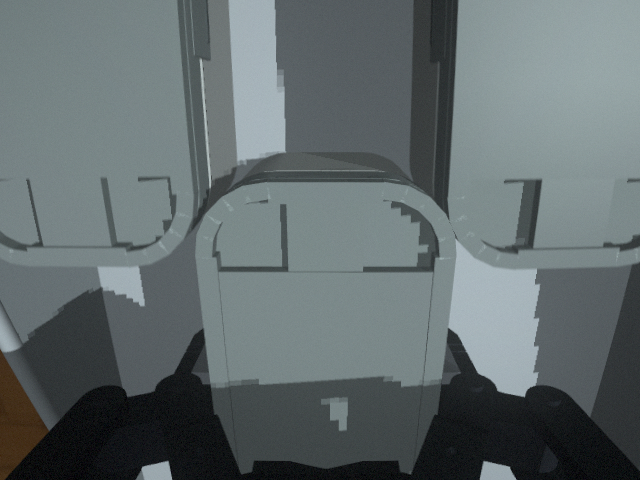

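servo_tool(increments="0 0 0 0.4 0 0 5.5;0 0 0 0.8 0 0 5.5;0 0 0 1.2 0 0 5.5;0 0 0 1.5 0 0 5.5;0 0 0 1.8 0 0 5.5;0 0 0 2.1 0 0 5.5;0 0 0 2.3 0 0 5.5;0 0 0 2.3 0 0 5.5")

```text
time: 9.62
eef_pos: [0.563, 0.0055, 0.0308]
tcp_rot: [1.0, 0.0, 0.001, -0.002]
contact_force: [-3.6, 2.4, 3.7]
opening: 0.724
```

Run:
```python
from h import *
st();  p,d,I=snap('wrist','w11'); held('w11')
```

```text
t 9.62 q [-0.172  0.318  1.977  0.006  0.845  1.394] tcp [0.563  0.0055 0.0308] rot [ 1.0e+00  0.0e+00  8.0e-04 -2.3e-03] F [-3.6  2.4  3.7] op 0.724
lid plane z(tool) = 0.0236 x + -0.0029 y + -32.7 ; far lid end x 64.7 -> box mid x(tool) -0.3
at x 5 y [-48.3  48.9]
at x 20 y [-49.5  49.6]
at x 35 y [-49.   49.1]
```

View pics/w11.png

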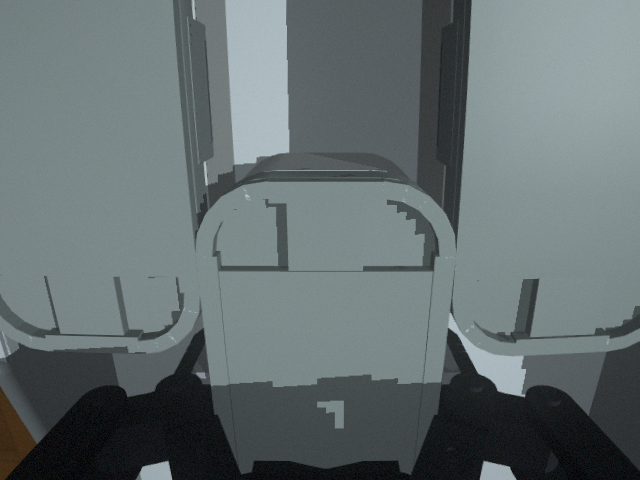

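servo_tool(increments="0 0 0 0 0 0 8;0 0 0 0 0 0 8;0 0 0 0 0 0 8;0 0 0 0 0 -3 8;0 0 0 0 0 -6 8;0 0 0 0 0 -9 8;0 0 0 -4 0 -9 8;0 0 0 -8 0 -9 4;0 0 0 -9.3 0 -9 0.5;0 0 0 -9.3 0 -9 0.5")

```text
time: 10.5
eef_pos: [0.4666, 0.0052, 0.1198]
tcp_rot: [1.0, -0.0, 0.0, -0.002]
contact_force: [0.8, 0.7, -0.6]
opening: 0.532
```

Run:
```python
from h import *
st();  p,d,I=snap('wrist','w12'); print(yawof())
```

```text
t 10.5 q [-0.209 -0.032  2.177  0.005  0.998  1.36 ] tcp [0.4666 0.0052 0.1198] rot [ 1.0e+00 -3.0e-04  3.0e-04 -2.2e-03] F [ 0.8  0.7 -0.6] op 0.532
-0.04602725170547262
```

View pics/w12.png

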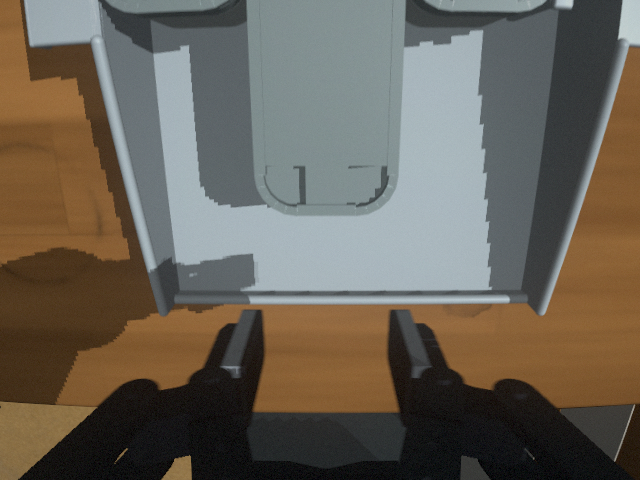

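Run:
```python
from h import *
p,d,I=load('w12')
print(plane([(326,214),(247,120),(404,120),(326,297)],.064,I).round(4))
```

```text
[[ 0.4986  0.0047  0.064 ]
 [ 0.5392  0.0375  0.064 ]
 [ 0.5392 -0.0277  0.064 ]
 [ 0.4579  0.0047  0.064 ]]
```

servo_tool(increments="0 0 0 0 0 0 0.5;0 0 0 0 0 0 0.5;0 0 0 0 0 0 0.5;0 0 0 0 0 0 0.5")

```text
time: 10.88
eef_pos: [0.4707, 0.0047, 0.1208]
tcp_rot: [1.0, -0.0, 0.001, -0.002]
contact_force: [-0.3, 0.5, 0.3]
opening: 0.061
```

servo_tool(increments="0 0 0 0 0 3 0.5;0 0 0 0 0 6 0.5;0 0 0 0 0 8 0.5;0 0 0 0 0 8.5 0.5;0 0 0 0.6 0 8.5 0.5;0 0 0 1.2 0 8.5 0.5;0 0 0 1.6 0 8.5 0.5;0 0 0 1.9 0 8.5 0.5;0 0 0 2.3 0 8.5 0.5;0 0 0 2.7 0 8.5 0.5")

```text
time: 11.72
eef_pos: [0.4966, 0.0052, 0.0365]
tcp_rot: [1.0, 0.0, 0.0, -0.002]
contact_force: [-5.3, 0.1, 2.5]
opening: 0.06
```

servo_tool(increments="0 0 0 0.5 0 0 0.5;0 0 0 1 0 0 0.5;0 0 0 1.5 0 0 0.5;0 0 0 2 0 0 0.5;0 0 0 2.5 0 0 0.5")

```text
time: 12.13
eef_pos: [0.5224, 0.0052, 0.0363]
tcp_rot: [1.0, -0.0, 0.001, -0.002]
contact_force: [-5.2, -0.5, 4.5]
opening: 0.058
```

Run:
```python
from h import *
st();  p,d,I=snap('wrist','w13'); print(yawof())
```

```text
t 12.13 q [-0.186  0.232  2.075  0.006  0.833  1.381] tcp [0.5224 0.0052 0.0363] rot [ 1.e+00 -1.e-04  1.e-03 -2.e-03] F [-5.2 -0.5  4.5] op 0.058
-0.011419683204478342
```

View pics/w13.png

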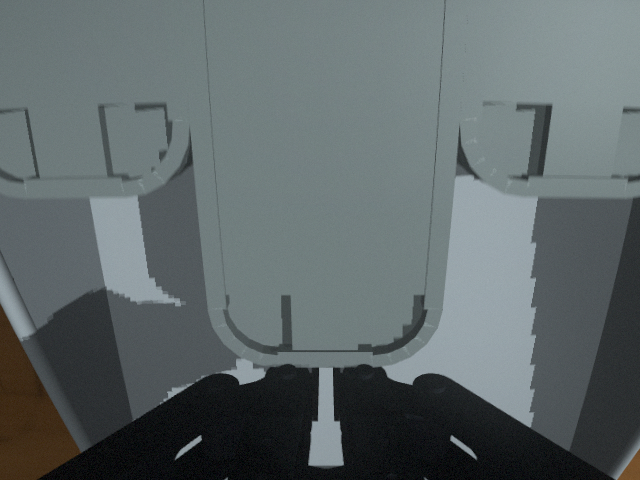

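servo_tool(increments="0 0 0 0.5 0 0 0.5;0 0 0 1 0 0 0.5;0 0 0 1.5 0 0 0.5;0 0 0 2 0 0 0.5;0 0 0 2.5 0 0 0.5;0 0 0 3 0 0 0.5;0 0 0 3.5 0 0 0.5;0 0 0 4 0 0 0.5;0 0 0 4.3 0 0 0.5;0 0 0 4.5 0 0 0.5")

```text
time: 13.02
eef_pos: [0.5673, 0.0051, 0.0362]
tcp_rot: [1.0, -0.0, 0.001, -0.002]
contact_force: [-5.7, -0.6, 5.9]
opening: 0.058
```

servo_tool(increments="0 0 0 0.2 0 0 0.5;0 0 0 0.4 0 0 0.5;0 0 0 0.4 0 0 0.5")

```text
time: 13.27
eef_pos: [0.5705, 0.0051, 0.0362]
tcp_rot: [1.0, -0.0, 0.0, -0.002]
contact_force: [-6.9, -0.2, 6.1]
opening: 0.059
```

Run:
```python
from h import *
st();  p,d,I=snap('wrist','w14'); print(yawof())
```

```text
t 13.27 q [-0.171  0.323  1.958  0.005  0.861  1.397] tcp [0.5705 0.0051 0.0362] rot [ 1.0e+00 -0.0e+00  1.0e-04 -2.1e-03] F [-6.9 -0.2  6.1] op 0.059
-0.004307655094100335
```

View pics/w14.png

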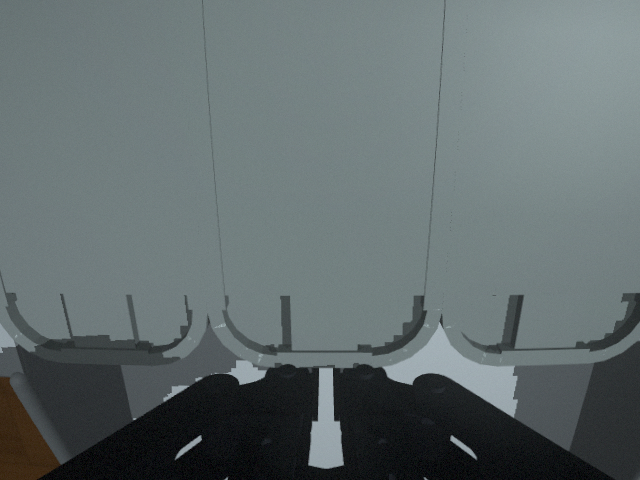

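servo_tool(increments="0 0 0 0.15 0 0 0.5;0 0 0 0.3 0 0 0.5;0 0 0 0.4 0 0 0.5;0 0 0 0.4 0 0 0.5")

```text
time: 13.65
eef_pos: [0.5702, 0.0053, 0.0359]
tcp_rot: [1.0, 0.0, -0.006, -0.002]
contact_force: [-20.1, -2.1, 17.6]
opening: 0.058
```

Run:
```python
from h import *
st();  p,d,I=snap('wrist','w15'); print(yawof())
cv2.imwrite('pics/w15c.png',cv2.resize(p[260:400,:,::-1],(800,175*2)))
```

```text
t 13.65 q [-0.17   0.329  1.951  0.003  0.874  1.398] tcp [0.5702 0.0053 0.0359] rot [ 1.0e+00  5.0e-04 -6.0e-03 -2.3e-03] F [-20.1  -2.1  17.6] op 0.058
0.0553097239939775
```

View pics/w15c.png

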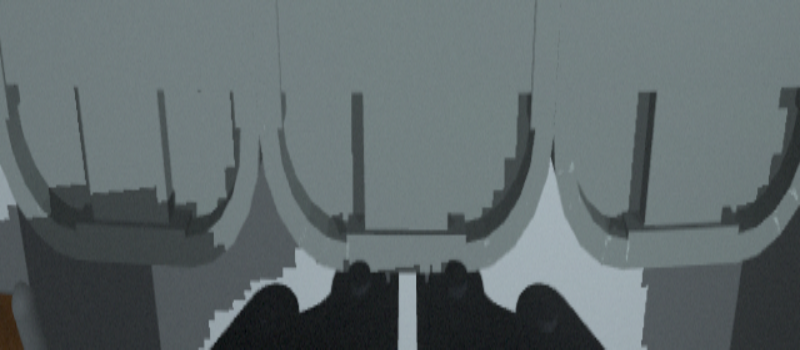

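servo_tool(increments="0 0 0 -1 0 0 0.5;0 0 0 -3 0 0 0.5;0 0 0 -3 0 -4 0.5;0 0 0 -3 0 -8 0.5;0 0 0 0 0 -12 0.5;0 0 0 2 0 -16 0.5;0 0 0 2 0 -18 0.5;0 0 0 2 0 -18 0.5;0 0 0 2 0 -18 0.5")

```text
time: 14.45
eef_pos: [0.5969, 0.0042, 0.2189]
tcp_rot: [1.0, -0.0, 0.005, -0.002]
contact_force: [0.0, 0.0, -0.9]
opening: 0.057
```

Run:
```python
from h import *
st();  p,d,I=snap('wrist','w16'); print(yawof())
for v in (30,80,140): print(plane([(u,v) for u in (0,)],.06,I).round(3))
```

```text
t 14.45 q [-0.165  0.134  1.805  0.005  1.193  1.404] tcp [0.5969 0.0042 0.2189] rot [ 1.     -0.      0.0052 -0.0015] F [ 0.   0.  -0.9] op 0.057
-0.007372718384292625
[[0.728 0.218 0.06 ]]
[[0.696 0.223 0.06 ]]
[[0.656 0.231 0.06 ]]
```

View pics/w16.png

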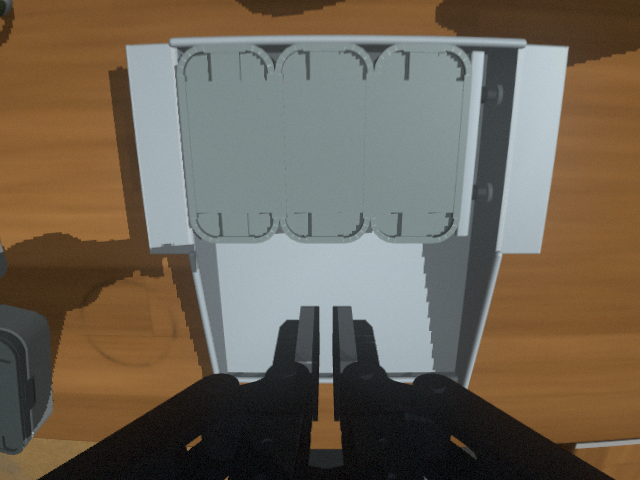

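Run:
```python
from h import *
p,d,I=load('w16'); P=cloud(d,I)
cv2.imwrite('pics/w16c.png',cv2.resize(p[25:255,160:500,::-1],None,fx=2.3,fy=2.3,interpolation=cv2.INTER_CUBIC))
for y in (.067,.005,-.057):
    for off in (-.01,0,.01):
        # walk along x at lid height: fraction pts with z in lid band
        m=(abs(P[...,1]-(y+off))<.003)&(P[...,2]>.061)&(P[...,2]<.067)&(P[...,0]<.7125)
        xs=P[...,0][m]; print(y,off,'x %.4f..%.4f'%(np.percentile(xs,0.5),np.percentile(xs,99.5)),end=' | ')
    print()
m=(P[...,2]>.060)&(P[...,2]<.068)&(abs(P[...,0]-.6475)<.03)
g=cv2.cvtColor(p,cv2.COLOR_RGB2GRAY)
v=143; print(plane([(178,v),(275,v),(366,v),(465,v),(480,v)],.0635,I).round(4)[:,1], list(g[v,170:490:2]))
```

```text
0.067 -0.01 x 0.5828..0.7118 | 0.067 0 x 0.5829..0.7118 | 0.067 0.01 x 0.5827..0.7120 | 
0.005 -0.01 x 0.5824..0.7123 | 0.005 0 x 0.5828..0.7117 | 0.005 0.01 x 0.5828..0.7123 | 
-0.057 -0.01 x 0.5826..0.7118 | -0.057 0 x 0.5831..0.7117 | -0.057 0.01 x 0.5826..0.7121 | 
[ 0.1009  0.037  -0.0221 -0.087  -0.097 ] [np.uint8(175), np.uint8(172), np.uint8(172), np.uint8(172), np.uint8(180), np.uint8(185), np.uint8(111), np.uint8(131), np.uint8(132), np.uint8(138), np.uint8(126), np.uint8(134), np.uint8(136), np.uint8(137), np.uint8(137), np.uint8(135), np.uint8(136), np.uint8(137), np.uint8(132), np.uint8(136), np.uint8(136), np.uint8(137), np.uint8(137), np.uint8(135), np.uint8(134), np.uint8(134), np.uint8(134), np.uint8(137), np.uint8(135), np.uint8(136), np.uint8(136), np.uint8(134), np.uint8(134), np.uint8(138), np.uint8(133), np.uint8(136), np.uint8(134), np.uint8(133), np.uint8(135), np.uint8(133), np.uint8(136), np.uint8(136), np.uint8(134), np.uint8(136), np.uint8(134), np.uint8(134), np.uint8(135), np.uint8(137), np.uint8(136), np.uint8(132), np.uint8(136), np.uint8(136), np.uint
[... 906 characters left out ...]
, np.uint8(140), np.uint8(138), np.uint8(140), np.uint8(143), np.uint8(142), np.uint8(140), np.uint8(140), np.uint8(140), np.uint8(140), np.uint8(139), np.uint8(140), np.uint8(138), np.uint8(140), np.uint8(140), np.uint8(140), np.uint8(141), np.uint8(140), np.uint8(142), np.uint8(142), np.uint8(142), np.uint8(142), np.uint8(142), np.uint8(142), np.uint8(142), np.uint8(142), np.uint8(143), np.uint8(142), np.uint8(143), np.uint8(143), np.uint8(142), np.uint8(142), np.uint8(131), np.uint8(141), np.uint8(142), np.uint8(143), np.uint8(151), np.uint8(182), np.uint8(186), np.uint8(187), np.uint8(189), np.uint8(164), np.uint8(99), np.uint8(75), np.uint8(66), np.uint8(67), np.uint8(67), np.uint8(65)]
```

View pics/w16c.png

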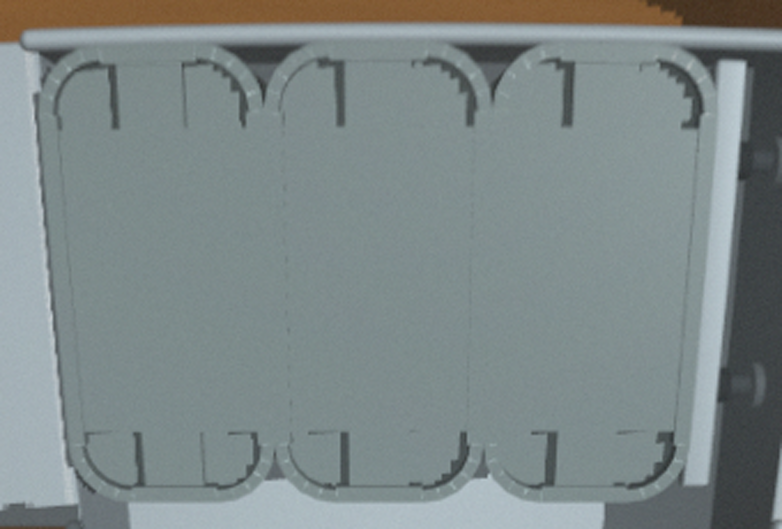

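Run:
```python
from h import *
p,d,I=snap('top','t17')
for b in boxes(p,d,I,0.045,0.075,150):
    if b[1]>200 and b[1]<400: print('c %.1f %.1f  len %.1f wid %.1f yaw %.1f z %.1f'%b[:6],b[6].round())
plan([.585,.325,.22],6.6)
```

```text
c 436.2 303.8  len 127.7 wid 64.6 yaw -12.3 z 58.7 [210. 300.]
c 589.2 326.4  len 131.2 wid 64.7 yaw 6.6 z 58.7 [203. 242.]
inc: -0.0043 -0.0015 -0.1154 -0.90 -32.05 -0.41  rows 7.7
```

servo_tool(increments="-0.004 -0.002 -0.115 -0.9 -32 -0.4 8.5;-0.004 -0.002 -0.115 -0.9 -32 -0.4 8.5;-0.004 -0.002 -0.115 -0.9 -32 -0.4 8.5;-0.004 -0.002 -0.115 -0.9 -32 -0.4 8.5;-0.004 -0.002 -0.115 -0.9 -32 -0.4 8.5;-0.004 -0.002 -0.115 -0.9 -32 -0.4 8.5;-0.004 -0.002 -0.115 -0.9 -32 -0.4 8.5;-0.004 -0.002 -0.115 -0.9 -32 -0.4 8.5;-0.004 -0.002 -0.115 -0.9 -32 -0.4 8.5;-0.004 -0.002 -0.115 -0.9 -32 -0.4 8.5", grip_force=60)

```text
time: 15.38
eef_pos: [0.5839, 0.3254, 0.2182]
tcp_rot: [0.998, 0.059, -0.002, 0.001]
contact_force: [0.3, -0.2, -0.0]
opening: 0.993
```

Run:
```python
from h import *
st(); p,d,I=snap('wrist','w18')
for b in boxes(p,d,I,0.052,0.068,3000): print('c %.1f %.1f  len %.1f wid %.1f yaw %.1f z %.1f'%b[:6],b[6].round())
```

```text
t 15.38 q [ 0.357  0.295  1.616 -0.     1.234  1.81 ] tcp [0.5839 0.3254 0.2182] rot [ 9.983e-01  5.890e-02 -1.800e-03  8.000e-04] F [ 0.3 -0.2 -0. ] op 0.993
c 437.4 304.0  len 135.3 wid 63.9 yaw -11.8 z 59.1 [330. 387.]
c 589.9 326.7  len 129.9 wid 62.4 yaw 6.7 z 59.2 [324. 203.]
c 619.8 125.7  len 181.4 wid 48.8 yaw 19.2 z 59.4 [618. 194.]
```

View pics/w18.png

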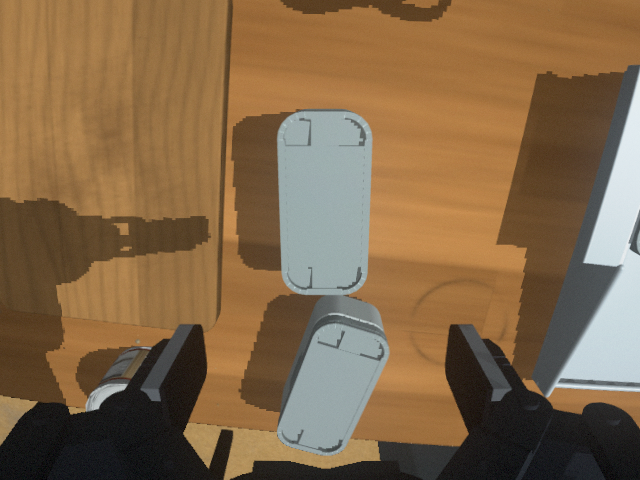

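Run:
```python
from h import *
plan([.59,.3267,.027],6.7); print(yawof())
```

```text
inc: 0.0015 0.0033 -0.0010 0.65 -0.21 19.16  rows 4.6
6.642278754766372
```

servo_tool(increments="0.001 0.003 0 0.7 -0.1 4 8.5;0.001 0.003 0 0.7 -0.1 8 8.5;0.001 0.003 0 0.7 -0.1 12 8.5;0.001 0.003 0 0.7 -0.1 15 8.5;0.001 0.003 0 0.7 -0.1 17 8.5;0.001 0.003 0 0.7 -0.1 18.5 8.5;0.001 0.003 0 0.7 -0.1 19.1 8.5;0.001 0.003 0 0.7 -0.1 19.1 8.5;0.001 0.003 0 0.7 -0.1 19.1 8.5")

```text
time: 16.18
eef_pos: [0.5934, 0.3258, 0.0313]
tcp_rot: [0.998, 0.057, 0.002, -0.001]
contact_force: [0.6, -0.3, 1.0]
opening: 0.998
```

Run:
```python
from h import *
st();snap('wrist','w19'); held('w19'); print(yawof())
```

```text
t 16.18 q [0.353 0.522 1.688 0.    0.927 1.809] tcp [0.5934 0.3258 0.0313] rot [ 9.984e-01  5.690e-02  2.400e-03 -8.000e-04] F [ 0.6 -0.3  1. ] op 0.998
lid plane z(tool) = 0.0276 x + 0.0010 y + -27.0 ; far lid end x 61.3 -> box mid x(tool) -3.7
at x 5 y [-41.9  43.7]
at x 20 y [-31.4  29.9]
at x 35 y [-31.5  29.8]
6.547596807484591
```

View pics/w19.png

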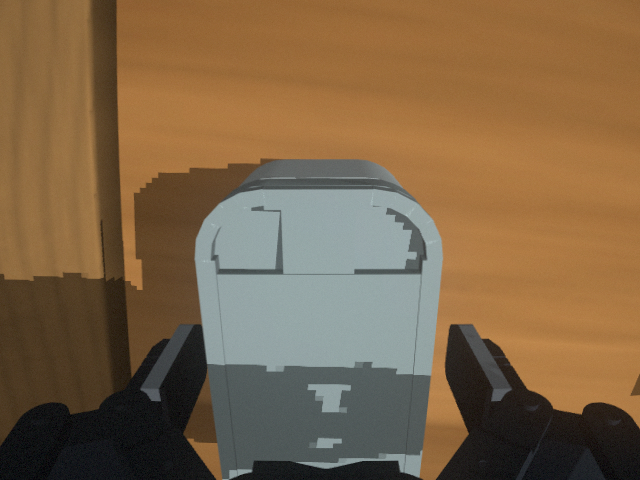

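servo_tool(increments="0 -0.005 0 -0.35 -0.1 0.3 8.5;0 -0.005 0 -0.35 -0.1 0.4 8.5;0 -0.005 0 -0.35 -0.1 0.4 5.5;0 -0.005 0 -0.35 -0.1 0.4 5.5;0 -0.005 0 -0.35 -0.1 0.4 5.5;0 -0.005 0 -0.35 -0.1 0.4 5.5;0 -0.005 0 -0.35 -0.1 0.4 5.5;0 -0.005 0 -0.35 -0.1 0.4 5.5;0 -0.005 0 -0.35 -0.1 0.4 5.5", grip_force=80)

```text
time: 16.98
eef_pos: [0.5893, 0.3271, 0.027]
tcp_rot: [0.998, 0.057, -0.0, -0.001]
contact_force: [-1.5, 0.1, 4.3]
opening: 0.713
```

Run:
```python
from h import *
st()
```

```text
t 16.98 q [0.356 0.525 1.693 0.002 0.924 1.811] tcp [0.5893 0.3271 0.027 ] rot [ 9.983e-01  5.750e-02 -3.000e-04 -6.000e-04] F [-1.5  0.1  4.3] op 0.713
```

servo_tool(increments="0 0 0 0 0 -1 5.5;0 0 0 0 0 -3 5.5;0 0 0 0 0 -6 5.5;0 0 0 0 0 -9 5.5;0 0 0 0 0 -13 5.5;0 0 0 0 0 -15 5.5;0 0 0 0 0 -15 5.5;0 0 0 0 0 -15 5.5")

```text
time: 17.65
eef_pos: [0.589, 0.3266, 0.1764]
tcp_rot: [0.998, 0.057, -0.0, -0.001]
contact_force: [-0.4, 0.3, -4.2]
opening: 0.719
```

Run:
```python
from h import *
st();snap('wrist','w20'); held('w20'); print(yawof()); plan([.6475,.067,.17],0)
```

```text
t 17.65 q [3.550e-01 3.420e-01 1.636e+00 1.000e-03 1.164e+00 1.811e+00] tcp [0.589  0.3266 0.1764] rot [ 9.984e-01  5.730e-02 -5.000e-04 -5.000e-04] F [-0.4  0.3 -4.2] op 0.719
lid plane z(tool) = 0.0158 x + 0.0005 y + -34.9 ; far lid end x 67.0 -> box mid x(tool) 2.0
at x 5 y [-48.2  48.4]
at x 20 y [-30.4  30.8]
at x 35 y [-30.5  30.8]
6.568775972336039
inc: 0.0004 0.0055 0.1146 2.97 26.42 0.37  rows 6.4
```

View pics/w20.png

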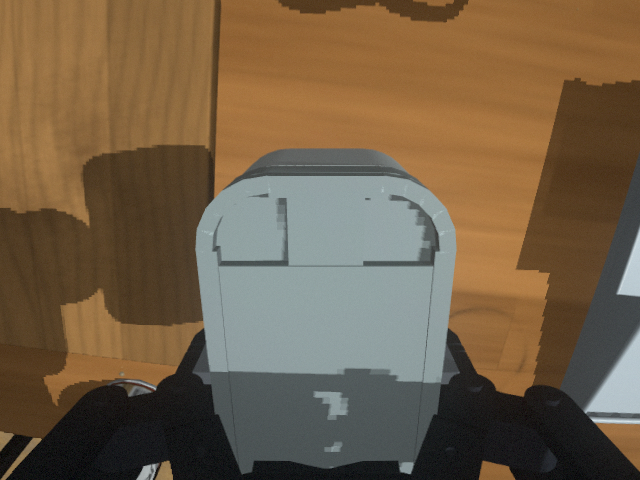

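Run:
```python
from h import *
st();snap('wrist','w21'); held('w21'); print(yawof()); st(); snap('wrist','w21'); held('w21')
```

```text
t 17.7 q [3.550e-01 3.440e-01 1.639e+00 1.000e-03 1.164e+00 1.811e+00] tcp [0.5878 0.3261 0.1738] rot [ 9.984e-01  5.730e-02 -2.700e-03  2.000e-04] F [-0.6 -0.5 -3.8] op 0.717
lid plane z(tool) = 0.0181 x + -0.0005 y + -33.7 ; far lid end x 66.4 -> box mid x(tool) 1.4
at x 5 y [-48.   48.4]
at x 20 y [-30.2  31. ]
at x 35 y [-30.4  31.1]
6.569729438181691
t 17.75 q [3.550e-01 3.450e-01 1.640e+00 1.000e-03 1.164e+00 1.811e+00] tcp [0.5871 0.3259 0.1724] rot [ 9.983e-01  5.730e-02 -4.000e-03  5.000e-04] F [ 0.2 -0.4 -3.8] op 0.715
lid plane z(tool) = 0.0196 x + -0.0006 y + -32.7 ; far lid end x 66.0 -> box mid x(tool) 1.0
at x 5 y [-47.5  48.5]
at x 20 y [-30.1  31.2]
at x 35 y [-30.4  31.3]
```

Run:
```python
from h import *
st(); plan([.6465,.0672,.16],0)
```

```text
t 17.8 q [3.550e-01 3.460e-01 1.640e+00 1.000e-03 1.164e+00 1.811e+00] tcp [0.587  0.3258 0.1719] rot [ 9.983e-01  5.730e-02 -4.300e-03  6.000e-04] F [ 0.2  0.3 -3.3] op 0.712
inc: 0.0013 0.0086 0.1147 2.96 26.37 1.19  rows 6.4
```

servo_tool(increments="0.001 0.004 0.115 3 26.4 1 5.5;0.001 0.004 0.115 3 26.4 1 5.5;0.001 0.004 0.115 3 26.4 1 5.5;0.001 0.004 0.115 3 26.4 1 5.5;0.001 0.004 0.115 3 26.4 1 5.5;0.001 0.004 0.115 3 26.4 1 5.5;0.001 0.004 0.115 3 26.4 1 5.5;0.001 0.004 0.115 3 26.4 1 5.5;0.001 0.004 0.115 3 26.4 1 5.5;0.001 0.004 0.115 3 26.4 1 5.5")

```text
time: 18.63
eef_pos: [0.648, 0.0688, 0.164]
tcp_rot: [1.0, 0.0, -0.001, -0.001]
contact_force: [-0.4, 1.0, -2.9]
opening: 0.719
```

servo_tool(increments="0 0 0 0 0 0 5.5;0 0 0 0 0 0 5.5;0 0 0 0 0 0 5.5")

```text
time: 18.88
eef_pos: [0.6488, 0.0693, 0.1658]
tcp_rot: [1.0, 0.001, 0.001, -0.001]
contact_force: [-0.1, 0.1, -2.5]
opening: 0.715
```

Run:
```python
from h import *
st();snap('wrist','w22'); held('w22'); print(yawof()); plan([.6465,.0672,.10],0); st()
```

```text
t 18.88 q [-0.05   0.308  1.7    0.002  1.131  1.518] tcp [0.6488 0.0693 0.1658] rot [ 1.0e+00  9.0e-04  1.0e-03 -1.1e-03] F [-0.1  0.1 -2.5] op 0.715
lid plane z(tool) = 0.0206 x + -0.0007 y + -32.2 ; far lid end x 65.8 -> box mid x(tool) 0.8
at x 5 y [-48.3  48.5]
at x 20 y [-30.3  31. ]
at x 35 y [-30.5  31.1]
0.08072572517580495
inc: -0.0021 -0.0022 0.0014 -0.26 0.20 6.60  rows 1.6
t 18.93 q [-0.05   0.308  1.7    0.002  1.131  1.518] tcp [0.6489 0.069  0.166 ] rot [ 1.0e+00  7.0e-04  1.1e-03 -1.0e-03] F [-0.2  0.6 -2.5] op 0.723
```

View pics/w22.png

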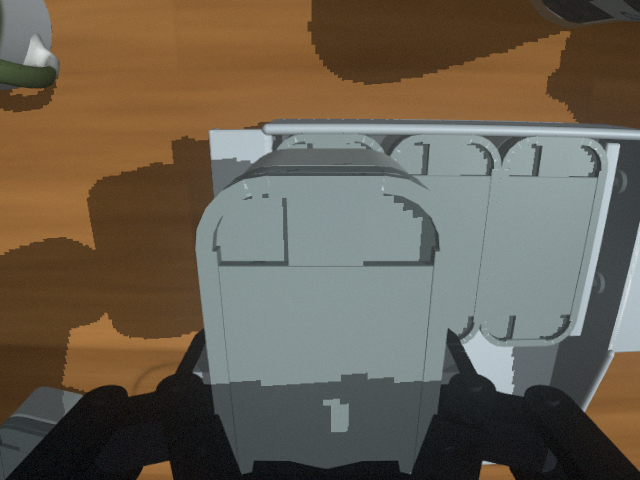

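Run:
```python
from h import *
p,d,I=load('w22')
g=cv2.cvtColor(p,cv2.COLOR_RGB2GRAY)
cv2.imwrite('pics/w22c.png',cv2.resize(p[110:370,250:650,::-1],None,fx=2,fy=2,interpolation=cv2.INTER_CUBIC))
P=cloud(d,I)
for y in (.005,-.057):
  m=(abs(P[...,1]-y)<.01)&(P[...,2]>.061)&(P[...,2]<.067)&(P[...,0]<.714); xs=P[...,0][m]; print(y,xs.min(),xs.max())
m=(abs(P[...,1]-.06)<.015)&(P[...,2]>.0605)&(P[...,2]<.067)&(P[...,0]>.69); print(P[...,0][m].min(),P[...,0][m].max())
```

```text
0.005 0.6525295414103817 0.7139998912625746
-0.057 0.5811846380037172 0.7139995491893069
0.7037856091402629 0.7164893047940126
```

View pics/w22c.png

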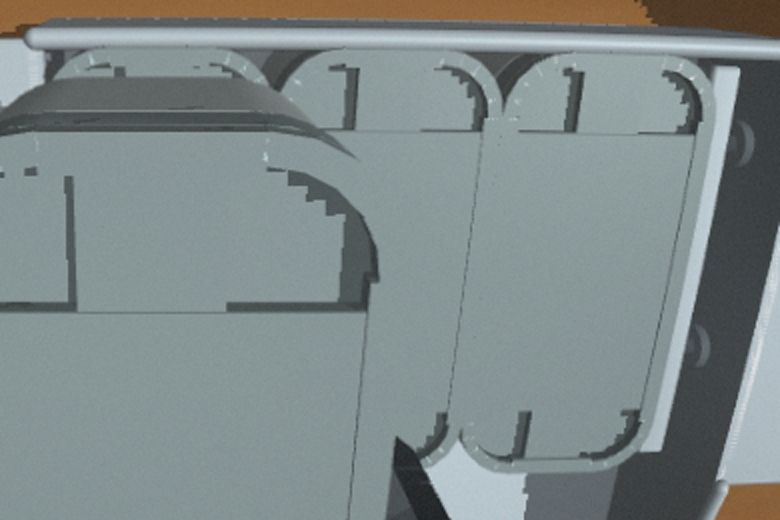

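Run:
```python
from h import *
p,d,I=load('w22')
for n,uv in dict(cuspLM=(389,154),cuspMR=(501,164),Redge=(606,160),Lback=(325,134),Mback=(445,135),Rback=(552,137),MRfront=(480,329),Rfront=(527,346)).items(): print(n,plane([uv],.064,I).round(4))
```

```text
cuspLM [[0.7011 0.0354 0.064 ]]
cuspMR [[ 0.6965 -0.0257  0.064 ]]
Redge [[ 0.6999 -0.0859  0.064 ]]
Lback [[0.7114 0.0693 0.064 ]]
Mback [[0.7114 0.0063 0.064 ]]
Rback [[ 0.7115 -0.0523  0.064 ]]
MRfront [[ 0.5951 -0.0262  0.064 ]]
Rfront [[ 0.5822 -0.0585  0.064 ]]
```

servo_tool(increments="-0.002 -0.002 0.001 -0.3 0.2 2 5.5;-0.002 -0.002 0.001 -0.3 0.2 4 5.5;-0.002 -0.002 0.001 -0.3 0.2 5.5 5.5;-0.002 -0.002 0.001 -0.3 0.2 6.5 5.5;-0.002 -0.002 0.001 -0.3 0.2 6.5 5.5;-0.002 -0.002 0.001 -0.3 0.2 6.5 5.5;-0.002 -0.002 0.001 -0.3 0.2 6.5 5.5")

```text
time: 19.52
eef_pos: [0.6473, 0.0662, 0.1023]
tcp_rot: [1.0, -0.0, 0.001, 0.0]
contact_force: [-0.5, 0.7, -3.5]
opening: 0.713
```

Run:
```python
from h import *
st();snap('wrist','w23'); held('w23'); print(yawof()); plan([.646,.067,.088],0)
```

```text
t 19.52 q [-0.054  0.378  1.738  0.     1.023  1.518] tcp [0.6473 0.0662 0.1023] rot [ 1.0e+00 -5.0e-04  1.3e-03  0.0e+00] F [-0.5  0.7 -3.5] op 0.713
lid plane z(tool) = 0.0212 x + 0.0001 y + -31.9 ; far lid end x 65.7 -> box mid x(tool) 0.7
at x 5 y [-48.2  48.4]
at x 20 y [-30.1  31.1]
at x 35 y [-30.3  31.2]
-0.05887940759027635
inc: 0.0002 -0.0033 -0.0010 -0.15 -0.09 1.47  rows 0.4
```

View pics/w23.png

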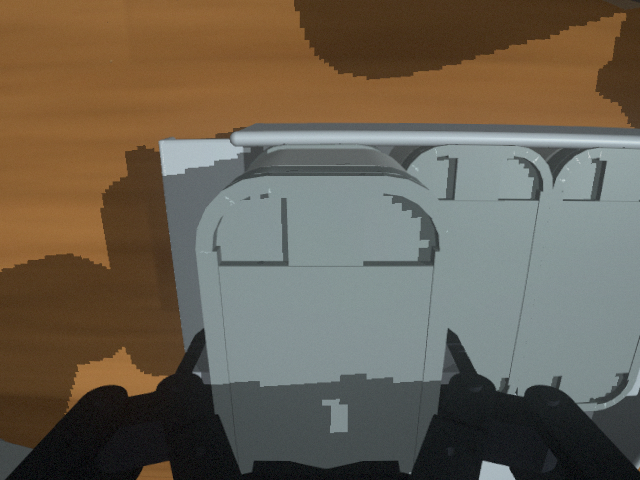

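servo_tool(increments="0 0 0 -0.1 -0.1 0.5 5.5;0 0 0 -0.1 -0.1 0.9 5.5;0 0 0 -0.1 -0.1 1 5.5;0 0 0 -0.1 -0.1 1 5.5;0 0 0 -0.1 -0.1 1 5.5")

```text
time: 19.98
eef_pos: [0.6451, 0.067, 0.0907]
tcp_rot: [1.0, -0.001, -0.0, -0.0]
contact_force: [0.1, -0.3, -4.1]
opening: 0.718
```

Run:
```python
from h import *
st(); plan([.646,.067,.088],0)
```

```text
t 19.98 q [-0.053  0.39   1.746 -0.     1.006  1.519] tcp [0.6451 0.067  0.0907] rot [ 1.e+00 -6.e-04 -1.e-04 -0.e+00] F [ 0.1 -0.3 -4.1] op 0.718
inc: -0.0000 0.0002 -0.0012 0.09 -0.00 0.27  rows 0.1
```

servo_tool(increments="0 0 0 0.05 0 0.1 5.5;0 0 0 0.1 0 0.2 5.5;0 0 0 0.1 0 0.3 5.5;0 0 0 0.1 0 0.3 5.5")

```text
time: 20.32
eef_pos: [0.6462, 0.067, 0.0876]
tcp_rot: [1.0, -0.001, -0.0, -0.0]
contact_force: [-0.6, -0.4, -3.3]
opening: 0.717
```

servo_tool(increments="0 0 0 0 0 0.1 5.5;0 0 0 0 0 0.2 5.5;0 0 0 0 0 0.2 5.5")

```text
time: 20.57
eef_pos: [0.6467, 0.067, 0.0871]
tcp_rot: [1.0, -0.001, 0.0, -0.0]
contact_force: [-2.0, -0.1, 3.0]
opening: 0.719
```

Run:
```python
from h import *
st(); snap('wrist','w24'); held('w24')
```

```text
t 20.57 q [-0.053  0.397  1.744  0.     1.     1.519] tcp [0.6467 0.067  0.0871] rot [ 1.e+00 -6.e-04  4.e-04 -0.e+00] F [-2.  -0.1  3. ] op 0.719
lid plane z(tool) = 0.0219 x + -0.0010 y + -32.3 ; far lid end x 65.9 -> box mid x(tool) 0.9
at x 5 y [-48.2  48.6]
at x 20 y [-30.   31.2]
at x 35 y [-30.2  31.4]
```

Lid at about 0.119 m, which is the seated height. I'll release, lift and look.

servo_tool(increments="0 0 0 0 0 0 6.6;0 0 0 0 0 0 7.2;0 0 0 0 0 0 8.3;0 0 0 0 0 0 8.3;0 0 0 0 0 -2 8.3;0 0 0 0 0 -5 8.3;0 0 0 0 0 -9 8.3;0 0 0 0 0 -12 8.3;0 0 0 0 0 -12 8.3;0 0 0 0 0 -12 8.3")

```text
time: 21.45
eef_pos: [0.648, 0.067, 0.2095]
tcp_rot: [1.0, -0.001, 0.003, 0.0]
contact_force: [0.1, 0.1, -0.9]
opening: 0.971
```

Run:
```python
from h import *
st(); p,d,I=snap('wrist','w25')
for b in boxes(p,d,I,0.105,0.135,3000): print('c %.1f %.1f  len %.1f wid %.1f yaw %.1f z %.1f'%b[:6],b[6].round())
p,d,I=snap('top','t25')
for b in boxes(p,d,I,0.045,0.075,150)+boxes(p,d,I,.1,.135,300):
    if b[1]>-50 and b[1]<400: print('c %.1f %.1f  len %.1f wid %.1f yaw %.1f z %.1f'%b[:6],b[6].round())
```

```text
t 21.45 q [-0.053  0.261  1.674  0.     1.199  1.519] tcp [0.648  0.067  0.2095] rot [ 1.0e+00 -6.0e-04  3.5e-03  2.0e-04] F [ 0.1  0.1 -0.9] op 0.971
c 647.9 66.5  len 131.2 wid 62.4 yaw -0.1 z 119.2 [325. 242.]
c 436.2 303.6  len 127.7 wid 64.7 yaw -12.7 z 58.8 [210. 300.]
c 647.7 -44.2  len 133.1 wid 104.0 yaw -0.4 z 62.4 [346. 219.]
```

View pics/w25.png

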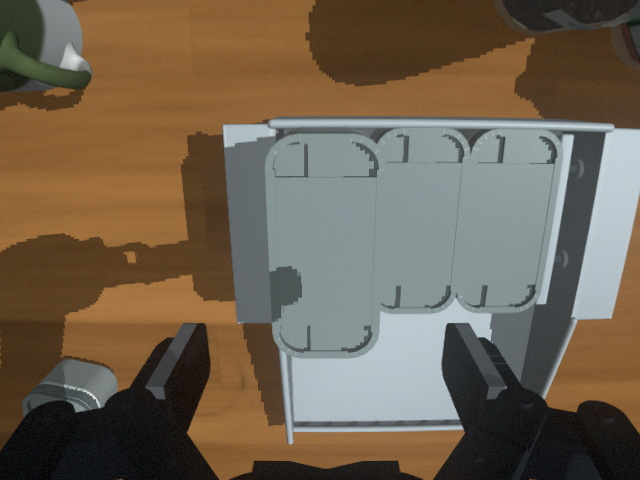

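Run:
```python
from h import *
plan([.433,.303,.22],-12.5)
```

```text
inc: 0.0001 0.0013 0.2169 -21.30 -23.57 -1.48  rows 7.6
```

servo_tool(increments="0 0 0.217 -21.3 -23.6 -1.5 8.5;0 0 0.217 -21.3 -23.6 -1.5 8.5;0 0 0.217 -21.3 -23.6 -1.5 8.5;0 0 0.217 -21.3 -23.6 -1.5 8.5;0 0 0.217 -21.3 -23.6 -1.5 8.5;0 0 0.217 -21.3 -23.6 -1.5 8.5;0 0 0.217 -21.3 -23.6 -1.5 8.5;0 0 0.217 -21.3 -23.6 -1.5 8.5;0 0 0.217 -21.3 -23.6 -1.5 8.5;0 0 0.217 -21.3 -23.6 -1.5 8.5")

```text
time: 22.38
eef_pos: [0.4318, 0.3037, 0.2189]
tcp_rot: [0.994, -0.107, -0.001, 0.001]
contact_force: [-0.5, -0.7, 0.3]
opening: 0.997
```

servo_tool(increments="0 0 0 0 0 0 8.5;0 0 0 0 0 0 8.5")

```text
time: 22.55
eef_pos: [0.434, 0.3023, 0.2198]
tcp_rot: [0.994, -0.11, -0.001, 0.001]
contact_force: [0.5, -0.2, -0.1]
opening: 0.998
```

Run:
```python
from h import *
st(); p,d,I=snap('wrist','w26')
for b in boxes(p,d,I,0.052,0.068,3000): print('c %.1f %.1f  len %.1f wid %.1f yaw %.1f z %.1f'%b[:6],b[6].round())
plan([.4365,.3035,.027],-12.5)
```

```text
t 22.55 q [ 0.417 -0.013  1.958 -0.     1.199  2.207] tcp [0.434  0.3023 0.2198] rot [ 9.940e-01 -1.096e-01 -6.000e-04  6.000e-04] F [ 0.5 -0.2 -0.1] op 0.998
c 385.9 476.1  len 77.9 wid 71.1 yaw -60.6 z 54.8 [125. 319.]
c 435.6 303.8  len 130.6 wid 62.3 yaw -12.3 z 59.2 [322. 208.]
inc: 0.0010 0.0008 -0.0018 0.21 -0.19 19.31  rows 4.6
```

View pics/w26.png

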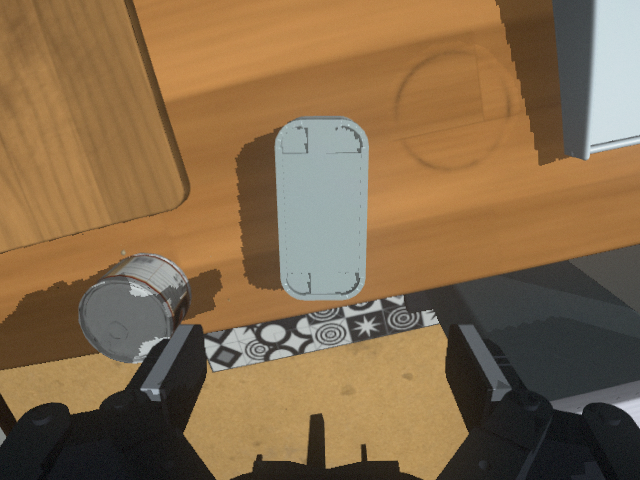

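servo_tool(increments="0 0 -0.004 0.1 -0.2 4 8.5;0 0 -0.004 0.1 -0.2 8 8.5;0 0 -0.004 0.1 -0.2 12 8.5;0 0 -0.004 0.1 -0.2 15 8.5;0 0 -0.004 0.1 -0.2 17 8.5;0 0 -0.004 0.1 -0.2 18.5 8.5;0 0 -0.004 0.1 -0.2 19 8.5;0 0 -0.004 0.1 -0.2 19 8.5;0 0 -0.004 0.1 -0.2 19 8.5;0 0 -0.004 0.1 -0.2 19 8.5")

```text
time: 23.43
eef_pos: [0.4364, 0.3052, 0.0323]
tcp_rot: [0.994, -0.107, 0.001, -0.001]
contact_force: [0.5, -0.3, 0.0]
opening: 0.996
```

Run:
```python
from h import *
st();snap('wrist','w27'); held('w27'); print(yawof()); plan([.4356,.3038,.027],-12.3)
```

```text
t 23.43 q [ 0.42   0.258  2.052 -0.     0.828  2.205] tcp [0.4364 0.3052 0.0323] rot [ 9.942e-01 -1.072e-01  1.300e-03 -7.000e-04] F [ 0.5 -0.3  0. ] op 0.996
lid plane z(tool) = 0.0224 x + -0.0053 y + -26.9 ; far lid end x 64.9 -> box mid x(tool) -0.1
at x 5 y [-42.   43.6]
at x 20 y [-28.9  32.6]
at x 35 y [-28.9  32.6]
-12.30165768394567
inc: -0.0019 -0.0026 -0.0000 -0.04 0.17 0.55  rows 0.1
```

servo_tool(increments="-0.001 -0.002 0 0 0.15 0.4 8.5;-0.001 -0.002 0 0 0.15 0.5 8.5;-0.001 -0.002 0 0 0.15 0.5 5.5;-0.001 -0.002 0 0 0.15 0.5 5.5;-0.001 -0.002 0 0 0.15 0.5 5.5;-0.001 -0.002 0 0 0.15 0.5 5.5;-0.001 -0.002 0 0 0.15 0.5 5.5;-0.001 -0.002 0 0 0.15 0.5 5.5;-0.001 -0.002 0 0 0.15 0.5 5.5", grip_force=80)

```text
time: 24.23
eef_pos: [0.435, 0.3038, 0.0263]
tcp_rot: [0.994, -0.107, -0.001, 0.0]
contact_force: [-0.6, 0.4, 4.9]
opening: 0.716
```

servo_tool(increments="0 0 0 0 0 -1 5.5;0 0 0 0 0 -3 5.5;0 0 0 0 0 -6 5.5;0 0 0 0 0 -9 5.5;0 0 0 0 0 -13 5.5;0 0 0 0 0 -17 5.5;0 0 0 0 0 -20 5.5;0 0 0 0 0 -20 5.5;0 0 0 0 0 -20 5.5;0 0 0 0 0 -20 5.5")

```text
time: 25.07
eef_pos: [0.4336, 0.303, 0.2236]
tcp_rot: [0.994, -0.107, -0.003, 0.001]
contact_force: [-0.9, 0.3, -3.6]
opening: 0.715
```

Run:
```python
from h import *
st();snap('wrist','w28'); held('w28'); print(yawof()); plan([.6465,-.056,.225],0)
```

```text
t 25.07 q [ 0.418 -0.014  1.952  0.     1.211  2.203] tcp [0.4336 0.303  0.2236] rot [ 0.9943 -0.1069 -0.0028  0.0014] F [-0.9  0.3 -3.6] op 0.715
lid plane z(tool) = 0.0185 x + 0.0008 y + -34.0 ; far lid end x 66.4 -> box mid x(tool) 1.4
at x 5 y [-48.8  49. ]
at x 20 y [-30.1  31.1]
at x 35 y [-30.3  31.2]
-12.276628377808697
inc: 0.0038 0.0071 -0.2143 28.46 30.53 -0.29  rows 10.0
```

View pics/w28.png

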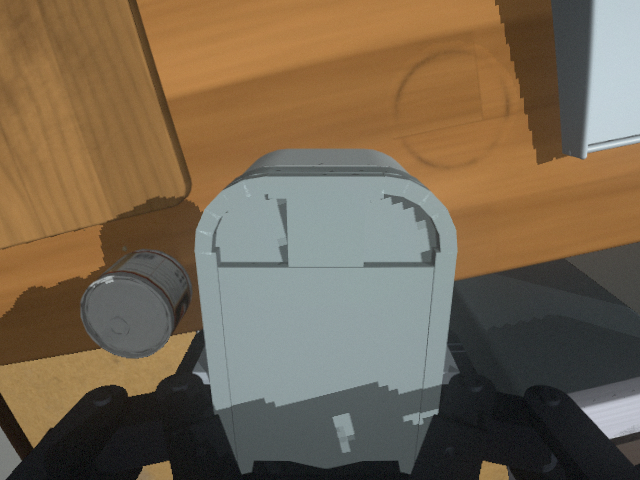

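Run:
```python
from h import *
st(); plan([.49,-.056,.215],0)
```

```text
t 25.12 q [ 0.418 -0.013  1.952  0.     1.211  2.203] tcp [0.4333 0.3028 0.2226] rot [ 0.9943 -0.1069 -0.0036  0.0019] F [-0.5  0.7 -3.3] op 0.717
inc: 0.0038 0.0071 -0.2143 13.18 33.85 0.83  rows 8.7
```

servo_tool(increments="0.002 0.004 -0.214 13.2 33.8 0.5 5.5;0.002 0.004 -0.214 13.2 33.8 0.5 5.5;0.002 0.004 -0.214 13.2 33.8 0.5 5.5;0.002 0.004 -0.214 13.2 33.8 0.5 5.5;0.002 0.004 -0.214 13.2 33.8 0.5 5.5;0.002 0.004 -0.214 13.2 33.8 0.5 5.5;0.002 0.004 -0.214 13.2 33.8 0.5 5.5;0.002 0.004 -0.214 13.2 33.8 0.5 5.5;0.002 0.004 -0.214 13.2 33.8 0.5 5.5;0.002 0.004 -0.214 13.2 33.8 0.5 5.5", grip_force=100)

```text
time: 25.95
eef_pos: [0.4915, -0.0599, 0.218]
tcp_rot: [1.0, -0.003, -0.001, 0.0]
contact_force: [0.8, 0.4, -3.0]
opening: 0.714
```

Run:
```python
from h import *
st(); plan([.6465,-.056,.18],0)
```

```text
t 25.95 q [-3.260e-01 -9.100e-02  2.035e+00 -1.000e-03  1.199e+00  1.252e+00] tcp [ 0.4915 -0.0599  0.218 ] rot [ 1.0e+00 -3.1e-03 -1.2e-03  3.0e-04] F [ 0.8  0.4 -3. ] op 0.714
inc: 0.0005 0.0024 -0.0063 15.51 -0.49 3.76  rows 3.8
```

servo_tool(increments="0 0.002 -0.006 4 -0.2 3 5.5;0 0.002 -0.006 8 -0.4 3.5 5.5;0 0.002 -0.006 12 -0.5 3.7 5.5;0 0.002 -0.006 15.4 -0.5 3.7 5.5;0 0.002 -0.006 15.4 -0.5 3.7 5.5;0 0.002 -0.006 15.4 -0.5 3.7 5.5;0 0.002 -0.006 15.4 -0.5 3.7 5.5;0 0.002 -0.006 15.4 -0.5 3.7 5.5")

```text
time: 26.62
eef_pos: [0.6446, -0.0493, 0.1827]
tcp_rot: [1.0, 0.003, 0.0, -0.001]
contact_force: [-0.2, 0.9, -3.6]
opening: 0.714
```

Run:
```python
from h import *
st();p,d,I=snap('wrist','w29'); held('w29'); print(yawof()); plan([.646,-.0565,.10],0)
cv2.imwrite('pics/w29c.png',cv2.resize(p[90:390,50:450,::-1],None,fx=2,fy=2,interpolation=cv2.INTER_CUBIC))
```

```text
t 26.62 q [-0.234  0.279  1.704  0.002  1.158  1.33 ] tcp [ 0.6446 -0.0493  0.1827] rot [ 1.0e+00  2.9e-03  4.0e-04 -9.0e-04] F [-0.2  0.9 -3.6] op 0.714
lid plane z(tool) = 0.0214 x + 0.0019 y + -32.0 ; far lid end x 65.8 -> box mid x(tool) 0.8
at x 5 y [-48.8  49. ]
at x 20 y [-30.1  31.1]
at x 35 y [-30.3  31.3]
0.3292711174735739
inc: -0.0014 -0.0023 0.0057 0.09 0.73 8.35  rows 2.0
```

View pics/w29c.png

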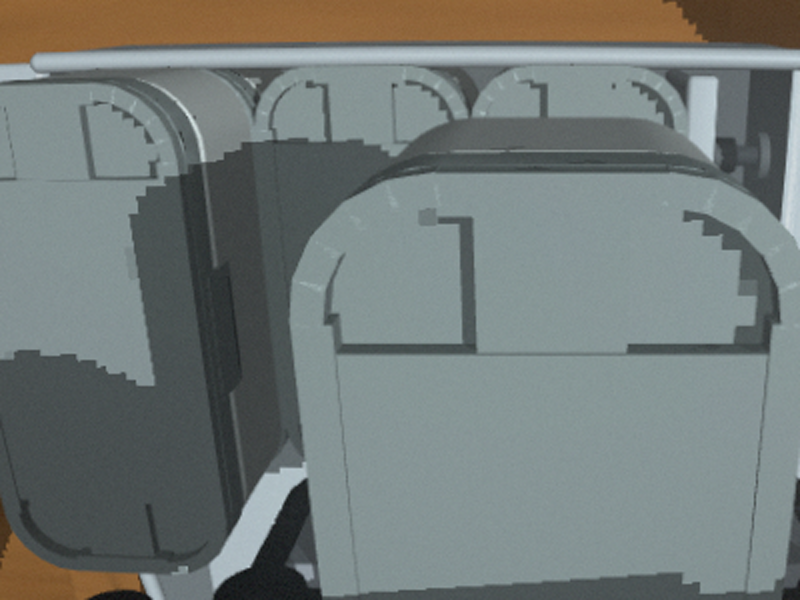

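Run:
```python
from h import *
p,d,I=load('w29')
for n,uv in dict(cuspMR=(285.5,145),LMedge=(180,145),Redge=(394,145),Rback=(340,123),Mback=(233,123)).items(): print(n,plane([uv],.064,I).round(4))
```

```text
cuspMR [[ 0.6993 -0.0266  0.064 ]]
LMedge [[0.6995 0.0338 0.064 ]]
Redge [[ 0.6998 -0.0879  0.064 ]]
Rback [[ 0.7116 -0.0572  0.064 ]]
Mback [[0.7116 0.0025 0.064 ]]
```

servo_tool(increments="-0.001 -0.002 0.006 0.1 0.7 0 5.5;-0.001 -0.002 0.006 0.1 0.7 2 5.5;-0.001 -0.002 0.006 0.1 0.7 4 5.5;-0.001 -0.002 0.006 0.1 0.7 6 5.5;-0.001 -0.002 0.006 0.1 0.7 7.5 5.5;-0.001 -0.002 0.006 0.1 0.7 8 5.5;-0.001 -0.002 0.006 0.1 0.7 8 5.5;-0.001 -0.002 0.006 0.1 0.7 8 5.5;-0.001 -0.002 0.006 0.1 0.7 8 5.5")

```text
time: 27.42
eef_pos: [0.6487, -0.0569, 0.1062]
tcp_rot: [1.0, -0.0, 0.003, 0.0]
contact_force: [0.2, -0.2, -2.9]
opening: 0.714
```

Run:
```python
from h import *
st();p,d,I=snap('wrist','w30'); held('w30'); print(yawof()); plan([.646,-.0565,.09],0)
```

```text
t 27.42 q [-2.430e-01  3.730e-01  1.737e+00  1.000e-03  1.027e+00  1.327e+00] tcp [ 0.6487 -0.0569  0.1062] rot [ 1.0e+00 -1.0e-04  2.6e-03  4.0e-04] F [ 0.2 -0.2 -2.9] op 0.714
lid plane z(tool) = 0.0199 x + 0.0001 y + -32.8 ; far lid end x 65.9 -> box mid x(tool) 0.9
at x 5 y [-48.3  48.7]
at x 20 y [-30.   31.2]
at x 35 y [-30.1  31.4]
-0.01068355688836183
inc: 0.0009 -0.0055 -0.0002 -0.29 -0.04 1.63  rows 0.4
```

View pics/w30.png

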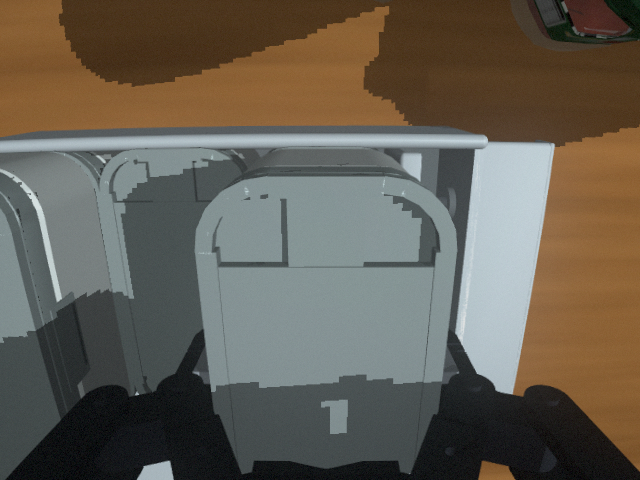

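servo_tool(increments="0 -0.004 0 -0.2 0 0.6 5.5;0 -0.004 0 -0.2 0 1 5.5;0 -0.004 0 -0.2 0 1.3 5.5;0 -0.004 0 -0.2 0 1.3 5.5;0 -0.004 0 -0.2 0 1.3 5.5;0 -0.004 0 -0.2 0 1.3 5.5")

```text
time: 27.97
eef_pos: [0.6457, -0.0566, 0.0912]
tcp_rot: [1.0, -0.0, -0.001, -0.0]
contact_force: [0.3, -0.3, -3.7]
opening: 0.715
```

Run:
```python
from h import *
st(); plan([.646,-.0565,.088],0)
```

```text
t 27.97 q [-2.440e-01  3.890e-01  1.746e+00 -1.000e-03  1.008e+00  1.328e+00] tcp [ 0.6457 -0.0566  0.0912] rot [ 1.e+00 -1.e-04 -9.e-04 -0.e+00] F [ 0.3 -0.3 -3.7] op 0.715
inc: -0.0000 0.0019 -0.0002 0.03 -0.01 0.32  rows 0.1
```

servo_tool(increments="0 0.001 0 0 0 0.1 5.5;0 0.001 0 0 0 0.2 5.5;0 0.001 0 0 0 0.3 5.5;0 0.001 0 0 0 0.4 5.5;0 0.001 0 0 0 0.4 5.5")

```text
time: 28.38
eef_pos: [0.6455, -0.0566, 0.087]
tcp_rot: [1.0, -0.0, -0.001, -0.0]
contact_force: [0.3, -0.1, -2.9]
opening: 0.715
```

Run:
```python
from h import *
st();p,d,I=snap('wrist','w31'); held('w31')
```

```text
t 28.38 q [-0.244  0.394  1.749 -0.     1.     1.327] tcp [ 0.6455 -0.0566  0.087 ] rot [ 1.e+00 -1.e-04 -6.e-04 -1.e-04] F [ 0.3 -0.1 -2.9] op 0.715
lid plane z(tool) = 0.0198 x + 0.0002 y + -32.8 ; far lid end x 65.9 -> box mid x(tool) 0.9
at x 5 y [-48.5  48.9]
at x 20 y [-30.   31.3]
at x 35 y [-30.2  31.3]
```

servo_tool(increments="0 0 0 0 0 0.1 5.5;0 0 0 0 0 0.15 5.5;0 0 0 0 0 0.15 5.5")

```text
time: 28.68
eef_pos: [0.6459, -0.0567, 0.0865]
tcp_rot: [1.0, -0.0, -0.0, 0.0]
contact_force: [-0.4, 0.1, 0.0]
opening: 0.719
```

Run:
```python
from h import *
st()
```

```text
t 28.68 q [-0.244  0.395  1.748 -0.     0.999  1.327] tcp [ 0.6459 -0.0567  0.0865] rot [ 1.e+00 -1.e-04 -2.e-04  1.e-04] F [-0.4  0.1  0. ] op 0.719
```

servo_tool(increments="0 0 0 0 0 0 6.6;0 0 0 0 0 0 7.2;0 0 0 0 0 0 8;0 0 0 0 0 0 8;0 0 0 0 0 -2 8;0 0 0 0 0 -5 8;0 0 0 0 0 -9 8;0 0 0 0 0 -13 8;0 0 0 0 0 -15 8;0 0 0 0 0 -15 8")

```text
time: 29.52
eef_pos: [0.6491, -0.0573, 0.2444]
tcp_rot: [1.0, -0.0, 0.006, 0.002]
contact_force: [1.7, 0.1, 0.3]
opening: 0.939
```

servo_tool(increments="0 0 0 -2 -5 0 8;0 0 0 -2 -6 0 8;0 0 0 -2 -6 0 8;0 0 0 -2 -6 0 8;0 0 0 -2 -6 0 8")

```text
time: 29.93
eef_pos: [0.6257, 0.0031, 0.2351]
tcp_rot: [1.0, -0.0, -0.001, 0.0]
contact_force: [0.6, -0.1, -0.3]
opening: 0.936
```

Run:
```python
from h import *
st(); p,d,I=snap('wrist','w32')
for b in boxes(p,d,I,0.105,0.135,3000): print('c %.1f %.1f  len %.1f wid %.1f yaw %.1f z %.1f'%b[:6],b[6].round())
P=cloud(d,I)
for y in (.067,.005,-.057):
    m=(abs(P[...,1]-y)<.012)&(P[...,2]>.061)&(P[...,2]<.0665)&(P[...,0]<.7125)&(P[...,0]>.56)
    if m.sum(): print(y,np.percentile(P[...,0][m],[.5,99.5]))
for (cx,cy) in ((.6475,.067),(.6475,-.057)):
    for sx in (-.055,.055):
        for sy in (-.02,.02):
            m=(abs(P[...,0]-cx-sx)<.004)&(abs(P[...,1]-cy-sy)<.006)&(P[...,2]>.1)
            print(cx,cy,sx,sy, m.sum(), np.nanpercentile(P[...,2][m],90) if m.sum() else None)
    m=(abs(P[...,0]-cx)<.05)&(abs(P[...,1]-cy)<.022)&(P[...,2]>.1); q=P[m]
    print('plane',np.linalg.lstsq(np.c_[q[:,:2]-[cx,cy],np.ones(len(q))],q[:,2],rcond=None)[0])
snap('scene','s32'); snap('top','t32')
```

```text
t 29.93 q [-1.570e-01  1.880e-01  1.712e+00 -1.000e-03  1.242e+00  1.414e+00] tcp [0.6257 0.0031 0.2351] rot [ 1.e+00 -0.e+00 -8.e-04  2.e-04] F [ 0.6 -0.1 -0.3] op 0.936
c 646.7 -56.5  len 130.6 wid 64.0 yaw -0.4 z 119.1 [427. 193.]
0.067 [0.58240351 0.71190283]
0.005 [0.58246831 0.71203832]
-0.057 [0.71163001 0.7123535 ]
0.6475 0.067 -0.055 -0.02 0 None
0.6475 0.067 -0.055 0.02 0 None
0.6475 0.067 0.055 -0.02 0 None
0.6475 0.067 0.055 0.02 0 None
plane [-0.02697914  1.04887156  0.29093652]
0.6475 -0.057 -0.055 -0.02 242 0.11920660171895485
0.6475 -0.057 -0.055 0.02 228 0.11951830326984166
0.6475 -0.057 0.055 -0.02 335 0.11975471257705925
0.6475 -0.057 0.055 0.02 299 0.1200030658718213
plane [-1.40127572  1.29914701  0.19219213]
```

View pics/w32.png

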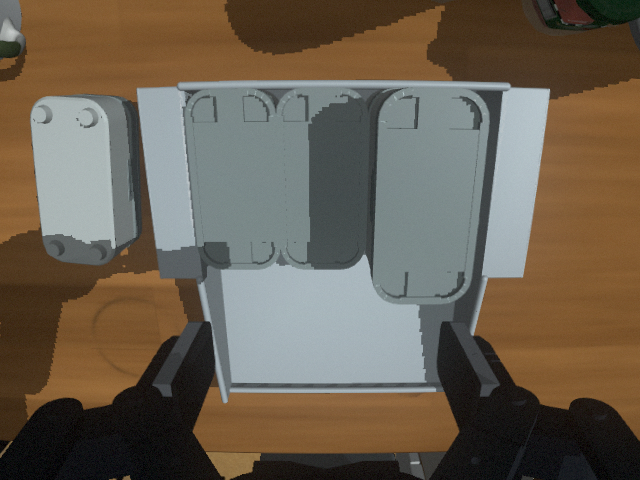

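View pics/s32.png

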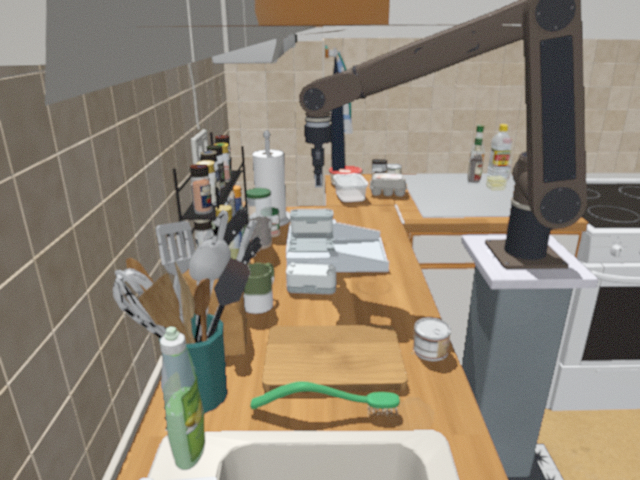

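The left stacked box is gone from the row. It lies upside down, feet up, on the worktop left of the tray at about (83,180) in the wrist view. The right stack is seated at 119 mm. I'll find out when it came off and measure where it lies.

Run:
```python
from h import *
a=cv2.imread('pics/w31.png'); b=cv2.imread('pics/w30.png')
cv2.imwrite('pics/cmp.png',np.hstack([a[:,:320],b[:,:320]]))
p,d,I=load('t32'); cv2.imwrite('pics/t32c.png',cv2.resize(p[160:330,170:450,::-1],None,fx=2.8,fy=2.8,interpolation=cv2.INTER_CUBIC))
p,d,I=load('s32'); cv2.imwrite('pics/s32c.png',cv2.resize(p[180:340,220:440,::-1],None,fx=3.4,fy=3.4,interpolation=cv2.INTER_CUBIC))
```

```text
(no output)
```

View pics/cmp.png

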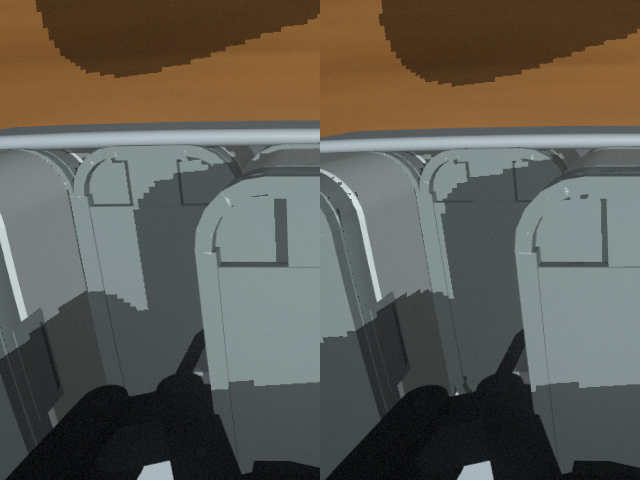

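View pics/t32c.png

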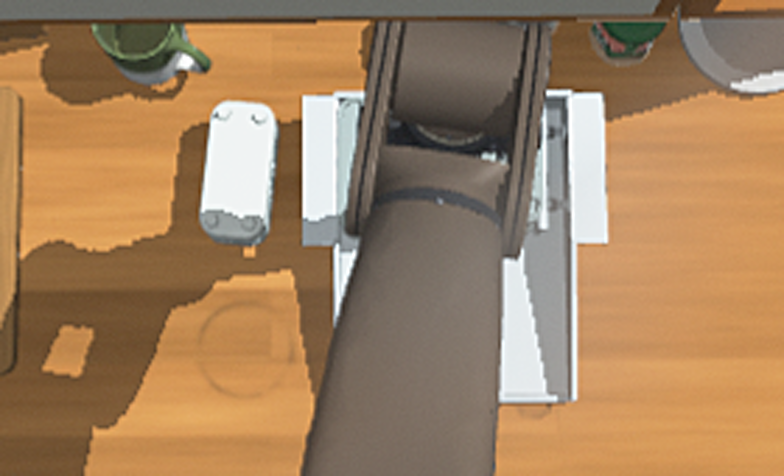

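View pics/s32c.png

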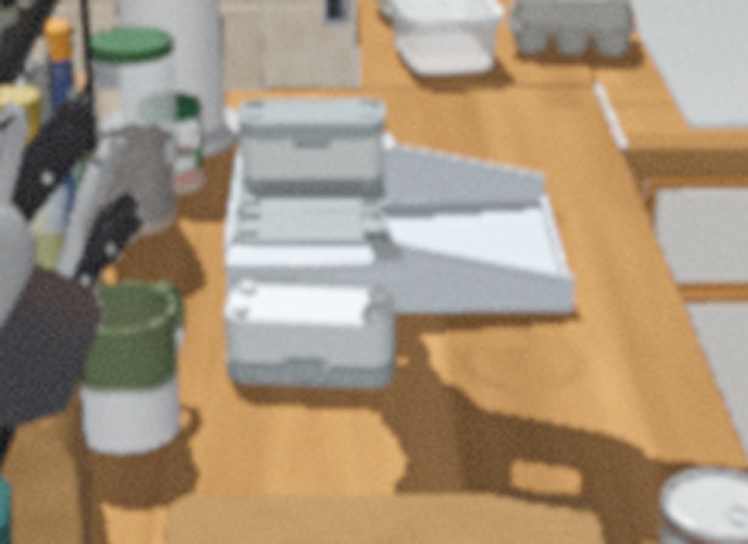

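Run:
```python
from h import *
p,d,I=load('w32'); P=cloud(d,I)
m=((P[...,2]>.05)&(P[...,2]<.058)&(P[...,1]>.15)).astype(np.uint8); m=cv2.morphologyEx(m,cv2.MORPH_OPEN,np.ones((3,3)))
for c in cv2.findContours(m,cv2.RETR_EXTERNAL,cv2.CHAIN_APPROX_NONE)[0]:
    if cv2.contourArea(c)>2000:
        w=plane(c.reshape(-1,2),.0545,I)[:,:2]*1000; print(cv2.minAreaRect(w.astype(np.float32)), np.nanmedian(P[...,2][m>0]))
for b in boxes(*load('t32'),0.045,0.075,150,):
    if 100<b[1]<400: print('c %.1f %.1f  len %.1f wid %.1f yaw %.1f z %.1f'%b[:6],b[6].round())
p,d,I=load('t32'); P=cloud(d,I)
# mug extents
m=(P[...,2]>.07)&(P[...,2]<.12)&(P[...,1]>.15)&(P[...,1]<.4)&(P[...,0]>.6); q=P[m]; print('mug',q.min(0),q.max(0))
# kinematic fit
data=[([-1.454,.287,1.578,1.279],[.1779,-.6506,.2442]),([-.861,-.2,2.012,1.33],[.3783,-.2854,.2826]),([-.741,-.077,2.017,1.202],[.4311,-.2579,.2208]),([-.192,.066,1.798,1.276],[.5803,-.0102,.2618]),([.357,.295,1.616,1.234],[.5839,.3254,.2182]),([-.244,.394,1.749,1.0],[.6455,-.0566,.087]),([-.053,.378,1.738,1.023],[.6473,.0662,.1023]),([.42,.258,2.052,.828],[.4364,.3052,.0323])]
from scipy.optimize import least_squares
def fk(x,q):
    a,L2,L3,zz,lat=x; q1,q2,q3,q5=q
    r=a+L2*np.sin(q2)+L3*np.sin(q2+q3); z=zz+L2*np.cos(q2)+L3*np.cos(q2+q3)
    return np.array([r*np.cos(q1)-lat*np.sin(q1),r*np.sin(q1)+lat*np.cos(q1),z])
s=least_squares(lambda x:np.concatenate([fk(x,q)-np.array(p) for q,p in data]),[0,.45,.4,.1,.1]); print(s.x,np.abs(s.fun).max())
```

```text
((645.9028930664062, 191.46029663085938), (61.80253982543945, 128.09397888183594), 84.50775146484375) 0.05387268569709305
c 643.6 193.5  len 129.6 wid 61.6 yaw -5.4 z 53.7 [254. 221.]
c 643.8 103.1  len 143.8 wid 55.3 yaw -0.2 z 60.4 [287. 219.]
mug [0.73699624 0.21948794 0.07012359] [0.77881051 0.32540668 0.10642715]
[-0.00409254  0.43367873  0.56951488 -0.00574082  0.10078096] 0.004099572050989653
```

Between w31 (28.4 s) and 29.9 s the left stacked box went off over the left wall. My fingers reached only y≈0.001 m and that pile began at 0.036 m, and the contact force stayed near zero, so I take it as the announced knock. It now lies inverted at (0.645, 0.192), yaw −5.5°. I'll turn it over in two 90° steps by tilting the tool about the jaw axis: stand it on its end, regrip, then lay it down feet down.

```bash
cat >> h.py <<'E'
def tiltR(yaw,beta):
    y,b=np.radians([yaw,beta]); z=np.array([np.sin(b)*np.cos(y),np.sin(b)*np.sin(y),-np.cos(b)])
    x=np.array([np.cos(b)*np.cos(y),np.cos(b)*np.sin(y),np.sin(b)]); return np.c_[x,np.cross(z,x),z]
def plan2(g,yaw,beta,back=0.0,grasp=True):
    """g: grasp point world; beta>0 tool points outward; back: distance behind along tool z"""
    s=ctrl.get_state(); Rt=R.from_quat(s['tcp_rot']); Rd=R.from_matrix(tiltR(yaw,beta))
    t=np.asarray(g)+Rd.as_matrix()[:,2]*((.005 if grasp else 0)-back)
    rv=(Rt.inv()*Rd).as_rotvec(); dx=Rt.inv().apply(t-s['eef_pos'])*100
    print('tcp target',t.round(4),'inc: %.4f %.4f %.4f %.2f %.2f %.2f rows %.1f'%(*rv,*dx,max(np.linalg.norm(dx)/4.17,np.degrees(np.linalg.norm(rv))/7.16)))
def tilt():
    M=R.from_quat(ctrl.get_state()['tcp_rot']).as_matrix(); z=M[:,2]
    return 'yaw %.2f beta %.2f  jaw tilt %.2f'%(np.degrees(np.arctan2(M[1,0],M[0,0])),np.degrees(np.arctan2(z[0]*M[0,0]+z[1]*M[1,0],-z[2]*np.hypot(M[0,0],M[1,0]))) ,np.degrees(M[2,1]))
E
python3 - <<'E'
from h import *
c=np.array([.645,.1922,.028]); ax=np.array([np.cos(np.radians(-5.5)),np.sin(np.radians(-5.5)),0])
g=c-.04*ax; print(g); print(tilt())
plan2(g,-5.5,35,.12)
E
```

```text
[0.60518415 0.19603383 0.028     ]
yaw -0.08 beta -0.07  jaw tilt 0.01
tcp target [0.5395 0.2024 0.1222] inc: -0.0287 0.6116 0.0917 -8.66 -19.99 11.33 rows 5.9
```

servo_tool(increments="-0.029 0.61 0.092 -8.7 -20 11.3 7.5;-0.029 0.61 0.092 -8.7 -20 11.3 7.5;-0.029 0.61 0.092 -8.7 -20 11.3 7.5;-0.029 0.61 0.092 -8.7 -20 11.3 7.5;-0.029 0.61 0.092 -8.7 -20 11.3 7.5;-0.029 0.61 0.092 -8.7 -20 11.3 7.5;-0.029 0.61 0.092 -8.7 -20 11.3 7.5;-0.029 0.61 0.092 -8.7 -20 11.3 7.5;-0.029 0.61 0.092 -8.7 -20 11.3 7.5;-0.029 0.61 0.092 -8.7 -20 11.3 7.5")

```text
time: 30.92
eef_pos: [0.5397, 0.2031, 0.1235]
tcp_rot: [0.953, -0.046, 0.3, 0.014]
contact_force: [0.4, 0.5, 1.1]
opening: 0.877
```

Run:
```python
from h import *
s=st(); print(tilt())
p,d,I=snap('wrist','w33'); P=cloud(d,I)
m=((P[...,2]>.05)&(P[...,2]<.058)&(P[...,1]>.13)&(P[...,1]<.3)).astype(np.uint8); m=cv2.morphologyEx(m,cv2.MORPH_OPEN,np.ones((3,3)))
for c in cv2.findContours(m,cv2.RETR_EXTERNAL,cv2.CHAIN_APPROX_NONE)[0]:
    if cv2.contourArea(c)>2000:
        w=plane(c.reshape(-1,2),.054,I)[:,:2]*1000; print(cv2.minAreaRect(w.astype(np.float32)), np.nanmedian(P[...,2][m>0]))
```

```text
t 30.92 q [ 0.268  0.018  2.211 -0.568  0.389  2.406] tcp [0.5397 0.2031 0.1235] rot [ 0.9527 -0.0455  0.3002  0.0144] F [0.4 0.5 1.1] op 0.877
yaw -5.47 beta 34.98  jaw tilt 0.00
((643.951416015625, 193.5071258544922), (60.85414505004883, 128.13365173339844), 84.23797607421875) 0.0538299073872395
```

View pics/w33.png

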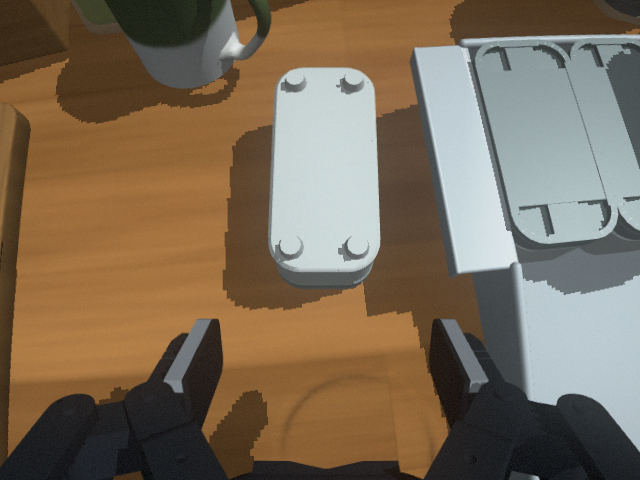

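```bash
cat > ik.py <<'E'
import numpy as np
a,L2,L3,h,D=-.004,.4337,.5695,.237,.243
def q(r,z,beta):
    b=np.radians(beta); rw=r-D*np.sin(b)-a; zw=z+D*np.cos(b)-h
    d2=rw*rw+zw*zw; c=(d2-L2**2-L3**2)/(2*L2*L3)
    if abs(c)>1: return None
    q3=np.arccos(c); q2=np.arctan2(rw,zw)-np.arctan2(L3*np.sin(q3),L2+L3*np.cos(q3))
    q5=np.pi-b-q2-q3
    ok=(-.9<q2<2.22)and(.21<q3<2.48)and(.24<q5<2.81)
    return round(q2,2),round(q3,2),round(q5,2),ok
if __name__=='__main__':
    for z in (.035,.10,.16):
        for R in (.45,.5,.55,.6,.65,.7,.8):
            r=np.sqrt(R*R-.01)
            okb=[b for b in range(-120,100,5) if q(r,z,b) and q(r,z,b)[3]]
            print(z,R,min(okb) if okb else None,max(okb) if okb else None)
E
python3 ik.py
```

```text
0.035 0.45 -120 20
0.035 0.5 -120 25
0.035 0.55 -120 25
0.035 0.6 -115 25
0.035 0.65 -105 30
0.035 0.7 -95 30
0.035 0.8 -50 35
0.1 0.45 -120 20
0.1 0.5 -120 35
0.1 0.55 -120 35
0.1 0.6 -110 35
0.1 0.65 -105 35
0.1 0.7 -95 35
0.1 0.8 -55 35
0.16 0.45 -120 25
0.16 0.5 -120 40
0.16 0.55 -115 40
0.16 0.6 -110 40
0.16 0.65 -100 40
0.16 0.7 -90 40
0.16 0.8 -50 40
```

Run:
```python
from h import *
c=np.array([.6445,.193,.030]); ax=np.array([np.cos(np.radians(-5.6)),np.sin(np.radians(-5.6)),0])
g=c-.04*ax; print(g); print(tilt())
plan2(g,-5.6,22,.08)
```

```text
[0.6046909  0.19690332 0.03      ]
yaw -5.54 beta 35.03  jaw tilt -0.02
tcp target [0.5767 0.1996 0.0995] inc: -0.0010 -0.2274 0.0009 1.59 -0.04 4.11 rows 1.8
```

servo_tool(increments="0 -0.227 0 1.6 0 4.1 7.5;0 -0.227 0 1.6 0 4.1 7.5;0 -0.227 0 1.6 0 4.1 7.5;0 -0.227 0 1.6 0 4.1 7.5;0 -0.227 0 1.6 0 4.1 7.5", grip_force=80)

```text
time: 31.38
eef_pos: [0.576, 0.1987, 0.0991]
tcp_rot: [0.98, -0.048, 0.191, 0.009]
contact_force: [-0.7, 0.4, 0.1]
opening: 0.878
```

Run:
```python
from h import *
s=st(); print(tilt()); g=[.6047,.1969,.030]
plan2(g,-5.6,22,0); snap('wrist','w34')
```

```text
t 31.38 q [ 0.21   0.17   2.044 -0.213  0.57   2.037] tcp [0.576  0.1987 0.0991] rot [ 0.9804 -0.0477  0.1908  0.0095] F [-0.7  0.4  0.1] op 0.878
yaw -5.57 beta 22.03  jaw tilt 0.02
tcp target [0.6066 0.1967 0.0254] inc: 0.0002 -0.0005 0.0005 0.07 -0.10 7.98 rows 1.9
```

View pics/w34.png

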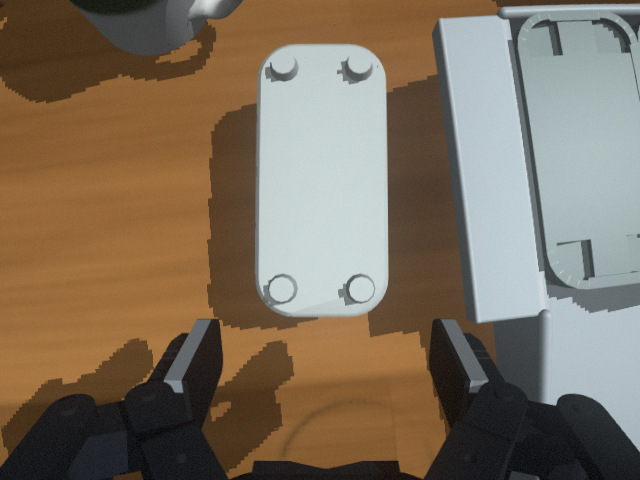

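servo_tool(increments="0 0 0 0 -0.1 2 7.5;0 0 0 0 -0.1 4 7.5;0 0 0 0 -0.1 6 7.5;0 0 0 0 -0.1 7 7.5;0 0 0 0 -0.1 7.7 7.5;0 0 0 0 -0.1 7.7 7.5;0 0 0 0 -0.1 7.7 7.5;0 0 0 0 -0.1 7.7 7.5")

```text
time: 32.1
eef_pos: [0.6043, 0.1985, 0.0282]
tcp_rot: [0.98, -0.047, 0.191, 0.009]
contact_force: [0.1, 0.0, 0.5]
opening: 0.876
```

Run:
```python
from h import *
s=st(); print(tilt()); g=[.6047,.1969,.030]
plan2(g,-5.6,22,0); snap('wrist','w35')
```

```text
t 32.1 q [ 0.198  0.342  1.994 -0.252  0.448  2.072] tcp [0.6043 0.1985 0.0282] rot [ 0.9805 -0.0466  0.1908  0.0089] F [0.1 0.  0.5] op 0.876
yaw -5.45 beta 22.03  jaw tilt -0.02
tcp target [0.6066 0.1967 0.0254] inc: -0.0014 -0.0005 0.0025 0.12 0.15 0.36 rows 0.1
```

View pics/w35.png

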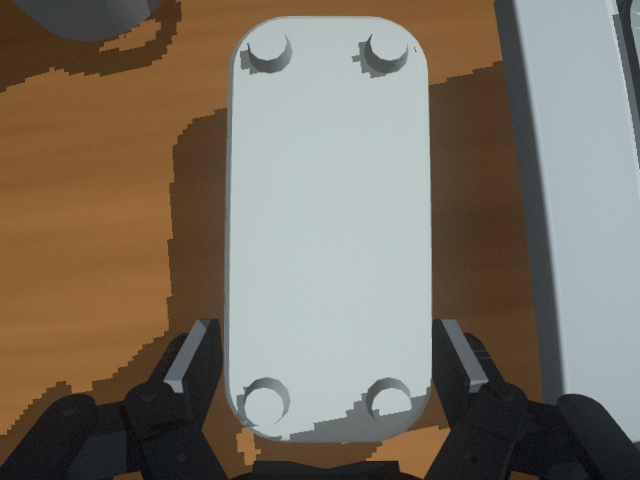

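servo_tool(increments="0 0 0 0.5 0.1 0.3 7.5;0 0 0 0.5 0.1 0.3 7.5;0 0 0 0.5 0.1 0.3 5.5;0 0 0 0.5 0.1 0.3 5.5;0 0 0 0.5 0.1 0.3 5.5;0 0 0 0.5 0.1 0.3 5.5;0 0 0 0.5 0.1 0.3 5.5;0 0 0 0.5 0.1 0.3 5.5", grip_force=110)

```text
time: 32.82
eef_pos: [0.6102, 0.1968, 0.0271]
tcp_rot: [0.98, -0.047, 0.191, 0.009]
contact_force: [-2.1, 0.9, 6.1]
opening: 0.711
```

Run:
```python
from h import *
s=st(); print(tilt())
# lift: target grasp (.575,.215,.17), yaw 12, beta 22
plan2([.58,.20,.15],-5.5,22,0)
plan2([.56,.22,.19],12,22,0)
```

```text
t 32.82 q [ 0.193  0.352  1.982 -0.248  0.449  2.063] tcp [0.6102 0.1968 0.0271] rot [ 0.9805 -0.0467  0.1907  0.0089] F [-2.1  0.9  6.1] op 0.711
yaw -5.46 beta 22.02  jaw tilt -0.02
tcp target [0.5819 0.1998 0.1454] inc: -0.0006 -0.0003 0.0006 1.79 -0.04 -12.03 rows 2.9
tcp target [0.5618 0.2204 0.1854] inc: 0.1139 -0.0003 -0.2826 1.26 -1.90 -16.56 rows 4.0
```

servo_tool(increments="0 0 0 0.4 0 -1 5.5;0 0 0 1.1 0 -2.8 5.5;0.028 0 -0.07 1.2 -0.5 -6 5.5;0.057 0 -0.14 1.2 -1 -10 5.5;0.085 0 -0.21 1.3 -1.5 -13.5 5.5;0.114 0 -0.283 1.3 -1.9 -16.5 5.5;0.114 0 -0.283 1.3 -1.9 -16.5 5.5;0.114 0 -0.283 1.3 -1.9 -16.5 5.5;0.114 0 -0.283 1.3 -1.9 -16.5 5.5")

```text
time: 33.57
eef_pos: [0.5605, 0.2198, 0.1815]
tcp_rot: [0.977, 0.102, 0.187, -0.02]
contact_force: [-0.4, -0.2, -4.1]
opening: 0.708
```

Run:
```python
from h import *
s=st(); print(tilt()); snap('wrist','w36'); snap('scene','s36')
p,d,I=load('s36'); cv2.imwrite('pics/s36c.png',cv2.resize(p[140:340,220:460,::-1],None,fx=3,fy=3,interpolation=cv2.INTER_CUBIC))
```

```text
t 33.57 q [2.050e-01 1.900e-02 2.032e+00 2.000e-03 7.120e-01 1.565e+00] tcp [0.5605 0.2198 0.1815] rot [ 0.9769  0.1024  0.1868 -0.0195] F [-0.4 -0.2 -4.1] op 0.708
yaw 11.97 beta 21.65  jaw tilt 0.01
```

View pics/s36c.png

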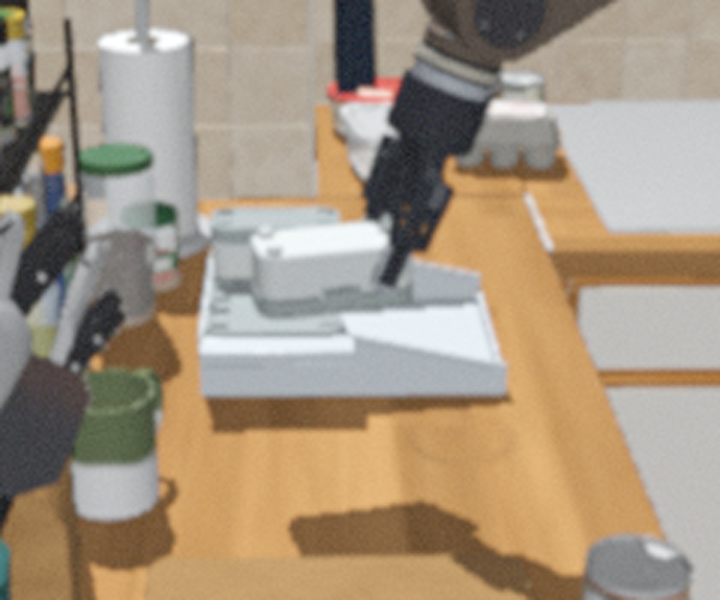

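View pics/w36.png

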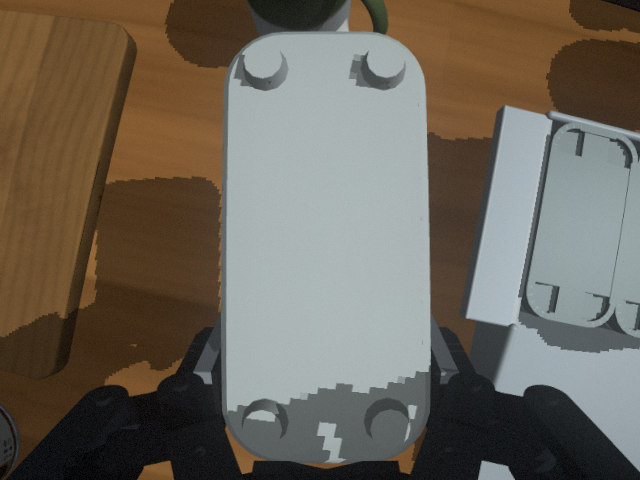

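Run:
```python
from h import *
p,d,I=load('s36'); P=cloud(d,I)
for uv in [(40,200),(100,320),(120,150),(60,280),(150,110),(190,150),(200,190),(180,240),(260,250),(235,300),(225,200),(207,170),(205,200)]: print(uv,P[uv[1],uv[0]].round(3))
m=(P[...,1]>-.05)&(P[...,1]<.4)&(P[...,0]>.7)&(P[...,2]<.6)&(P[...,2]>.03)
q=P[m]
for x0 in np.arange(.7,1.1,.03):
    k=q[(q[:,0]>=x0)&(q[:,0]<x0+.03)]
    if len(k): print('x %.2f'%x0,len(k),'y',np.percentile(k[:,1],[1,50,99]).round(2),'z',np.percentile(k[:,2],[1,50,99]).round(2))
```

```text
(40, 200) [0.954 0.797 0.454]
(100, 320) [0.952 0.723 0.238]
(120, 150) [0.954 0.539 0.454]
(60, 280) [0.952 0.8   0.348]
(150, 110) [0.952 0.369 0.493]
(190, 150) [0.954 0.096 0.349]
(200, 190) [0.88  0.329 0.315]
(180, 240) [0.873 0.534 0.287]
(260, 250) [ 0.808 -0.046 -0.001]
(235, 300) [0.77  0.599 0.199]
(225, 200) [0.847 0.235 0.26 ]
(207, 170) [0.864 0.313 0.355]
(205, 200) [0.872 0.327 0.292]
x 0.70 218 y [-0.05  0.03  0.14] z [0.05 0.06 0.12]
x 0.73 389 y [0.22 0.3  0.32] z [0.03 0.07 0.1 ]
x 0.76 497 y [-0.05  0.32  0.33] z [0.03 0.07 0.13]
x 0.79 633 y [-0.05  0.32  0.39] z [0.03 0.15 0.28]
x 0.82 632 y [-0.05  0.11  0.36] z [0.06 0.27 0.33]
x 0.85 2101 y [-0.    0.25  0.35] z [0.16 0.3  0.37]
x 0.88 1034 y [0.01 0.33 0.35] z [0.19 0.31 0.37]
x 0.91 413 y [-0.03  0.35  0.36] z [0.19 0.3  0.37]
x 0.94 7158 y [-0.04  0.24  0.4 ] z [0.14 0.42 0.56]
```

servo_tool(increments="0 0 0 -3 0 -1.2 5.5;0 0 0 -6 0 -2.4 5.5;0 0 0 -8.4 0 -3.4 5.5;0 -0.12 0 -8.4 0 -3.4 5.5;0 -0.24 0 -8.4 0 -3.4 5.5;0 -0.36 0 -8.4 0 -3.4 5.5;0 -0.48 0 -8.4 0 -3.4 5.5;0 -0.6 0 -8.4 0 -3.4 5.5;0 -0.72 0 -8.4 0 -3.4 5.5;0 -0.8 0 -8.4 0 -3.4 5.5")

```text
time: 34.5
eef_pos: [0.4743, 0.2012, 0.1819]
tcp_rot: [0.972, 0.102, -0.209, 0.022]
contact_force: [0.5, -0.1, -3.0]
opening: 0.71
```

Run:
```python
from h import *
s=st(); print(tilt())
```

```text
t 34.5 q [ 0.205  0.227  1.809 -0.002  1.529  1.568] tcp [0.4743 0.2012 0.1819] rot [ 0.9724  0.1018 -0.209   0.0222] F [ 0.5 -0.1 -3. ] op 0.71
yaw 11.95 beta -24.26  jaw tilt 0.04
```

servo_tool(increments="0 -0.12 0 0 0 0 5.5;0 -0.24 0 0 0 0 5.5;0 -0.36 0 0 0 0 5.5;0 -0.48 0 0 0 0 5.5;0 -0.6 0 0 0 0 5.5;0 -0.7 0 0 0 0 5.5;0 -0.76 0 0 0 0 5.5;0 -0.76 0 0 0 0 5.5;0 -0.76 0 0 0 0 5.5;0 -0.76 0 0 0 0 5.5")

```text
time: 35.33
eef_pos: [0.4736, 0.2014, 0.1833]
tcp_rot: [0.828, 0.087, -0.551, 0.058]
contact_force: [-0.8, -0.7, -2.0]
opening: 0.712
```

Run:
```python
from h import *
s=st(); print(tilt()); snap('wrist','w37'); snap('scene','s37');
p,d,I=load('s37'); cv2.imwrite('pics/s37c.png',cv2.resize(p[140:340,220:460,::-1],None,fx=3,fy=3,interpolation=cv2.INTER_CUBIC))
```

```text
t 35.33 q [ 0.206  0.609  1.539 -0.004  2.169  1.567] tcp [0.4736 0.2014 0.1833] rot [ 0.8276  0.087  -0.5514  0.0582] F [-0.8 -0.7 -2. ] op 0.712
yaw 11.97 beta -67.35  jaw tilt 0.02
```

View pics/s37c.png

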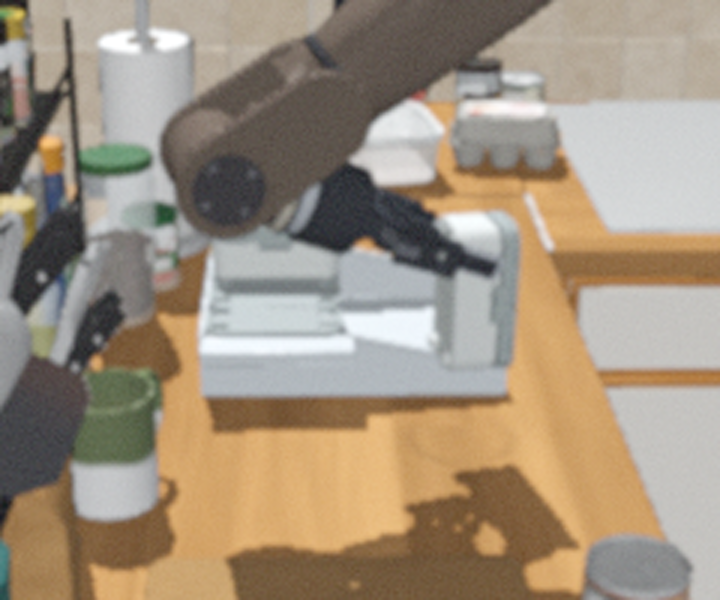

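View pics/w37.png

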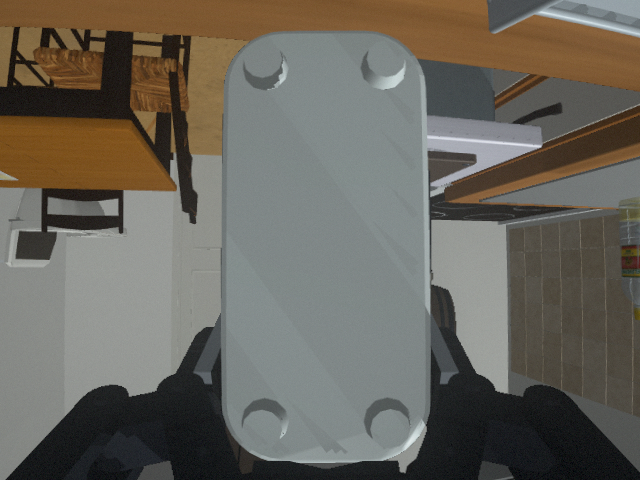

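servo_tool(increments="0 -0.01 0 2 0 0.8 5.5;0 -0.01 0 4 0 1.7 5.5;0 -0.01 0 6 0 2.5 5.5;0 -0.01 0 7 0 2.9 5.5;0 -0.01 0 7 0 2.9 5.5;0 -0.01 0 7 0 2.9 5.5;0 -0.01 0 7 0 2.9 5.5")

```text
time: 36.02
eef_pos: [0.4742, 0.2016, 0.11]
tcp_rot: [0.825, 0.087, -0.555, 0.059]
contact_force: [0.3, 0.8, -2.8]
opening: 0.709
```

Run:
```python
from h import *
s=st(); print(tilt()); snap('scene','s38');
p,d,I=load('s38'); cv2.imwrite('pics/s38c.png',cv2.resize(p[140:340,220:460,::-1],None,fx=3,fy=3,interpolation=cv2.INTER_CUBIC))
```

```text
t 36.02 q [ 0.206  0.717  1.533 -0.004  2.076  1.568] tcp [0.4742 0.2016 0.11  ] rot [ 0.825   0.0869 -0.5553  0.0585] F [ 0.3  0.8 -2.8] op 0.709
yaw 12.03 beta -67.89  jaw tilt 0.00
```

View pics/s38c.png

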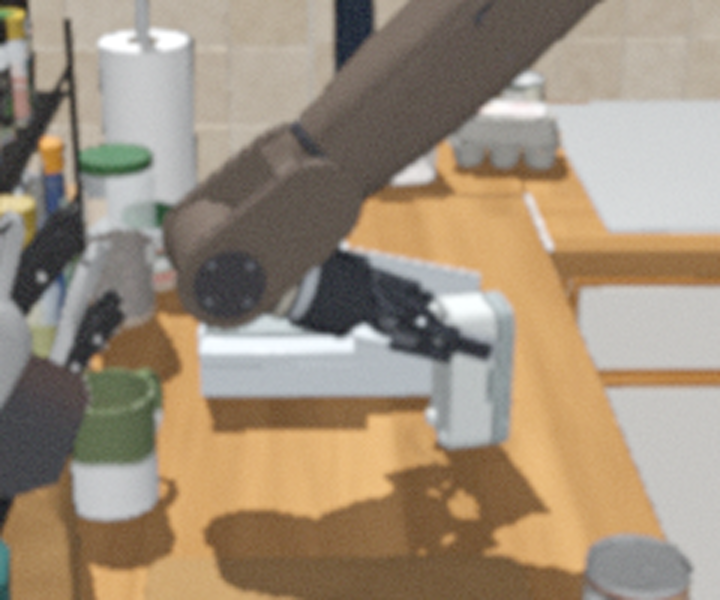

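servo_tool(increments="0 0 0 0.3 0 0.1 5.5;0 0 0 0.6 0 0.25 5.5;0 0 0 0.75 0 0.3 5.5;0 0 0 0.75 0 0.3 5.5")

```text
time: 36.4
eef_pos: [0.4737, 0.2015, 0.1011]
tcp_rot: [0.824, 0.087, -0.557, 0.059]
contact_force: [-0.6, 0.8, 0.0]
opening: 0.712
```

servo_tool(increments="0 0 0 0.1 0 0.05 5.5;0 0 0 0.2 0 0.1 5.5;0 0 0 0.2 0 0.1 5.5")

```text
time: 36.65
eef_pos: [0.4739, 0.2015, 0.101]
tcp_rot: [0.824, 0.087, -0.558, 0.059]
contact_force: [-0.4, 0.2, 8.6]
opening: 0.709
```

Run:
```python
from h import *
s=st(); print(tilt())
```

```text
t 36.65 q [ 0.206  0.732  1.531 -0.004  2.069  1.568] tcp [0.4739 0.2015 0.101 ] rot [ 0.8235  0.0867 -0.5575  0.0588] F [-0.4  0.2  8.6] op 0.709
yaw 12.00 beta -68.20  jaw tilt 0.01
```

servo_tool(increments="0 0 0 0 0 0 6.8;0 0 0 0 0 0 7.5;0 0 0 0 0 0 8;0 0 0 0 0 0 8;0 0 0 0 0 -2 8;0 0 0 0 0 -4 8;0 0 0 0 0 -6 8;0 0 0 0 0 -6 8")

```text
time: 37.32
eef_pos: [0.5305, 0.2133, 0.122]
tcp_rot: [0.826, 0.087, -0.554, 0.058]
contact_force: [-0.1, -0.2, 0.2]
opening: 0.938
```

Run:
```python
from h import *
s=st(); print(tilt()); snap('scene','s39');snap('wrist','w39')
p,d,I=load('s39'); cv2.imwrite('pics/s39c.png',cv2.resize(p[140:340,220:460,::-1],None,fx=3,fy=3,interpolation=cv2.INTER_CUBIC))
```

```text
t 37.32 q [ 0.206  0.8    1.365 -0.004  2.159  1.568] tcp [0.5305 0.2133 0.122 ] rot [ 0.8257  0.0868 -0.5543  0.0583] F [-0.1 -0.2  0.2] op 0.938
yaw 11.99 beta -67.75  jaw tilt 0.00
```

View pics/s39c.png

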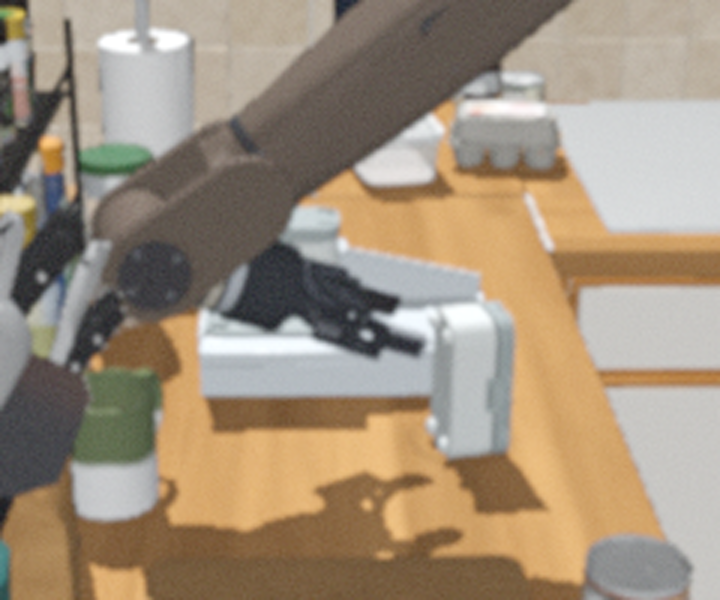

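View pics/w39.png

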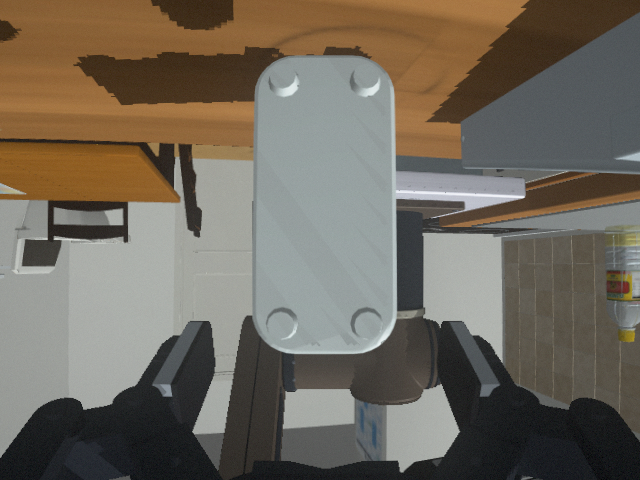

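servo_tool(increments="0 0 0 -3.5 0 -1.4 8;0 0 0 -7 0 -2.8 8;0 0 0 -10.5 0 -4.2 8;0 0 0 -13.9 0 -5.7 8;0 0.12 0 -13.9 0 -5.7 8;0 0.24 0 -13.9 0 -5.7 8;0 0.36 0 -13.9 0 -5.7 8;0 0.48 0 -13.9 0 -5.7 8;0 0.6 0 -13.9 0 -5.7 8;0 0.72 0 -13.9 0 -5.7 8")

```text
time: 38.25
eef_pos: [0.5276, 0.213, 0.27]
tcp_rot: [0.968, 0.102, -0.228, 0.024]
contact_force: [-0.0, -0.4, 0.1]
opening: 0.936
```

Run:
```python
from h import *
s=st(); print(tilt()); g=[.478,.2025,.1]
plan2([.50,.207,.27],12,0,0)
```

```text
t 38.25 q [ 0.206  0.282  1.583 -0.002  1.74   1.567] tcp [0.5276 0.213  0.27  ] rot [ 0.968   0.102  -0.2282  0.0241] F [-0.  -0.4  0.1] op 0.936
yaw 12.03 beta -26.53  jaw tilt 0.00
tcp target [0.5   0.207 0.265] inc: 0.0001 0.4630 0.0006 -2.31 0.01 1.71 rows 3.7
```

servo_tool(increments="0 0.12 0 -0.6 0 0.4 8;0 0.24 0 -1.2 0 0.9 8;0 0.36 0 -1.8 0 1.3 8;0 0.463 0 -2.3 0 1.7 8;0 0.463 0 -2.3 0 1.7 8;0 0.463 0 -2.3 0 1.7 8")

```text
time: 38.75
eef_pos: [0.4987, 0.207, 0.2648]
tcp_rot: [0.994, 0.105, -0.004, 0.0]
contact_force: [-0.5, 0.9, -0.3]
opening: 0.937
```

servo_tool(increments="0 0 -0.12 0 0 0 8;0 0 -0.24 0 0 0 8;0 0 -0.36 0 0 0 8;0 0 -0.48 0 0 0 8;0 0 -0.6 0 0 0 8;0 0 -0.72 0 0 0 8;0 0 -0.84 0 0 0 8;0 0 -0.96 0 0 0 8;0 0 -1.08 0 0 0 8;0 0 -1.2 0 0 0 8")

```text
time: 39.58
eef_pos: [0.5018, 0.2073, 0.2652]
tcp_rot: [0.76, 0.65, -0.003, -0.002]
contact_force: [-0.7, -0.1, -0.0]
opening: 0.938
```

servo_tool(increments="0 0 -0.12 0 0 0 8;0 0 -0.24 0 0 0 8;0 0 -0.36 0 0 0 8;0 0 -0.48 0 0 0 8;0 0 -0.6 0 0 0 8;0 0 -0.72 0 0 0 8;0 0 -0.84 0 0 0 8;0 0 -0.96 0 0 0 8;0 0 -1.08 0 0 0 8;0 0 -1.2 0 0 0 8")

```text
time: 40.42
eef_pos: [0.5018, 0.2073, 0.2652]
tcp_rot: [0.26, 0.966, -0.002, -0.003]
contact_force: [-1.1, 0.4, -0.3]
opening: 0.936
```

Run:
```python
from h import *
s=st(); print(tilt())
plan2([.478,.2025,.1],192,-33,.12); snap('wrist','w40')
```

```text
t 40.42 q [ 0.205 -0.018  1.877 -0.     1.289 -0.84 ] tcp [0.5018 0.2073 0.2652] rot [ 0.26    0.9656 -0.0016 -0.0032] F [-1.1  0.4 -0.3] op 0.936
yaw 149.86 beta 0.30  jaw tilt -0.27
tcp target [0.4167 0.1895 0.1964] inc: -0.2143 -0.5563 -0.7142 6.43 -5.78 6.94 rows 7.4
```

View pics/w40.png

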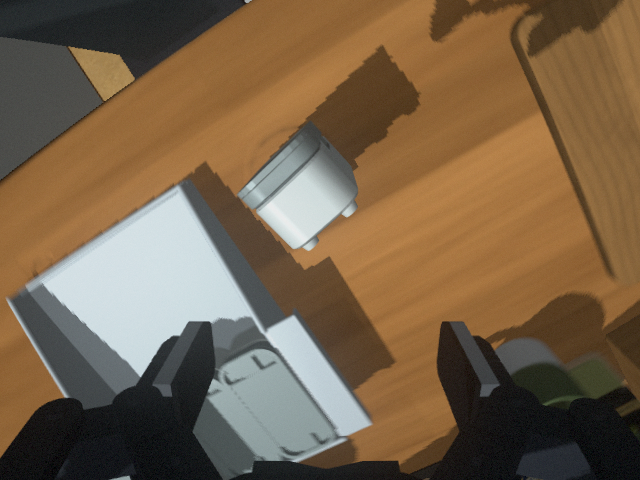

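Run:
```python
from h import *
p,d,I=load('w40'); P=cloud(d,I)
m=((P[...,2]>.118)&(P[...,2]<.14)).astype(np.uint8); m=cv2.morphologyEx(m,cv2.MORPH_OPEN,np.ones((3,3)))
for c in cv2.findContours(m,cv2.RETR_EXTERNAL,cv2.CHAIN_APPROX_NONE)[0]:
    if cv2.contourArea(c)<500: continue
    mm=np.zeros_like(m); cv2.drawContours(mm,[c],-1,1,-1); z=P[...,2][mm>0]
    w=plane(c.reshape(-1,2),np.nanmedian(z),I)[:,:2]*1000; print(cv2.minAreaRect(w.astype(np.float32)),np.nanmedian(z), w.min(0),w.max(0))
```

```text
((474.723876953125, 204.00643920898438), (58.62261962890625, 57.6519775390625), 12.079524040222168) 0.12871609694046204 [440.57859111 169.99722004] [507.31999286 235.33754836]
```

Run:
```python
from ik import q
import numpy as np
for back in (0,.04,.08,.12):
    for b in (30,33):
        t=np.array([np.hypot(.4775,.2033)*1,.1]); 
        R=np.hypot(.4775,.2033); r=np.sqrt(R*R-.01)
        print(back,b,q(r-(back-.005)*np.sin(np.radians(b)),.1+(back-.005)*np.cos(np.radians(b)),b), q(r,.24,b))
for bb in (-57,-50): print(q(np.sqrt(.52**2-.01),.035,bb),q(np.sqrt(.52**2-.01),.15,bb))
```

```text
0 30 (np.float64(-0.1), np.float64(2.36), np.float64(0.36), np.True_) (np.float64(-0.34), np.float64(2.26), np.float64(0.7), np.True_)
0 33 (np.float64(-0.12), np.float64(2.39), np.float64(0.29), np.True_) (np.float64(-0.36), np.float64(2.29), np.float64(0.64), np.True_)
0.04 30 (np.float64(-0.23), np.float64(2.39), np.float64(0.45), np.True_) (np.float64(-0.34), np.float64(2.26), np.float64(0.7), np.True_)
0.04 33 (np.float64(-0.25), np.float64(2.42), np.float64(0.39), np.True_) (np.float64(-0.36), np.float64(2.29), np.float64(0.64), np.True_)
0.08 30 (np.float64(-0.35), np.float64(2.41), np.float64(0.55), np.True_) (np.float64(-0.34), np.float64(2.26), np.float64(0.7), np.True_)
0.08 33 (np.float64(-0.38), np.float64(2.45), np.float64(0.49), np.True_) (np.float64(-0.36), np.float64(2.29), np.float64(0.64), np.True_)
0.12 30 (np.float64(-0.46), np.float64(2.42), np.float64(0.66), np.True_) (np.float64(-0.34), np.float64(2.26), np.float64(0.7), np.True_)
0.12 33 (np.float64(-0.5), np.float64(2.46), np.float64(0.6), np.True_) (np.float64(-0.36), np.float64(2.29), np.float64(0.64), np.True_)
(np.float64(0.76), np.float64(1.55), np.float64(1.82), np.True_) (np.float64(0.59), np.float64(1.56), np.float64(1.98), np.True_)
(np.float64(0.69), np.float64(1.61), np.float64(1.71), np.True_) (np.float64(0.53), np.float64(1.61), np.float64(1.88), np.True_)
```

Run:
```python
from h import *
plan2([.4775,.2033,.23],192,-31,0)
```

```text
tcp target [0.48   0.2038 0.2257] inc: -0.2004 -0.5231 -0.7130 1.70 -1.37 3.97 rows 7.3
```

servo_tool(increments="-0.025 -0.065 -0.089 0.2 -0.2 0.5 8;-0.05 -0.13 -0.178 0.4 -0.3 1 8;-0.075 -0.196 -0.267 0.6 -0.5 1.5 8;-0.1 -0.26 -0.356 0.8 -0.7 2 8;-0.125 -0.327 -0.446 1 -0.9 2.5 8;-0.15 -0.392 -0.535 1.3 -1 3 8;-0.175 -0.458 -0.624 1.5 -1.2 3.5 8;-0.2 -0.523 -0.713 1.7 -1.4 4 8;-0.2 -0.523 -0.713 1.7 -1.4 4 8;-0.2 -0.523 -0.713 1.7 -1.4 4 8")

```text
time: 41.3
eef_pos: [0.4788, 0.2035, 0.2252]
tcp_rot: [-0.094, 0.959, 0.027, 0.265]
contact_force: [0.5, 0.3, 0.0]
opening: 0.936
```

Run:
```python
from h import *
s=st(); print(tilt())
plan2([.4775,.2033,.10],192,-31,0); snap('wrist','w41'); snap('scene','s41')
p,d,I=load('s41'); cv2.imwrite('pics/s41c.png',cv2.resize(p[140:340,220:460,::-1],None,fx=3,fy=3,interpolation=cv2.INTER_CUBIC))
```

```text
t 41.3 q [ 0.209 -0.303  2.263 -0.01   0.642 -1.551] tcp [0.4788 0.2035 0.2252] rot [-0.0941  0.9592  0.0267  0.2653] F [0.5 0.3 0. ] op 0.936
yaw -168.82 beta -30.93  jaw tilt 0.07
tcp target [0.48   0.2038 0.0957] inc: -0.0059 -0.0012 -0.0122 6.55 -0.00 11.17 rows 3.1
```

View pics/w41.png

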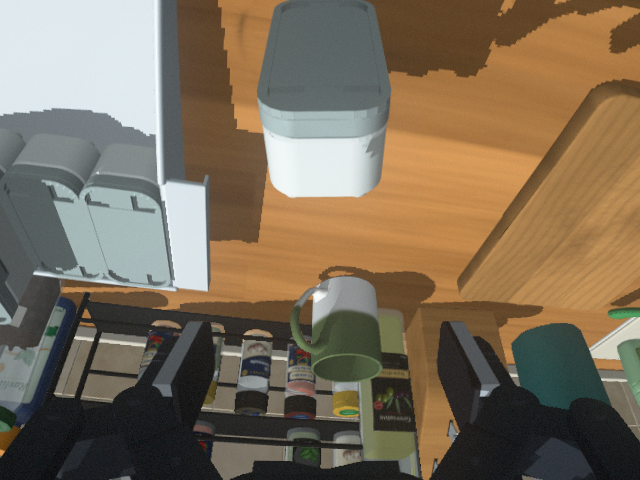

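View pics/s41c.png

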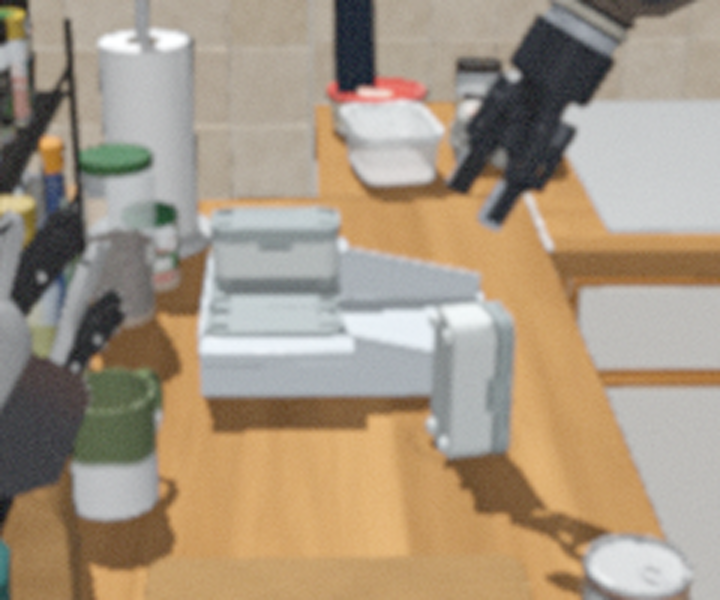

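servo_tool(increments="-0.006 0 -0.012 1.6 0 2.8 8;-0.006 0 -0.012 3.2 0 5.6 8;-0.006 0 -0.012 4.8 0 8.2 8;-0.006 0 -0.012 5.8 0 10 8;-0.006 0 -0.012 6.4 0 10.9 8;-0.006 0 -0.012 6.4 0 10.9 8;-0.006 0 -0.012 6.4 0 10.9 8;-0.006 0 -0.012 6.4 0 10.9 8")

```text
time: 42.07
eef_pos: [0.4824, 0.2045, 0.1015]
tcp_rot: [-0.102, 0.958, 0.028, 0.268]
contact_force: [0.4, 0.1, -0.6]
opening: 0.935
```

Run:
```python
from h import *
s=st(); print(tilt())
plan2([.4775,.2033,.10],192,-31,0); snap('wrist','w42'); snap('scene','s42')
p,d,I=load('s42'); cv2.imwrite('pics/s42c.png',cv2.resize(p[140:340,220:460,::-1],None,fx=3,fy=3,interpolation=cv2.INTER_CUBIC))
```

```text
t 42.07 q [ 0.206 -0.085  2.343  0.008  0.337 -1.584] tcp [0.4824 0.2045 0.1015] rot [-0.1024  0.9575  0.0281  0.2682] F [ 0.4  0.1 -0.6] op 0.935
yaw -167.78 beta -31.29  jaw tilt -0.06
tcp target [0.48   0.2038 0.0957] inc: 0.0008 0.0050 0.0033 0.51 -0.01 0.36 rows 0.2
```

View pics/w42.png

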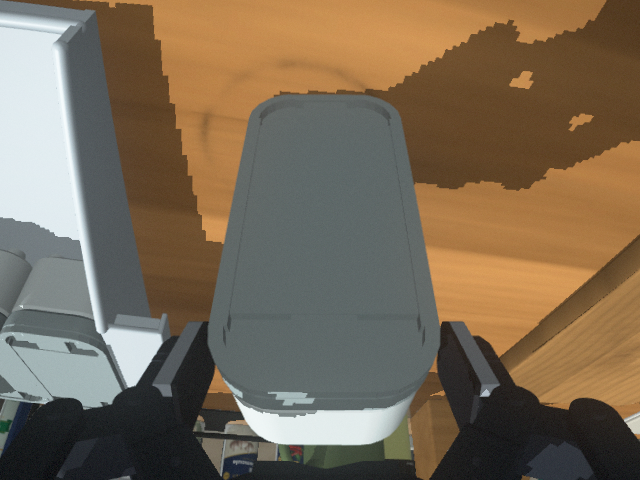

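View pics/s42c.png

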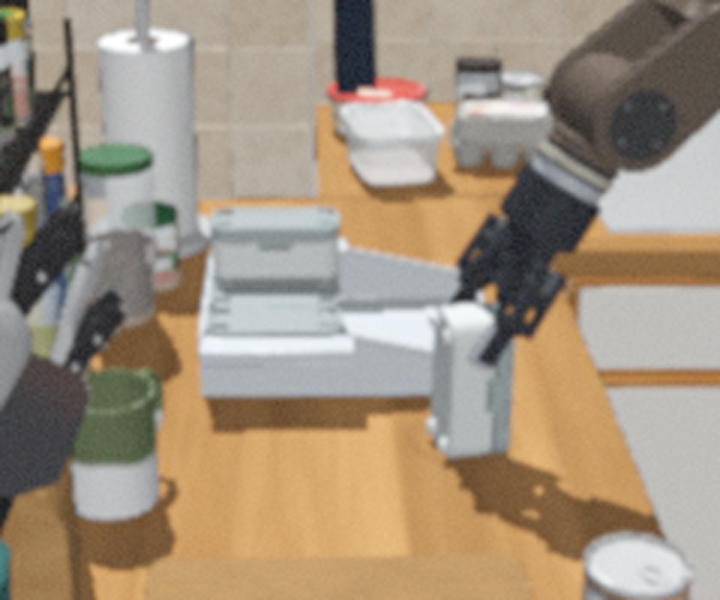

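servo_tool(increments="0 0 0 0.3 0 0.3 8;0 0 0 0.3 0 0.3 8;0 0 0 0.3 0 0.3 5.5;0 0 0 0.3 0 0.3 5.5;0 0 0 0.3 0 0.3 5.5;0 0 0 0.3 0 0.3 5.5;0 0 0 0.3 0 0.3 5.5;0 0 0 0.3 0 0.3 5.5", grip_force=110)

```text
time: 42.83
eef_pos: [0.4801, 0.2039, 0.0962]
tcp_rot: [-0.103, 0.958, 0.028, 0.267]
contact_force: [-1.1, -0.4, 4.2]
opening: 0.708
```

Run:
```python
from h import *
s=st(); print(tilt())
```

```text
t 42.83 q [ 0.206 -0.079  2.35   0.008  0.326 -1.586] tcp [0.4801 0.2039 0.0962] rot [-0.1027  0.9577  0.0279  0.2675] F [-1.1 -0.4  4.2] op 0.708
yaw -167.73 beta -31.20  jaw tilt -0.08
```

Run:
```python
from h import *
p,d,I=load('top0')
P=cloud(d,I)
for uv in [(165,290),(172,290),(176,290),(180,290),(165,200),(174,200),(178,200),(182,200),(150,240)]: print(uv,P[uv[1],uv[0]].round(3))
print(plane([(177,294),(177,193),(101,294),(335,330)],.018,I).round(3))
m=(P[...,2]>.03)&(P[...,2]<.12)&(P[...,1]>.2)&(P[...,1]<.4)&(P[...,0]>.66); q=P[m]; print('mug',q.min(0),q.max(0))
for v in range(318,345,3): print(v,P[v,260].round(3))
```

```text
(165, 290) [0.465 0.43  0.025]
(172, 290) [0.465 0.412 0.022]
(176, 290) [0.466 0.407 0.001]
(180, 290) [ 0.466  0.397 -0.002]
(165, 200) [0.71  0.441 0.017]
(174, 200) [0.708 0.415 0.021]
(178, 200) [ 0.713  0.41  -0.   ]
(182, 200) [ 0.713  0.399 -0.001]
(150, 240) [0.599 0.476 0.022]
[[ 0.455  0.399  0.018]
 [ 0.729  0.409  0.018]
 [ 0.456  0.602  0.018]
 [ 0.358 -0.017  0.018]]
mug [0.73778427 0.2191805  0.03001115] [0.79160607 0.39845637 0.10468448]
318 [0.391 0.181 0.002]
321 [0.383 0.181 0.002]
324 [ 0.375  0.181 -0.003]
327 [ 0.367  0.181 -0.002]
330 [0.359 0.181 0.003]
333 [ 0.351  0.181 -0.002]
336 [ 0.344  0.181 -0.002]
339 [0.336 0.181 0.002]
342 [ 0.297  0.269 -0.903]
```

Run:
```python
from h import *
plan2([.465,.287,.185],201.2,-31.2,0)
```

```text
tcp target [0.4674 0.2879 0.1807] inc: -0.0824 -0.0000 -0.1333 -4.85 8.47 -6.96 rows 2.9
```

servo_tool(increments="0 0 0 -0.8 0 -1.4 5.5;0 0 0 -2 0 -3.4 5.5;0 0 0 -3.4 0 -5.8 5.5;-0.02 0 -0.033 -4 2.5 -6.5 5.5;-0.04 0 -0.067 -4.5 5 -7 5.5;-0.06 0 -0.1 -4.8 7 -7 5.5;-0.082 0 -0.133 -4.8 8.5 -7 5.5;-0.082 0 -0.133 -4.8 8.5 -7 5.5;-0.082 0 -0.133 -4.8 8.5 -7 5.5")

```text
time: 43.58
eef_pos: [0.4648, 0.2879, 0.1779]
tcp_rot: [-0.177, 0.948, 0.049, 0.261]
contact_force: [0.5, -0.5, -3.8]
opening: 0.708
```

Run:
```python
from h import *
s=st(); print(tilt()); snap('scene','s43'); snap('wrist','w43')
p,d,I=load('s43'); cv2.imwrite('pics/s43c.png',cv2.resize(p[140:340,220:460,::-1],None,fx=3,fy=3,interpolation=cv2.INTER_CUBIC))
```

```text
t 43.58 q [ 3.690e-01 -1.660e-01  2.246e+00  1.000e-03  5.230e-01 -1.573e+00] tcp [0.4648 0.2879 0.1779] rot [-0.1775  0.9475  0.0489  0.2614] F [ 0.5 -0.5 -3.8] op 0.708
yaw -158.78 beta -30.84  jaw tilt -0.01
```

View pics/s43c.png

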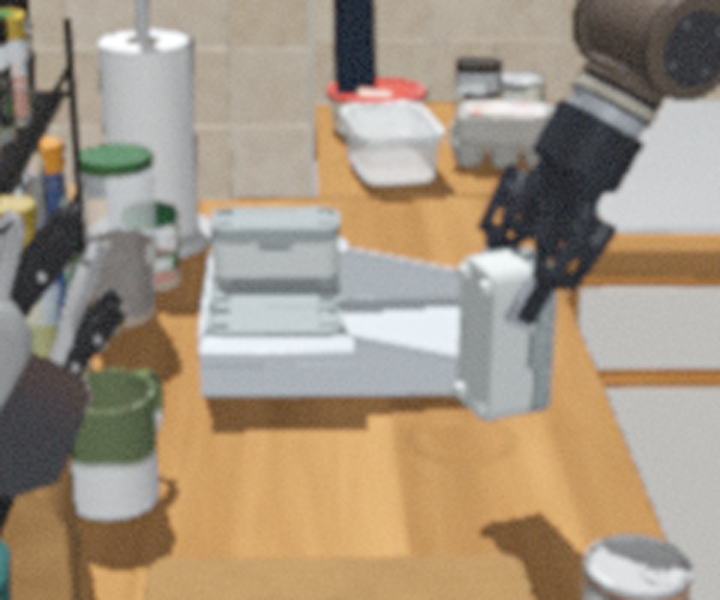

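servo_tool(increments="0 0.12 0 0 0 0 5.5;0 0.24 0 0 0 0 5.5;0 0.36 0 0 0 0 5.5;0 0.48 0 0 0 0 5.5;0 0.6 0 0 0 0 5.5;0 0.72 0 0 0 0 5.5;0 0.84 0 0 0 0 5.5;0 0.96 0 0 0 0 5.5;0 1.08 0 0 0 0 5.5;0 1.2 0 0 0 0 5.5")

```text
time: 44.52
eef_pos: [0.468, 0.2876, 0.1802]
tcp_rot: [-0.173, 0.93, -0.059, -0.318]
contact_force: [-0.0, 0.2, -2.7]
opening: 0.715
```

servo_tool(increments="0 0.1 0 0 0 0 5.5;0 0.2 0 0 0 0 5.5;0 0.3 0 0 0 0 5.5;0 0.36 0 0 0 0 5.5;0 0.36 0 0 0 0 5.5;0 0.36 0 0 0 0 5.5")

```text
time: 45.02
eef_pos: [0.467, 0.2875, 0.1784]
tcp_rot: [-0.16, 0.859, -0.089, -0.478]
contact_force: [0.1, 0.3, -3.3]
opening: 0.711
```

Run:
```python
from h import *
s=st(); print(tilt()); snap('scene','s44'); snap('wrist','w44')
p,d,I=load('s44'); cv2.imwrite('pics/s44c.png',cv2.resize(p[140:340,220:460,::-1],None,fx=3,fy=3,interpolation=cv2.INTER_CUBIC))
```

```text
t 45.02 q [ 3.670e-01  6.050e-01  1.485e+00 -1.000e-03  2.066e+00 -1.572e+00] tcp [0.467  0.2875 0.1784] rot [-0.16    0.8593 -0.0891 -0.4777] F [ 0.1  0.3 -3.3] op 0.711
yaw -158.93 beta 58.14  jaw tilt -0.02
```

View pics/s44c.png

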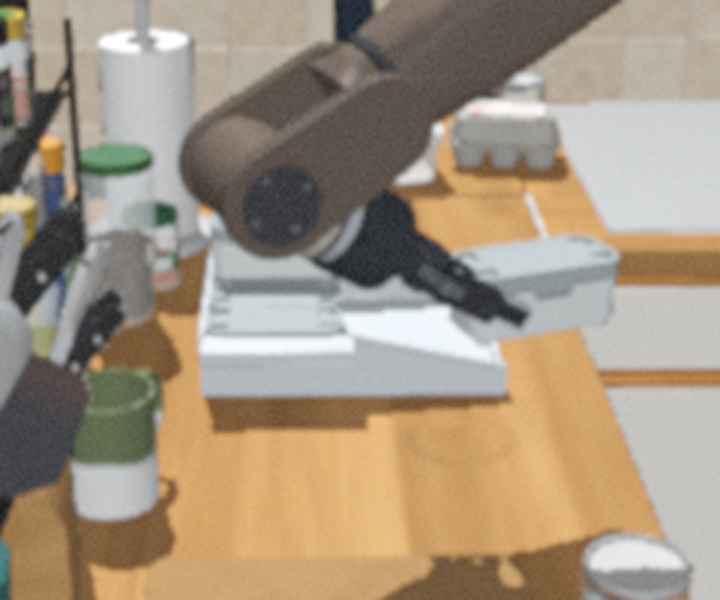

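View pics/w44.png

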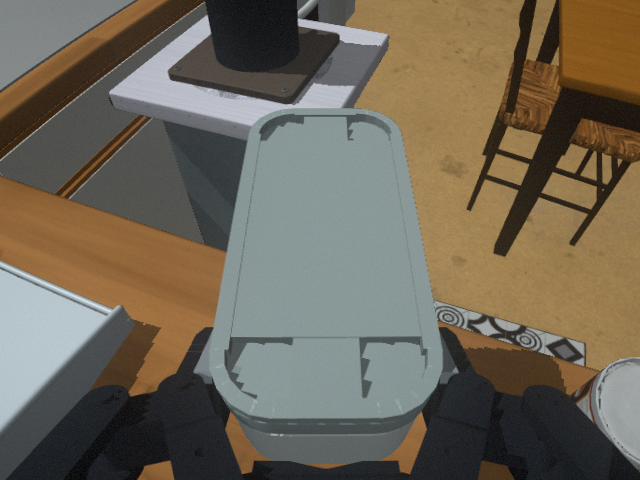

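servo_tool(increments="0 0.01 0 -2.5 0 1.6 5.5;0 0.01 0 -5 0 3.1 5.5;0 0.01 0 -7.5 0 4.7 5.5;0 0.01 0 -9.5 0 5.9 5.5;0 0.01 0 -10.5 0 6.5 5.5;0 0.01 0 -10.5 0 6.5 5.5;0 0.01 0 -10.5 0 6.5 5.5;0 0.01 0 -10.5 0 6.5 5.5")

```text
time: 45.78
eef_pos: [0.4676, 0.2885, 0.0589]
tcp_rot: [-0.16, 0.857, -0.09, -0.481]
contact_force: [0.8, 0.3, -2.6]
opening: 0.708
```

Run:
```python
from h import *
s=st(); print(tilt()); snap('scene','s45')
p,d,I=load('s45'); cv2.imwrite('pics/s45c.png',cv2.resize(p[140:340,220:460,::-1],None,fx=3,fy=3,interpolation=cv2.INTER_CUBIC))
```

```text
t 45.78 q [ 3.690e-01  7.720e-01  1.479e+00 -1.000e-03  1.913e+00 -1.572e+00] tcp [0.4676 0.2885 0.0589] rot [-0.1602  0.8572 -0.0899 -0.4811] F [ 0.8  0.3 -2.6] op 0.708
yaw -158.83 beta 58.61  jaw tilt -0.00
```

View pics/s45c.png

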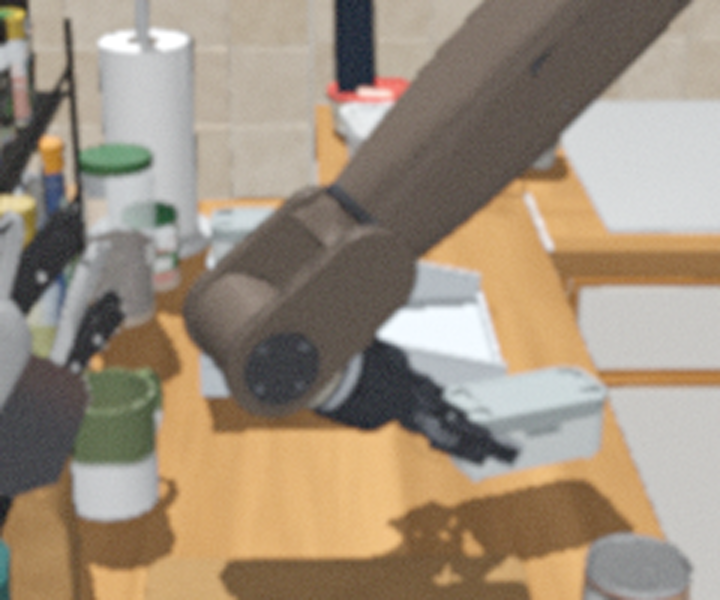

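servo_tool(increments="0 0.004 0 -0.7 0 0.4 5.5;0 0.004 0 -1.4 0 0.9 5.5;0 0.004 0 -2 0 1.2 5.5;0 0.004 0 -2.2 0 1.35 5.5;0 0.004 0 -2.2 0 1.35 5.5")

```text
time: 46.25
eef_pos: [0.4653, 0.2877, 0.0295]
tcp_rot: [-0.16, 0.855, -0.091, -0.486]
contact_force: [-0.1, -0.1, -3.3]
opening: 0.708
```

servo_tool(increments="0 0 0 -0.15 0 0.1 5.5;0 0 0 -0.3 0 0.2 5.5;0 0 0 -0.3 0 0.2 5.5")

```text
time: 46.5
eef_pos: [0.4663, 0.288, 0.0275]
tcp_rot: [-0.16, 0.855, -0.091, -0.484]
contact_force: [-1.1, -0.4, -2.2]
opening: 0.709
```

Run:
```python
from h import *
s=st(); print(tilt())
```

```text
t 46.5 q [ 3.690e-01  8.210e-01  1.471e+00 -1.000e-03  1.880e+00 -1.572e+00] tcp [0.4663 0.288  0.0275] rot [-0.1598  0.8554 -0.0905 -0.4844] F [-1.1 -0.4 -2.2] op 0.709
yaw -158.83 beta 59.04  jaw tilt -0.00
```

servo_tool(increments="0 0 0 -0.1 0 0.05 5.5;0 0 0 -0.2 0 0.1 5.5;0 0 0 -0.2 0 0.1 5.5")

```text
time: 46.75
eef_pos: [0.4663, 0.2881, 0.0275]
tcp_rot: [-0.16, 0.854, -0.091, -0.486]
contact_force: [-1.6, -1.0, 6.6]
opening: 0.708
```

Run:
```python
from h import *
s=st(); print(tilt()); snap('wrist','w46')
```

```text
t 46.75 q [ 3.690e-01  8.230e-01  1.469e+00 -1.000e-03  1.883e+00 -1.572e+00] tcp [0.4663 0.2881 0.0275] rot [-0.1597  0.8545 -0.0909 -0.4859] F [-1.6 -1.   6.6] op 0.708
yaw -158.83 beta 59.25  jaw tilt -0.00
```

View pics/w46.png

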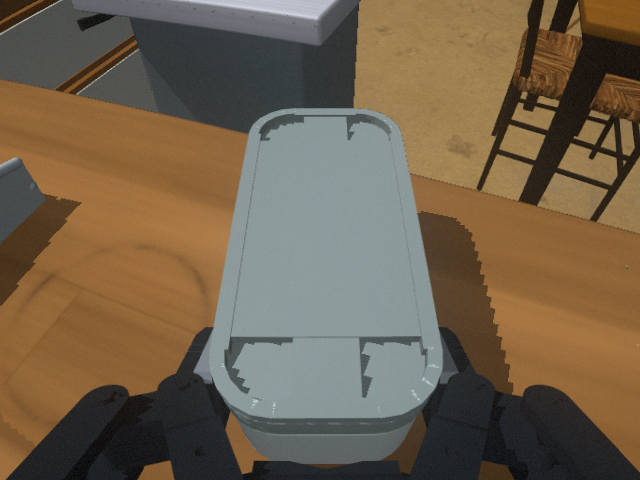

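servo_tool(increments="0 0 0 0 0 0 6.8;0 0 0 0 0 0 7.5;0 0 0 0 0 0 8.2;0 0 0 0 0 0 8.2;0 0 0 0 0 -1.5 8.2;0 0 0 1.5 0 -3 8.2;0 0 0 4 0 -5 8.2;0 0 0 7.5 0 -7 8.2;0 0 0 11 0 -9 8.2;0 0 0 14 0 -10 8.2")

```text
time: 47.63
eef_pos: [0.48, 0.2932, 0.1997]
tcp_rot: [-0.16, 0.856, -0.09, -0.483]
contact_force: [0.4, 0.2, 0.6]
opening: 0.957
```

Run:
```python
from h import *
s=st(); print(tilt()); snap('scene','s47')
p,d,I=load('s47'); cv2.imwrite('pics/s47c.png',cv2.resize(p[140:340,220:460,::-1],None,fx=3,fy=3,interpolation=cv2.INTER_CUBIC))
plan2([.44,.28,.23],201.2,0)
```

```text
t 47.63 q [ 3.680e-01  6.150e-01  1.432e+00 -1.000e-03  2.122e+00 -1.572e+00] tcp [0.48   0.2932 0.1997] rot [-0.1599  0.856  -0.0903 -0.4832] F [0.4 0.2 0.6] op 0.957
yaw -158.84 beta 58.89  jaw tilt -0.00
tcp target [0.44  0.28  0.225] inc: 0.0000 -1.0208 -0.0001 3.87 0.18 2.69 rows 8.2
```

View pics/s47c.png

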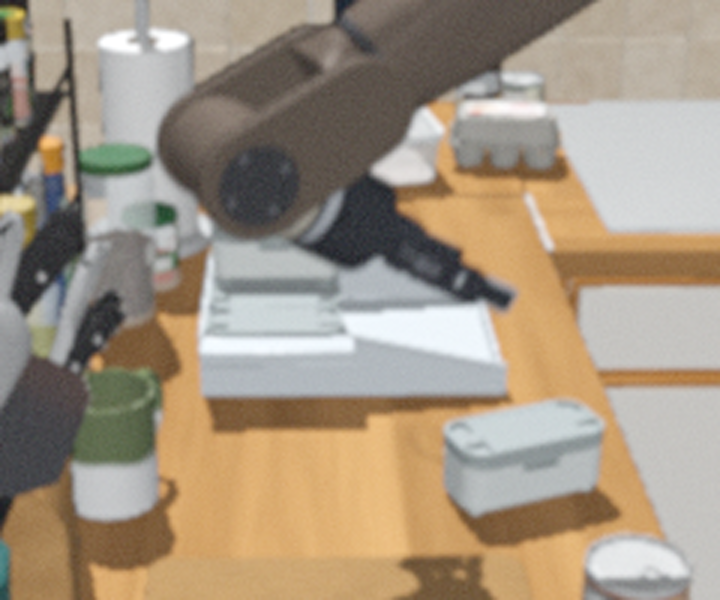

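servo_tool(increments="0 -0.12 0 0.5 0 0.3 8.5;0 -0.24 0 1 0 0.6 8.5;0 -0.36 0 1.5 0 0.9 8.5;0 -0.48 0 2 0 1.2 8.5;0 -0.6 0 2.5 0 1.5 8.5;0 -0.72 0 3 0 1.9 8.5;0 -0.84 0 3.5 0 2.3 8.5;0 -0.96 0 3.9 0.2 2.7 8.5;0 -1.021 0 3.9 0.2 2.7 8.5;0 -1.021 0 3.9 0.2 2.7 8.5")

```text
time: 48.52
eef_pos: [0.436, 0.2789, 0.2164]
tcp_rot: [-0.184, 0.983, -0.001, -0.004]
contact_force: [-0.3, 0.4, 0.3]
opening: 0.997
```

servo_tool(increments="0 0 0.12 0 0 0 8.5;0 0 0.24 0 0 0 8.5;0 0 0.36 0 0 0 8.5;0 0 0.48 0 0 0 8.5;0 0 0.6 0 0 0 8.5;0 0 0.72 0 0 0 8.5;0 0 0.84 0 0 0 8.5;0 0 0.96 0 0 0 8.5;0 0 1.08 0 0 0 8.5;0 0 1.2 0 0 0 8.5")

```text
time: 49.35
eef_pos: [0.4385, 0.2792, 0.2156]
tcp_rot: [0.406, 0.914, -0.004, -0.004]
contact_force: [0.6, 0.1, -0.6]
opening: 0.997
```

servo_tool(increments="0 0 0.12 0 0 0 8.5;0 0 0.24 0 0 0 8.5;0 0 0.36 0 0 0 8.5;0 0 0.48 0 0 0 8.5;0 0 0.6 0 0 0 8.5;0 0 0.72 0 0 0 8.5;0 0 0.84 0 0 0 8.5;0 0 0.96 0 0 0 8.5;0 0 1.08 0 0 0 8.5;0 0 1.2 0 0 0 8.5")

```text
time: 50.18
eef_pos: [0.4384, 0.2792, 0.2156]
tcp_rot: [0.851, 0.525, -0.006, -0.001]
contact_force: [-0.1, 0.4, 0.4]
opening: 0.993
```

servo_tool(increments="0 0 0.12 0 0 0 8.5;0 0 0.24 0 0 0 8.5;0 0 0.36 0 0 0 8.5;0 0 0.48 0 0 0 8.5;0 0 0.6 0 0 0 8.5;0 0 0.72 0 0 0 8.5;0 0 0.74 0 0 0 8.5;0 0 0.74 0 0 0 8.5;0 0 0.74 0 0 0 8.5")

```text
time: 50.93
eef_pos: [0.4382, 0.2792, 0.2158]
tcp_rot: [0.983, 0.186, -0.005, 0.001]
contact_force: [0.5, 0.3, -0.7]
opening: 0.995
```

Run:
```python
from h import *
s=st(); print(tilt()); p,d,I=snap('wrist','w48')
for b in boxes(p,d,I,0.052,0.068,3000): print('c %.1f %.1f  len %.1f wid %.1f yaw %.1f z %.1f'%b[:6],b[6].round())
```

```text
t 50.93 q [ 0.372 -0.026  1.978  0.     1.201  1.569] tcp [0.4382 0.2792 0.2158] rot [ 0.9826  0.1856 -0.0054  0.001 ] F [ 0.5  0.3 -0.7] op 0.995
yaw 21.40 beta -0.63  jaw tilt -0.00
c 384.3 471.9  len 76.2 wid 69.6 yaw 7.7 z 54.8 [ 43. 185.]
c 437.8 276.6  len 130.2 wid 62.4 yaw 21.4 z 59.2 [329. 211.]
```

View pics/w48.png

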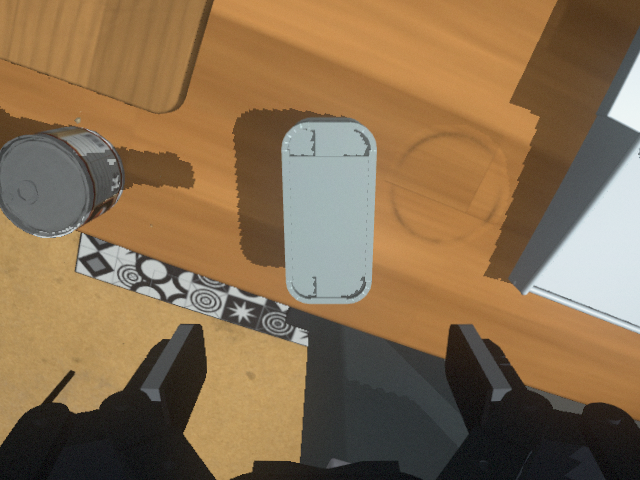

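Upright at (0.4378, 0.2766), yaw 21.4°, top 59.2 mm. I'll grasp it as before.

Run:
```python
from h import *
plan([.4378,.2766,.03],21.4)
```

```text
inc: -0.0001 0.0106 -0.0005 0.07 0.23 18.59  rows 4.5
```

servo_tool(increments="0 0.008 0 0.1 0.2 4 8.5;0 0.008 0 0.1 0.2 8 8.5;0 0.008 0 0.1 0.2 12 8.5;0 0.008 0 0.1 0.2 15 8.5;0 0.008 0 0.1 0.2 17 8.5;0 0.008 0 0.1 0.2 18 8.5;0 0.008 0 0.1 0.2 18.4 8.5;0 0.008 0 0.1 0.2 18.4 8.5;0 0.008 0 0.1 0.2 18.4 8.5;0 0.008 0 0.1 0.2 18.4 8.5")

```text
time: 51.82
eef_pos: [0.4395, 0.2777, 0.034]
tcp_rot: [0.983, 0.185, 0.001, -0.0]
contact_force: [0.5, -0.4, 0.4]
opening: 0.994
```

Run:
```python
from h import *
st();snap('wrist','w49'); held('w49'); print(tilt()); plan([.4378,.2766,.027],21.4)
```

```text
t 51.82 q [0.368 0.231 2.082 0.    0.826 1.568] tcp [0.4395 0.2777 0.034 ] rot [ 9.828e-01  1.846e-01  1.000e-03 -2.000e-04] F [ 0.5 -0.4  0.4] op 0.994
lid plane z(tool) = 0.0216 x + -0.0008 y + -25.3 ; far lid end x 62.8 -> box mid x(tool) -2.2
at x 5 y [-42.4  43. ]
at x 20 y [-30.3  31.1]
at x 35 y [-30.3  31. ]
yaw 21.28 beta 0.11  jaw tilt -0.00
inc: -0.0000 -0.0020 -0.0021 -0.19 0.04 0.70  rows 0.2
```

servo_tool(increments="0 -0.002 -0.002 -0.2 0 0.4 8.5;0 -0.002 -0.002 -0.2 0 0.6 8.5;0 -0.002 -0.002 -0.2 0 0.6 5.5;0 -0.002 -0.002 -0.2 0 0.6 5.5;0 -0.002 -0.002 -0.2 0 0.6 5.5;0 -0.002 -0.002 -0.2 0 0.6 5.5;0 -0.002 -0.002 -0.2 0 0.6 5.5;0 -0.002 -0.002 -0.2 0 0.6 5.5;0 -0.002 -0.002 -0.2 0 0.6 5.5", grip_force=100)

```text
time: 52.62
eef_pos: [0.4364, 0.2765, 0.0264]
tcp_rot: [0.983, 0.186, -0.001, 0.0]
contact_force: [0.3, -0.4, 2.2]
opening: 0.716
```

servo_tool(increments="0 0 0 0 0 -1 5.5;0 0 0 0 0 -3 5.5;0 0 0 0 0 -6 5.5;0 0 0 0 0 -9 5.5;0 0 0 0 0 -12 5.5;0 0 0 0 0 -14 5.5;0 0 0 0 0 -14 5.5;0 0 0 0 0 -14 5.5;0 0 0 0 0 -14 5.5")

```text
time: 53.37
eef_pos: [0.435, 0.2759, 0.1638]
tcp_rot: [0.983, 0.186, -0.004, 0.001]
contact_force: [-0.0, -0.7, -3.6]
opening: 0.716
```

Run:
```python
from h import *
st();snap('wrist','w50'); held('w50'); print(tilt()); plan([.646,.067,.17],0)
```

```text
t 53.37 q [ 0.368  0.022  2.032 -0.     1.096  1.566] tcp [0.435  0.2759 0.1638] rot [ 9.826e-01  1.855e-01 -3.900e-03  7.000e-04] F [-0.  -0.7 -3.6] op 0.716
lid plane z(tool) = 0.0161 x + -0.0009 y + -33.5 ; far lid end x 66.6 -> box mid x(tool) 1.6
at x 5 y [-48.6  48.7]
at x 20 y [-30.3  30.9]
at x 35 y [-30.4  31.1]
yaw 21.38 beta -0.52  jaw tilt -0.00
inc: 0.0016 0.0090 0.3731 12.05 27.14 -0.78  rows 7.1
```

servo_tool(increments="0 0.005 0.373 12 27.1 -0.6 5.5;0 0.005 0.373 12 27.1 -0.6 5.5;0 0.005 0.373 12 27.1 -0.6 5.5;0 0.005 0.373 12 27.1 -0.6 5.5;0 0.005 0.373 12 27.1 -0.6 5.5;0 0.005 0.373 12 27.1 -0.6 5.5;0 0.005 0.373 12 27.1 -0.6 5.5;0 0.005 0.373 12 27.1 -0.6 5.5;0 0.005 0.373 12 27.1 -0.6 5.5;0 0.005 0.373 12 27.1 -0.6 5.5")

```text
time: 54.25
eef_pos: [0.6457, 0.0679, 0.1686]
tcp_rot: [1.0, -0.0, -0.002, -0.0]
contact_force: [-0.7, 0.2, -3.5]
opening: 0.716
```

servo_tool(increments="0 0 0 0 0 0 5.5;0 0 0 0 0 0 5.5;0 0 0 0 0 0 5.5;0 0 0 0 0 0 5.5")

```text
time: 54.58
eef_pos: [0.6466, 0.069, 0.1717]
tcp_rot: [1.0, 0.001, 0.001, 0.0]
contact_force: [0.2, -0.0, -3.2]
opening: 0.715
```

Run:
```python
from h import *
st();p,d,I=snap('wrist','w51'); held('w51'); print(tilt()); plan([.646,.067,.10],0)
cv2.imwrite('pics/w51c.png',cv2.resize(p[110:370,240:640,::-1],None,fx=2,fy=2,interpolation=cv2.INTER_CUBIC))
```

```text
t 54.58 q [-0.049  0.298  1.702 -0.     1.141  1.52 ] tcp [0.6466 0.069  0.1717] rot [1.e+00 8.e-04 7.e-04 2.e-04] F [ 0.2 -0.  -3.2] op 0.715
lid plane z(tool) = 0.0176 x + -0.0001 y + -32.8 ; far lid end x 66.4 -> box mid x(tool) 1.4
at x 5 y [-48.5  49. ]
at x 20 y [-30.2  30.9]
at x 35 y [-30.4  31.1]
yaw 0.08 beta 0.10  jaw tilt 0.02
inc: 0.0004 -0.0017 0.0014 -0.09 0.18 7.19  rows 1.7
```

View pics/w51c.png

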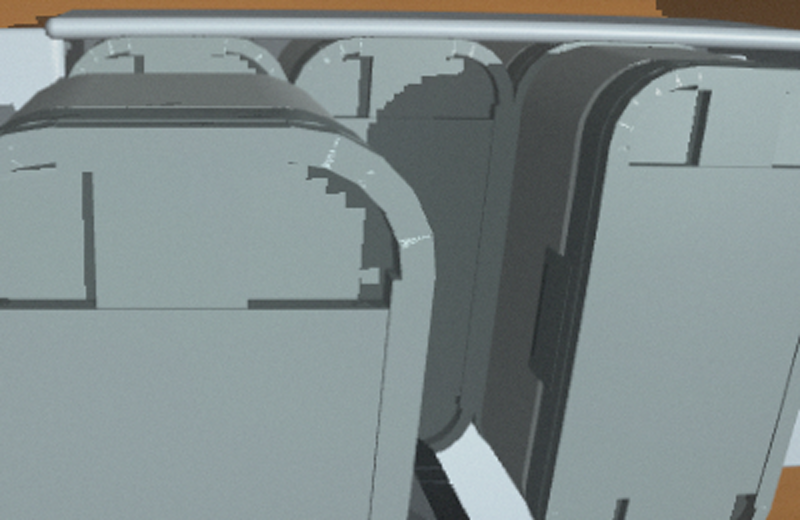

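Run:
```python
from h import *
p,d,I=load('w51')
for n,uv in dict(cuspLM=(384.5,150),cuspMR=(496.5,157),Ledge=(275,147),Lback=(330,129),Mback=(440,129)).items(): print(n,plane([uv],.064,I).round(4))
```

```text
cuspLM [[0.7001 0.0366 0.064 ]]
cuspMR [[ 0.697  -0.0257  0.064 ]]
Ledge [[0.7016 0.0959 0.064 ]]
Lback [[0.7112 0.0662 0.064 ]]
Mback [[0.7116 0.0071 0.064 ]]
```

servo_tool(increments="0 -0.002 0.001 -0.1 0.2 2 5.5;0 -0.002 0.001 -0.1 0.2 4 5.5;0 -0.002 0.001 -0.1 0.2 5.5 5.5;0 -0.002 0.001 -0.1 0.2 6.5 5.5;0 -0.002 0.001 -0.1 0.2 7 5.5;0 -0.002 0.001 -0.1 0.2 7 5.5;0 -0.002 0.001 -0.1 0.2 7 5.5;0 -0.002 0.001 -0.1 0.2 7 5.5")

```text
time: 55.3
eef_pos: [0.6473, 0.066, 0.1032]
tcp_rot: [1.0, -0.0, 0.001, 0.0]
contact_force: [0.5, 0.5, -2.9]
opening: 0.715
```

Run:
```python
from h import *
st();p,d,I=snap('wrist','w52'); held('w52'); print(tilt()); plan([.6455,.067,.09],0)
```

```text
t 55.3 q [-0.054  0.377  1.738 -0.     1.025  1.518] tcp [0.6473 0.066  0.1032] rot [ 1.e+00 -3.e-04  1.e-03  3.e-04] F [ 0.5  0.5 -2.9] op 0.715
lid plane z(tool) = 0.0175 x + -0.0003 y + -32.9 ; far lid end x 66.6 -> box mid x(tool) 1.6
at x 5 y [-48.6  48.8]
at x 20 y [-30.1  31.3]
at x 35 y [-30.2  31.3]
yaw -0.04 beta 0.13  jaw tilt 0.03
inc: 0.0006 -0.0022 -0.0008 -0.18 -0.11 1.33  rows 0.3
```

servo_tool(increments="0 -0.002 0 -0.2 -0.1 0.5 5.5;0 -0.002 0 -0.2 -0.1 0.9 5.5;0 -0.002 0 -0.2 -0.1 1.1 5.5;0 -0.002 0 -0.2 -0.1 1.1 5.5;0 -0.002 0 -0.2 -0.1 1.1 5.5;0 -0.002 0 -0.2 -0.1 1.1 5.5")

```text
time: 55.85
eef_pos: [0.6443, 0.0669, 0.0906]
tcp_rot: [1.0, -0.0, -0.001, 0.0]
contact_force: [-0.1, 0.1, -3.1]
opening: 0.711
```

Run:
```python
from h import *
st(); plan([.6455,.067,.087],0)
```

```text
t 55.85 q [-5.300e-02  3.890e-01  1.747e+00 -1.000e-03  1.008e+00  1.519e+00] tcp [0.6443 0.0669 0.0906] rot [ 1.0e+00 -4.0e-04 -1.2e-03  2.0e-04] F [-0.1  0.1 -3.1] op 0.711
inc: 0.0004 0.0025 -0.0009 0.12 -0.01 0.36  rows 0.1
```

servo_tool(increments="0 0.001 0 0.1 0 0.1 5.5;0 0.001 0 0.1 0 0.2 5.5;0 0.001 0 0.1 0 0.3 5.5;0 0.001 0 0.1 0 0.4 5.5;0 0.001 0 0.1 0 0.4 5.5")

```text
time: 56.27
eef_pos: [0.6453, 0.0669, 0.0867]
tcp_rot: [1.0, -0.0, -0.001, 0.0]
contact_force: [0.9, 0.5, -3.3]
opening: 0.715
```

servo_tool(increments="0 0 0 0 0 0.1 5.5;0 0 0 0 0 0.15 5.5;0 0 0 0 0 0.15 5.5")

```text
time: 56.52
eef_pos: [0.6457, 0.0669, 0.0865]
tcp_rot: [1.0, -0.0, -0.0, 0.0]
contact_force: [-1.9, 0.0, 4.5]
opening: 0.717
```

Run:
```python
from h import *
st();p,d,I=snap('wrist','w53'); held('w53')
```

```text
t 56.52 q [-5.300e-02  3.970e-01  1.746e+00 -1.000e-03  1.000e+00  1.519e+00] tcp [0.6457 0.0669 0.0865] rot [ 1.e+00 -4.e-04 -5.e-04  2.e-04] F [-1.9  0.   4.5] op 0.717
lid plane z(tool) = 0.0200 x + -0.0003 y + -33.0 ; far lid end x 66.6 -> box mid x(tool) 1.6
at x 5 y [-48.6  48.9]
at x 20 y [-30.   31.2]
at x 35 y [-30.2  31.4]
```

Seated: lid at 0.1195 m and the weight is taken. Release and lift.

servo_tool(increments="0 0 0 0 0 0 6.6;0 0 0 0 0 0 7.2;0 0 0 0 0 0 8;0 0 0 0 0 0 8;0 0 0 0 0 -2 8;0 0 0 0 0 -5 8;0 0 0 0 0 -9 8;0 0 0 0 0 -13 8;0 0 0 0 0 -15 8;0 0 0 0 0 -15 8")

```text
time: 57.4
eef_pos: [0.6489, 0.0669, 0.2433]
tcp_rot: [1.0, -0.0, 0.006, 0.001]
contact_force: [1.2, 0.1, 0.8]
opening: 0.937
```

servo_tool(increments="0 0 0 -2 4 -1 8;0 0 0 -2 6.5 -1 8;0 0 0 -2 6.5 -1 8;0 0 0 -2 6.5 -1 8;0 0 0 -2 6.5 -1 8;0 0 0 -2 6.5 -1 8")

```text
time: 57.9
eef_pos: [0.6253, 0.0028, 0.2442]
tcp_rot: [1.0, -0.0, -0.001, -0.0]
contact_force: [-0.5, 0.3, -1.6]
opening: 0.933
```

Run:
```python
from h import *
st(); p,d,I=snap('wrist','w54'); P=cloud(d,I)
for b in boxes(p,d,I,0.105,0.135,3000): print('c %.1f %.1f  len %.1f wid %.1f yaw %.1f z %.1f'%b[:6],b[6].round())
for y in (.067,.005,-.057):
    m=(abs(P[...,1]-y)<.012)&(P[...,2]>.061)&(P[...,2]<.0665)&(P[...,0]<.7125)&(P[...,0]>.56)
    if m.sum(): print(y,np.percentile(P[...,0][m],[.5,99.5]))
for cy in (.067,-.057):
    m=(abs(P[...,0]-.6475)<.045)&(abs(P[...,1]-cy)<.02)&(P[...,2]>.11)&(P[...,2]<.13); q=P[m]
    print('plane',np.linalg.lstsq(np.c_[q[:,:2]-[.6475,cy],np.ones(len(q))],q[:,2],rcond=None)[0].round(4))
```

```text
t 57.9 q [-0.158  0.181  1.704 -0.     1.259  1.414] tcp [0.6253 0.0028 0.2442] rot [ 1.0e+00 -1.0e-04 -1.5e-03 -1.0e-04] F [-0.5  0.3 -1.6] op 0.933
c 646.9 -56.6  len 130.1 wid 64.1 yaw 0.1 z 119.1 [423. 188.]
c 647.3 65.7  len 130.7 wid 64.3 yaw 0.3 z 119.2 [220. 187.]
0.067 [0.71241627 0.71242613]
0.005 [0.58283155 0.71206145]
-0.057 [0.71162234 0.71234605]
plane [-0.0025  0.0006  0.1192]
plane [-4.800e-03 -1.000e-04  1.191e-01]
```

View pics/w54.png

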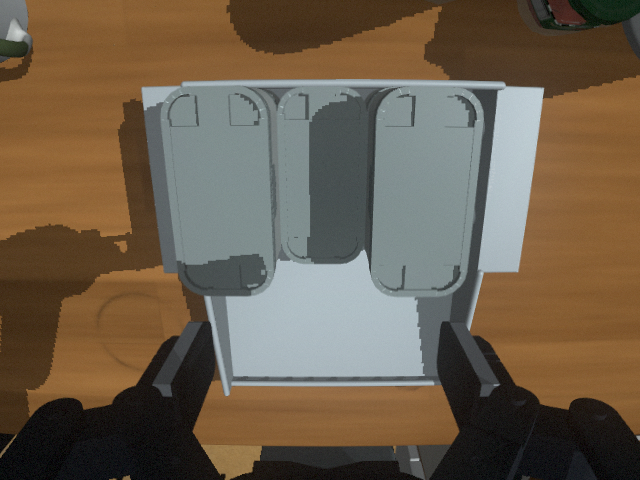

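servo_tool(increments="0 0 0 -4 0 -2 8;0 0 0 -8 0 -3 8;0 0 0 -12 0 -4 8;0 0 0 -14 0 -4 8;0 0 0 -14 0 -4 8;0 0 0 -14 0 -4 8")

```text
time: 58.45
eef_pos: [0.4851, 0.0029, 0.2858]
tcp_rot: [1.0, 0.0, 0.0, 0.0]
contact_force: [0.1, -0.5, -0.1]
opening: 0.936
```

Run:
```python
from h import *
st(); p,d,I=snap('wrist','w55'); P=cloud(d,I)
for y in (.067,.005,-.057):
  for lo,hi in ((.03,.058),(.09,.114)):
    m=(abs(P[...,1]-y)<.01)&(P[...,2]>lo)&(P[...,2]<hi)&(P[...,0]>.56)&(P[...,0]<.6)
    if m.sum()>20: print(y,lo,'front face x',np.percentile(P[...,0][m],[5,50,95]).round(4),m.sum())
```

```text
t 58.45 q [-2.030e-01 -1.740e-01  1.984e+00 -1.000e-03  1.332e+00  1.367e+00] tcp [0.4851 0.0029 0.2858] rot [1.e+00 1.e-04 0.e+00 3.e-04] F [ 0.1 -0.5 -0.1] op 0.936
0.067 0.09 front face x [0.5825 0.5826 0.5828] 29
0.005 0.03 front face x [0.5821 0.5821 0.5821] 25
-0.057 0.03 front face x [0.5817 0.5818 0.5819] 21
-0.057 0.09 front face x [0.5817 0.5818 0.582 ] 28
```

View pics/w55.png

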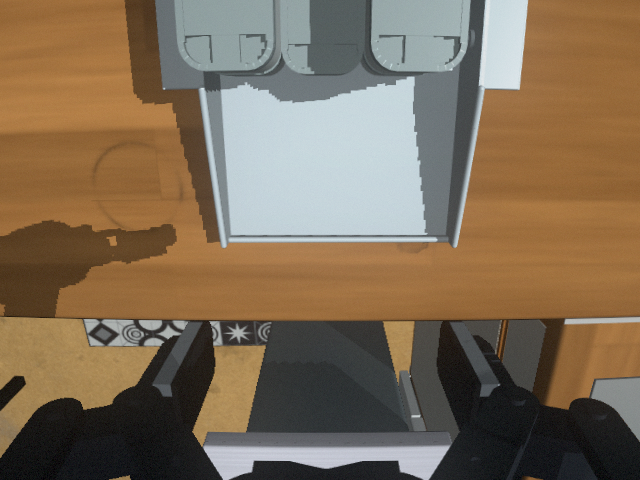

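servo_tool(increments="0 0 0 -4 4 0 8;0 0 0 -6 8 0 8;0 0 0 -6 12 0 8;0 0 0 -6 16 0 8;0 0 0 -6 20 0 8;0 0 0 -6 24 0 8;0 0 0 -6 28 0 8;0 0 0 -6 30 0 8;0 0 0 -6 30 0 8;0 0 0 -6 30 0 8")

```text
time: 59.33
eef_pos: [0.4257, -0.2993, 0.2846]
tcp_rot: [1.0, -0.002, -0.001, -0.001]
contact_force: [-1.0, 0.7, -0.3]
opening: 0.934
```

Run:
```python
from h import *
st(); p,d,I=snap('top','t56'); P=cloud(d,I)
for b in boxes(p,d,I,.105,.135,300): 
    if -.2e3<b[1]<200: print('c %.1f %.1f  len %.1f wid %.1f yaw %.1f z %.1f'%b[:6],b[6].round())
m=(P[...,2]>.03)&(P[...,2]<.12)&(P[...,1]>.2)&(P[...,1]<.4)&(P[...,0]>.66); q=P[m]; print('mug',q.min(0).round(3),q.max(0).round(3))
for y in (.067,.005,-.057):
    m=(abs(P[...,1]-y)<.012)&(P[...,2]>.02)&(P[...,2]<.065)&(P[...,0]<.62)&(P[...,0]>.575)
    if m.sum(): print(y,np.percentile(P[...,0][m],[2,50]).round(4),m.sum())
q0,d0,_=load('top0'); 
cv2.imwrite('pics/t56c.png',cv2.resize(p[160:330,100:460,::-1],None,fx=2.2,fy=2.2,interpolation=cv2.INTER_CUBIC))
p,d,I=snap('scene','s56'); cv2.imwrite('pics/s56c.png',cv2.resize(p[150:370,220:460,::-1],None,fx=2.6,fy=2.6,interpolation=cv2.INTER_CUBIC))
```

```text
t 59.33 q [-8.070e-01 -8.600e-02  1.908e+00 -1.000e-03  1.324e+00  7.670e-01] tcp [ 0.4257 -0.2993  0.2846] rot [ 1.0e+00 -1.6e-03 -1.4e-03 -7.0e-04] F [-1.   0.7 -0.3] op 0.934
c 645.3 -56.6  len 130.7 wid 60.5 yaw -0.9 z 118.7 [351. 215.]
c 646.1 66.6  len 130.4 wid 60.6 yaw -0.4 z 118.7 [302. 214.]
mug [0.736 0.219 0.03 ] [0.792 0.399 0.107]
0.067 [0.5811 0.5818] 22
0.005 [0.5812 0.5955] 117
-0.057 [0.5811 0.5819] 22
```

View pics/t56c.png

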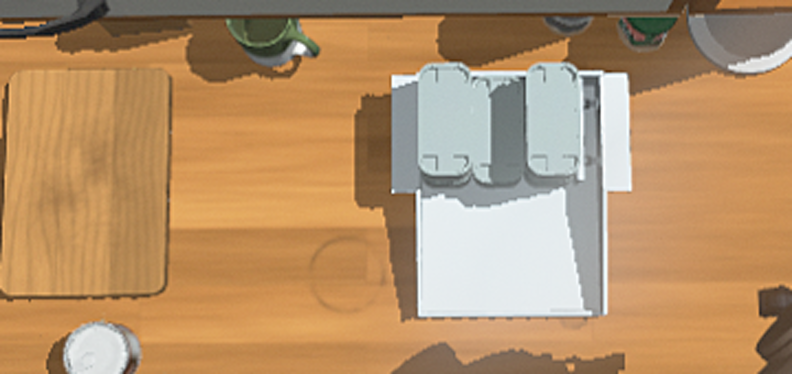

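View pics/s56c.png

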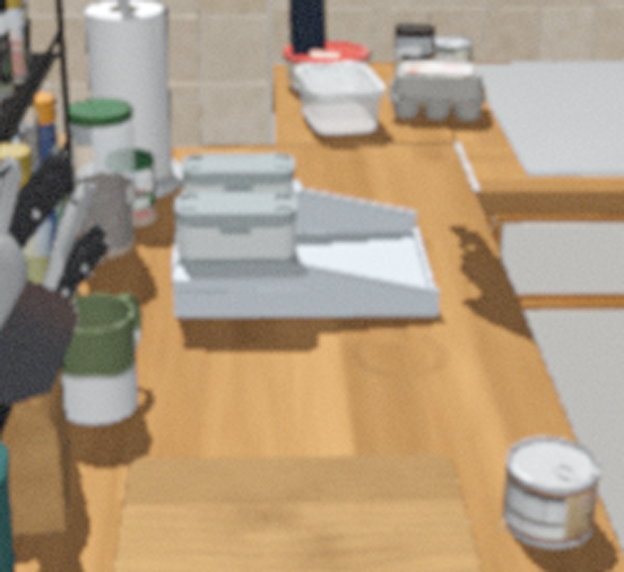

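All three row fronts line up at x≈0.581 m. Both stacks read 118.7 mm in the top view, exactly 60 mm above a box on the worktop, so they are seated. Mug and tin are where they were. Handing in.

Run:
```python
from h import *
print(ctrl.sign_off()); st()
```

```text
the job is handed in; nothing more can be done
None
the job is handed in; nothing more can be done
```

The tray is loaded and I handed the job in at about 59 s. Three loose boxes were present. One is in the row, and the other two are stacked on the left and right boxes of that row, two high.

**What I did**
- **Row:** I set the right-hand loose box on the tray floor, slid it in between the two boxes, and pushed it from behind until it stopped against the back wall at about 20 N.
- **Knocked box:** The first box I stacked, on the left, went over the left wall and landed upside down on the worktop while I was releasing the last one. My fingers were about 35 mm from it and the contact force stayed near zero, so I took it as the announced knock, but I did not see it happen.
- **Repair:** I turned that box over in two 90° tilts on the worktop and stacked it again on the left box.

**Last checks**
- **Row home:** The three row fronts lie within 1 mm of each other (x ≈ 0.581–0.582 m), which matches the back wall less one box length.
- **Stacks seated:** Both upper lids are level and read 119.1–119.2 mm in the wrist view and 118.7 mm from above. Seated, they should be 60 mm above a box on the worktop, so both fit.
- **Clear of the rest:** The mug measured as it did at the start, and the tin looked to be in its place. I did not measure the jars again. The robot was clear of everything.

**Disagreements:** The camera views differed by 1–2 mm in position. I saw nothing like the announced slackening of the grip.

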